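# Make up the woollens stack: spread the cedar, close the tub, stack the boxes

## Robot

A 7-joint arm with a two-finger parallel gripper is mounted at the origin on the work surface. World frame = base frame: x ahead of the robot, y to its left, z up, the work surface at z = 0. Lengths are in m, angles in rad, forces in N, time in s.
With the tool pointing down it reaches from about 0.425 to 0.975 m from the base axis. Payload 16.7 kg.
Tool frame: the origin (TCP) lies at the very end of the fingers, on their centre line; the grasp point (between the pads) lies 19 mm behind it; z points along the fingers, y is the line along which they close (so a half turn about z gives the same grasp; the last joint's range is limited). The gripper opens to 85 mm and grips with 20 to 120 N. Pads are 22 mm wide; open, the fingers measure 114 mm over their backs; the gripper's body (76 mm by 85 mm) begins 54 mm behind the grasp point. The pads swing forward as they close: fully open they stand 13 mm farther back than shut.
Start: joints at [-1.478, 0.426, 0.074, 1.606, -0.034, 1.111, -0.067], TCP at [0.162, 0.655, 0.211] pointing down, gripper open.
Joint ranges: [-2.85, 2.85], [-0.5, 2.14], [-1.23, 1.37], [0.21, 2.46], [-1.02, 4.16], [0.16, 2.05], [-2.73, 2.73]. Speed limits (rad/s): [1.89, 1.89, 2.39, 2.39, 3.01, 3.01, 3.01].

## Interface

Orientations are given as a 3x3 rotation matrix whose columns are the frame's x, y, z axes.
In Python, from cell import manip gives the robot as it stands.
- The arm moves only by the tool drive_tool, never from a script. Its argument "increments" is a list of rows, each an object of numbers: "dx", "dy", "dz": the shift along the tool's x, y, z in m; "wx", "wy", "wz": the turn, a rotation vector about the tool's x, y, z in rad; "gripper": the finger opening in m, from 0 to 0.0854. In form: [{"dx": .., "dy": .., "dz": .., "wx": .., "wy": .., "wz": .., "gripper": ..}, ...]. A call has 1 to 10 rows; each row shifts and turns the commanded pose from where the row before left it, along the tool's axes as they then stand; what a row does not reach is not made up. A row lasts 1/10 s, in which the tool goes at most 50 mm and 8.59 degrees, less where a joint would pass 70% of its speed; a pose out of reach is approached as far as the arm can. A call with a gripper value outside its range is refused whole. The fingers move at their own pace and stop on an object; the grip force is fixed at half the most. Time passes only in rows, so rows that do not move let the fingers close. It gives the time, the measured TCP pose, the force, the opening and the grip force at its end, in the units of the state.
- manip.get_obs(): the state, without advancing time (a new reading comes with each control period).
- manip.grab_frame(name): name is "scene" or "top" or "wrist"; returns the picture (420x560x3 uint8, red, green, blue); there is no depth.
- manip.camera_params(name): a dict with "fx", "fy", "cx", "cy" (pixels), "extrinsics" (4x4, takes a point from camera to world coordinates). Camera axes: x right, y down, z forward; pixel columns grow to the right and rows downward; lengths in m; the calibration is good to about 2 mm. A picture is of the moment at which its call begins: read the wrist's pose just before it. camera_params takes no time and is no camera call; for the wrist camera it gives the pose at the moment of the call.
- manip.hand_in(): hands the job in; it is judged then, once.
The state is a dict: "t": time; "joint_pos": joint angles; "joint_vel": joint speeds; "joint_torque": joint torques, N m; "position": TCP position; "orientation": TCP orientation; "wrist_force": force on the tool from outside, world axes, zero at the start; "moment": the same for the moment, N m; "width": opening from 0.0 (shut) to 1.0 (fully open); "grasp_force": force on a finger pad.
Only numpy, scipy, OpenCV 4.12 (cv2) and the standard library are available. Lean on these libraries where they do the work, as an engineer would, in place of code of your own. Each camera call takes 0.05 s, during which the arm holds its last target. There are 200 camera calls.

## Task

Make up the winter-woollens stack on the dresser. Spread the heap of cedar pucks in the long tub into one even layer over its whole floor, each lying flat, about a finger's width clear of its neighbours and with some in every quarter of the tub; then put the tub's lid fully home, and stack all the small lidded boxes on it in two piles, one on each of its bays, every box with its four feet down in the corner recesses of the lid below. Leave the clock, mug, jar, spectacle case and remote control where they are.

Things in the scene. Friction and masses are not known exactly. Their poses are not given: they have to be found in the camera images.
- tub: long shallow white tub, open at the top, outside 128 mm along its x, 250 along its y, 50 tall, walls and floor 4 thick (inside 120 x 242, 46 deep). It stands firm on the dresser and cannot shift. Its inner floor is 4 mm above its origin. Origin: centre of its underside, z up
- tub_mouth (a point): centre of the tub's mouth, 6 mm below its rim: where the lid's origin lies when the lid is fully home
- lid: tub's loose lid, 300 g, 128 (x) by 250 (y) mm. Upwards: plug 114 x 236, 6 thick, 3 mm play in the tub; grey plate 6 thick, lies on the rim; two bays with recesses like the boxes' lids; between them a wooden rib to pinch along y: 64 long (x), 12 thick (y), top 34 above the origin, 22 above the plate, 5 clear of the bays. Origin: centre of the plug's underside. Fits either way round
- lid_left (a point): floor of the recesses at the middle of the bay on the lid's +y side, 12 mm above the lid's origin: where the origin of a box seated there lies (either way round, long sides parallel); bay 66 (x) by 112 (y) mm, centred 67 mm from the lid's middle, 5 high; axes as the lid's
- lid_right (a point): the same for the bay on the lid's -y side
- box_low_a: low box, white body, grey lid clipped on for good: 66 (x) by 112 (y) mm, 46 tall over all, 140 to 280 g; grip across x. Origin: centre below, at the feet's bottom. Feet: 4, round, 14 across, 6 tall, centres 19 (x), 42 (y) from the middle. Lid recesses 20 x 20, 5 deep, at the same places (3 mm play). Seated on a lid its origin is 5 mm below that lid's top. May be absent (None)
- box_low_b: low box, white body, grey lid clipped on for good: 66 (x) by 112 (y) mm, 46 tall over all, 140 to 280 g; grip across x. Origin: centre below, at the feet's bottom. Feet: 4, round, 14 across, 6 tall, centres 19 (x), 42 (y) from the middle. Lid recesses 20 x 20, 5 deep, at the same places (3 mm play). Seated on a lid its origin is 5 mm below that lid's top. May be absent (None)
- box_low_c: low box, white body, grey lid clipped on for good: 66 (x) by 112 (y) mm, 46 tall over all, 140 to 280 g; grip across x. Origin: centre below, at the feet's bottom. Feet: 4, round, 14 across, 6 tall, centres 19 (x), 42 (y) from the middle. Lid recesses 20 x 20, 5 deep, at the same places (3 mm play). Seated on a lid its origin is 5 mm below that lid's top. May be absent (None)
- box_tall_a: tall box, white body, grey lid clipped on for good: 66 (x) by 112 (y) mm, 64 tall over all, 180 to 365 g; grip across x. Origin: centre below, at the feet's bottom. Feet: 4, round, 14 across, 6 tall, centres 19 (x), 42 (y) from the middle. Lid recesses 20 x 20, 5 deep, at the same places (3 mm play). Seated on a lid its origin is 5 mm below that lid's top. May be absent (None)
- box_tall_b: tall box, white body, grey lid clipped on for good: 66 (x) by 112 (y) mm, 64 tall over all, 180 to 365 g; grip across x. Origin: centre below, at the feet's bottom. Feet: 4, round, 14 across, 6 tall, centres 19 (x), 42 (y) from the middle. Lid recesses 20 x 20, 5 deep, at the same places (3 mm play). Seated on a lid its origin is 5 mm below that lid's top. May be absent (None)
- puck1_center (a point): centre of a cedar puck, a plain wooden disc 32 mm across and 18 thick, about 20 g; 9 mm above the floor (13 above the tub's origin) when it lies flat; at the start in a heap up to two deep in the tub
- puck2_center (a point): centre of a cedar puck, a plain wooden disc 32 mm across and 18 thick, about 20 g; 9 mm above the floor (13 above the tub's origin) when it lies flat; at the start in a heap up to two deep in the tub
- puck3_center (a point): centre of a cedar puck, a plain wooden disc 32 mm across and 18 thick, about 20 g; 9 mm above the floor (13 above the tub's origin) when it lies flat; at the start in a heap up to two deep in the tub
- puck4_center (a point): centre of a cedar puck, a plain wooden disc 32 mm across and 18 thick, about 20 g; 9 mm above the floor (13 above the tub's origin) when it lies flat; at the start in a heap up to two deep in the tub
- puck5_center (a point): centre of a cedar puck, a plain wooden disc 32 mm across and 18 thick, about 20 g; 9 mm above the floor (13 above the tub's origin) when it lies flat; at the start in a heap up to two deep in the tub. May be absent (None from the start)
- puck6_center (a point): centre of a cedar puck, a plain wooden disc 32 mm across and 18 thick, about 20 g; 9 mm above the floor (13 above the tub's origin) when it lies flat; at the start in a heap up to two deep in the tub. May be absent (None from the start)
- clock: (sizes in mm) oak bedside clock, a block 45 x 110 x 70 tall; leave alone; origin: centre of its underside
- mug: (sizes in mm) white ceramic mug, 76 wide, 85 tall, handle towards its +y; leave alone; origin: centre of its underside
- cream_jar: (sizes in mm) small amber jar with a metal cap, 60 wide, 45 tall; leave alone; origin: centre of its underside
- glasses_case: (sizes in mm) brown spectacle case, 60 x 155 x 36 tall; leave alone; origin: centre of its underside
- remote: (sizes in mm) black remote control lying flat, 150 (x) by 44 (y) by 18 tall; leave alone; origin: centre of its underside

How it is judged:
On the way, in this order (a step that is already met when the one before it is completed fails the run):
1. the cedar pucks lie flat in one layer on the tub's floor, clear of one another, with some in every quarter (z of puck1_center in the frame of tub between 0.008 and 0.0175 m and x of puck1_center in the frame of tub between -0.06 and 0.06 m and y of puck1_center in the frame of tub between -0.121 and 0.121 m and z of puck2_center in the frame of tub between 0.008 and 0.0175 m and x of puck2_center in the frame of tub between -0.06 and 0.06 m and y of puck2_center in the frame of tub between -0.121 and 0.121 m and z of puck3_center in the frame of tub between 0.008 and 0.0175 m and x of puck3_center in the frame of tub between -0.06 and 0.06 m and y of puck3_center in the frame of tub between -0.121 and 0.121 m and z of puck4_center in the frame of tub between 0.008 and 0.0175 m and x of puck4_center in the frame of tub between -0.06 and 0.06 m and y of puck4_center in the frame of tub between -0.121 and 0.121 m and z of puck5_center in the frame of tub between 0.008 and 0.0175 m and x of puck5_center in the frame of tub between -0.06 and 0.06 m and y of puck5_center in the frame of tub between -0.121 and 0.121 m and z of puck6_center in the frame of tub between 0.008 and 0.0175 m and x of puck6_center in the frame of tub between -0.06 and 0.06 m and y of puck6_center in the frame of tub between -0.121 and 0.121 m and horizontal distance between each of puck2_center, puck3_center, puck4_center, puck5_center, puck6_center and puck1_center above 0.04 m and horizontal distance between each of puck3_center, puck4_center, puck5_center, puck6_center and puck2_center above 0.04 m and horizontal distance between each of puck4_center, puck5_center, puck6_center and puck3_center above 0.04 m and horizontal distance between each of puck5_center, puck6_center and puck4_center above 0.04 m and horizontal distance between puck6_center and puck5_center above 0.04 m and ((x of puck1_center in the frame of tub below 0 m and y of puck1_center in the frame of tub below 0 m) or (x of puck2_center in the frame of tub below 0 m and y of puck2_center in the frame of tub below 0 m) or (x of puck3_center in the frame of tub below 0 m and y of puck3_center in the frame of tub below 0 m) or (x of puck4_center in the frame of tub below 0 m and y of puck4_center in the frame of tub below 0 m) or (x of puck5_center in the frame of tub below 0 m and y of puck5_center in the frame of tub below 0 m) or (x of puck6_center in the frame of tub below 0 m and y of puck6_center in the frame of tub below 0 m)) and ((x of puck1_center in the frame of tub below 0 m and y of puck1_center in the frame of tub above 0 m) or (x of puck2_center in the frame of tub below 0 m and y of puck2_center in the frame of tub above 0 m) or (x of puck3_center in the frame of tub below 0 m and y of puck3_center in the frame of tub above 0 m) or (x of puck4_center in the frame of tub below 0 m and y of puck4_center in the frame of tub above 0 m) or (x of puck5_center in the frame of tub below 0 m and y of puck5_center in the frame of tub above 0 m) or (x of puck6_center in the frame of tub below 0 m and y of puck6_center in the frame of tub above 0 m)) and ((x of puck1_center in the frame of tub above 0 m and y of puck1_center in the frame of tub below 0 m) or (x of puck2_center in the frame of tub above 0 m and y of puck2_center in the frame of tub below 0 m) or (x of puck3_center in the frame of tub above 0 m and y of puck3_center in the frame of tub below 0 m) or (x of puck4_center in the frame of tub above 0 m and y of puck4_center in the frame of tub below 0 m) or (x of puck5_center in the frame of tub above 0 m and y of puck5_center in the frame of tub below 0 m) or (x of puck6_center in the frame of tub above 0 m and y of puck6_center in the frame of tub below 0 m)) and ((x of puck1_center in the frame of tub above 0 m and y of puck1_center in the frame of tub above 0 m) or (x of puck2_center in the frame of tub above 0 m and y of puck2_center in the frame of tub above 0 m) or (x of puck3_center in the frame of tub above 0 m and y of puck3_center in the frame of tub above 0 m) or (x of puck4_center in the frame of tub above 0 m and y of puck4_center in the frame of tub above 0 m) or (x of puck5_center in the frame of tub above 0 m and y of puck5_center in the frame of tub above 0 m) or (x of puck6_center in the frame of tub above 0 m and y of puck6_center in the frame of tub above 0 m))), for 0.3 s.
2. the lid is fully home on the tub over the spread pucks (all of step 1 and horizontal distance between lid and tub_mouth below 0.0055 m and z of lid in the frame of tub_mouth between -0.0025 and 0.0025 m and angle between the x axis of lid and the x axis of tub, either way round below 0.08 rad), for 0.3 s.
At the end, for the whole second after the job is handed in: Pucks flat on the tub floor, centres over 40 mm apart, some in each quarter; lid seated (5.5 mm, height 2.5 mm, 0.08 rad); each box seated likewise in a bay of the lid or on a box's lid, both bays used; all at rest (all of step 2 and ((horizontal distance between box_low_a and lid_left below 0.0055 m and z of box_low_a in the frame of lid_left between -0.0025 and 0.0025 m and angle between the x axis of box_low_a and the x axis of lid, either way round below 0.08 rad) or (horizontal distance between box_low_a and lid_right below 0.0055 m and z of box_low_a in the frame of lid_right between -0.0025 and 0.0025 m and angle between the x axis of box_low_a and the x axis of lid, either way round below 0.08 rad) or (horizontal distance between box_low_a and box_low_b below 0.0055 m and z of box_low_a in the frame of box_low_b between 0.0385 and 0.0435 m and angle between the x axis of box_low_a and the x axis of box_low_b, either way round below 0.08 rad) or (horizontal distance between box_low_a and box_low_c below 0.0055 m and z of box_low_a in the frame of box_low_c between 0.0385 and 0.0435 m and angle between the x axis of box_low_a and the x axis of box_low_c, either way round below 0.08 rad) or (horizontal distance between box_low_a and box_tall_a below 0.0055 m and z of box_low_a in the frame of box_tall_a between 0.0565 and 0.0615 m and angle between the x axis of box_low_a and the x axis of box_tall_a, either way round below 0.08 rad) or (horizontal distance between box_low_a and box_tall_b below 0.0055 m and z of box_low_a in the frame of box_tall_b between 0.0565 and 0.0615 m and angle between the x axis of box_low_a and the x axis of box_tall_b, either way round below 0.08 rad)) and ((horizontal distance between box_low_b and lid_left below 0.0055 m and z of box_low_b in the frame of lid_left between -0.0025 and 0.0025 m and angle between the x axis of box_low_b and the x axis of lid, either way round below 0.08 rad) or (horizontal distance between box_low_b and lid_right below 0.0055 m and z of box_low_b in the frame of lid_right between -0.0025 and 0.0025 m and angle between the x axis of box_low_b and the x axis of lid, either way round below 0.08 rad) or (horizontal distance between box_low_b and box_low_a below 0.0055 m and z of box_low_b in the frame of box_low_a between 0.0385 and 0.0435 m and angle between the x axis of box_low_b and the x axis of box_low_a, either way round below 0.08 rad) or (horizontal distance between box_low_b and box_low_c below 0.0055 m and z of box_low_b in the frame of box_low_c between 0.0385 and 0.0435 m and angle between the x axis of box_low_b and the x axis of box_low_c, either way round below 0.08 rad) or (horizontal distance between box_low_b and box_tall_a below 0.0055 m and z of box_low_b in the frame of box_tall_a between 0.0565 and 0.0615 m and angle between the x axis of box_low_b and the x axis of box_tall_a, either way round below 0.08 rad) or (horizontal distance between box_low_b and box_tall_b below 0.0055 m and z of box_low_b in the frame of box_tall_b between 0.0565 and 0.0615 m and angle between the x axis of box_low_b and the x axis of box_tall_b, either way round below 0.08 rad)) and ((horizontal distance between box_low_c and lid_left below 0.0055 m and z of box_low_c in the frame of lid_left between -0.0025 and 0.0025 m and angle between the x axis of box_low_c and the x axis of lid, either way round below 0.08 rad) or (horizontal distance between box_low_c and lid_right below 0.0055 m and z of box_low_c in the frame of lid_right between -0.0025 and 0.0025 m and angle between the x axis of box_low_c and the x axis of lid, either way round below 0.08 rad) or (horizontal distance between box_low_c and box_low_a below 0.0055 m and z of box_low_c in the frame of box_low_a between 0.0385 and 0.0435 m and angle between the x axis of box_low_c and the x axis of box_low_a, either way round below 0.08 rad) or (horizontal distance between box_low_c and box_low_b below 0.0055 m and z of box_low_c in the frame of box_low_b between 0.0385 and 0.0435 m and angle between the x axis of box_low_c and the x axis of box_low_b, either way round below 0.08 rad) or (horizontal distance between box_low_c and box_tall_a below 0.0055 m and z of box_low_c in the frame of box_tall_a between 0.0565 and 0.0615 m and angle between the x axis of box_low_c and the x axis of box_tall_a, either way round below 0.08 rad) or (horizontal distance between box_low_c and box_tall_b below 0.0055 m and z of box_low_c in the frame of box_tall_b between 0.0565 and 0.0615 m and angle between the x axis of box_low_c and the x axis of box_tall_b, either way round below 0.08 rad)) and ((horizontal distance between box_tall_a and lid_left below 0.0055 m and z of box_tall_a in the frame of lid_left between -0.0025 and 0.0025 m and angle between the x axis of box_tall_a and the x axis of lid, either way round below 0.08 rad) or (horizontal distance between box_tall_a and lid_right below 0.0055 m and z of box_tall_a in the frame of lid_right between -0.0025 and 0.0025 m and angle between the x axis of box_tall_a and the x axis of lid, either way round below 0.08 rad) or (horizontal distance between box_tall_a and box_low_a below 0.0055 m and z of box_tall_a in the frame of box_low_a between 0.0385 and 0.0435 m and angle between the x axis of box_tall_a and the x axis of box_low_a, either way round below 0.08 rad) or (horizontal distance between box_tall_a and box_low_b below 0.0055 m and z of box_tall_a in the frame of box_low_b between 0.0385 and 0.0435 m and angle between the x axis of box_tall_a and the x axis of box_low_b, either way round below 0.08 rad) or (horizontal distance between box_tall_a and box_low_c below 0.0055 m and z of box_tall_a in the frame of box_low_c between 0.0385 and 0.0435 m and angle between the x axis of box_tall_a and the x axis of box_low_c, either way round below 0.08 rad) or (horizontal distance between box_tall_a and box_tall_b below 0.0055 m and z of box_tall_a in the frame of box_tall_b between 0.0565 and 0.0615 m and angle between the x axis of box_tall_a and the x axis of box_tall_b, either way round below 0.08 rad)) and ((horizontal distance between box_tall_b and lid_left below 0.0055 m and z of box_tall_b in the frame of lid_left between -0.0025 and 0.0025 m and angle between the x axis of box_tall_b and the x axis of lid, either way round below 0.08 rad) or (horizontal distance between box_tall_b and lid_right below 0.0055 m and z of box_tall_b in the frame of lid_right between -0.0025 and 0.0025 m and angle between the x axis of box_tall_b and the x axis of lid, either way round below 0.08 rad) or (horizontal distance between box_tall_b and box_low_a below 0.0055 m and z of box_tall_b in the frame of box_low_a between 0.0385 and 0.0435 m and angle between the x axis of box_tall_b and the x axis of box_low_a, either way round below 0.08 rad) or (horizontal distance between box_tall_b and box_low_b below 0.0055 m and z of box_tall_b in the frame of box_low_b between 0.0385 and 0.0435 m and angle between the x axis of box_tall_b and the x axis of box_low_b, either way round below 0.08 rad) or (horizontal distance between box_tall_b and box_low_c below 0.0055 m and z of box_tall_b in the frame of box_low_c between 0.0385 and 0.0435 m and angle between the x axis of box_tall_b and the x axis of box_low_c, either way round below 0.08 rad) or (horizontal distance between box_tall_b and box_tall_a below 0.0055 m and z of box_tall_b in the frame of box_tall_a between 0.0565 and 0.0615 m and angle between the x axis of box_tall_b and the x axis of box_tall_a, either way round below 0.08 rad)) and ((horizontal distance between box_low_a and lid_left below 0.0055 m and z of box_low_a in the frame of lid_left between -0.0025 and 0.0025 m and angle between the x axis of box_low_a and the x axis of lid, either way round below 0.08 rad) or (horizontal distance between box_low_b and lid_left below 0.0055 m and z of box_low_b in the frame of lid_left between -0.0025 and 0.0025 m and angle between the x axis of box_low_b and the x axis of lid, either way round below 0.08 rad) or (horizontal distance between box_low_c and lid_left below 0.0055 m and z of box_low_c in the frame of lid_left between -0.0025 and 0.0025 m and angle between the x axis of box_low_c and the x axis of lid, either way round below 0.08 rad) or (horizontal distance between box_tall_a and lid_left below 0.0055 m and z of box_tall_a in the frame of lid_left between -0.0025 and 0.0025 m and angle between the x axis of box_tall_a and the x axis of lid, either way round below 0.08 rad) or (horizontal distance between box_tall_b and lid_left below 0.0055 m and z of box_tall_b in the frame of lid_left between -0.0025 and 0.0025 m and angle between the x axis of box_tall_b and the x axis of lid, either way round below 0.08 rad)) and ((horizontal distance between box_low_a and lid_right below 0.0055 m and z of box_low_a in the frame of lid_right between -0.0025 and 0.0025 m and angle between the x axis of box_low_a and the x axis of lid, either way round below 0.08 rad) or (horizontal distance between box_low_b and lid_right below 0.0055 m and z of box_low_b in the frame of lid_right between -0.0025 and 0.0025 m and angle between the x axis of box_low_b and the x axis of lid, either way round below 0.08 rad) or (horizontal distance between box_low_c and lid_right below 0.0055 m and z of box_low_c in the frame of lid_right between -0.0025 and 0.0025 m and angle between the x axis of box_low_c and the x axis of lid, either way round below 0.08 rad) or (horizontal distance between box_tall_a and lid_right below 0.0055 m and z of box_tall_a in the frame of lid_right between -0.0025 and 0.0025 m and angle between the x axis of box_tall_a and the x axis of lid, either way round below 0.08 rad) or (horizontal distance between box_tall_b and lid_right below 0.0055 m and z of box_tall_b in the frame of lid_right between -0.0025 and 0.0025 m and angle between the x axis of box_tall_b and the x axis of lid, either way round below 0.08 rad)) and linear speed of each of box_low_a, box_low_b, box_low_c, box_tall_a, box_tall_b, lid below 0.02 m/s); the robot touches nothing.
It fails at once if a bystander (clock, mug, jar, spectacle case, remote) is pushed more than 4 cm or tipped (distance of any of clock, mug, cream_jar, glasses_case, remote from where it was at the start of the episode above 0.04 m or angle between any of clock, mug, cream_jar, glasses_case, remote's own z axis and vertical above 0.5 rad).
Of box_low_a, box_low_b, box_low_c, box_tall_a, box_tall_b only 4 to 5 are there at a start; the rules pass over those that are not, and their reading is None.
Of puck5, puck6 only 1 to 2 are there at a start; the rules pass over those that are not, and their reading is None.
At some moment in a run one of box_low_a, box_low_b, box_low_c, box_tall_a, box_tall_b may be knocked a few centimetres aside while the robot is not near it.
Once in a run the grip may slacken for a moment while it holds something.
It also fails if it takes over 210 s, if anything falls off the work surface, if the arm or the gripper's body presses on something with over 40 N, if the wrist force passes 120 N, or if a joint passes its speed limit or range.

## Working session

There is one attempt and no reset: what is moved stays moved. The work goes in short steps, Python scripts to look and compute and a tool call to move; the robot and the scene stay as the last step left them, time stands still between calls to the robot, and variables do not carry over. Pictures are saved under pics/ and viewed, at most 14 in all, crops included, and the job is handed in when it is done.

Besides the shell and the picture viewer there is one more tool, called after ">>>" by a JSON object that holds its "method" and its "body", one argument or row to a line. drive_tool: Moves the arm, as the interface text tells. Its arguments: {"type":"object","properties":{"increments":{"type":"array"}},"required":["increments"]}

```bash
ls; mkdir -p pics
python3 - <<'E'
from cell import manip
import cv2,numpy as np
np.set_printoptions(precision=4,suppress=True)
o=manip.get_obs();print(o['t'],o['position'],o['orientation'],o['width'])
for n in ['scene','top','wrist']:
    p=manip.camera_params(n);print(n,p['fx'],p['fy'],p['cx'],p['cy']);print(p['extrinsics'])
    cv2.imwrite(f'pics/{n}0.png',manip.grab_frame(n)[:,:,::-1])
E
```

```text
pics
0.0 [0.1622 0.6548 0.2104] [[-0.9707  0.2405 -0.0002]
 [ 0.2405  0.9707 -0.0013]
 [-0.0001 -0.0013 -1.    ]] 1.0015675746994694
scene 416.8888830550349 416.8888830550349 280.9707264300248 212.18740915737555
[[ 0.1763  0.6671 -0.7238  1.5265]
 [ 0.9842 -0.1295  0.1205 -0.1331]
 [-0.0133 -0.7336 -0.6795  0.9794]
 [ 0.      0.      0.      1.    ]]
top 408.2618604283304 408.2618604283304 274.4213414140299 208.49808686321853
[[-0.0137 -0.9943  0.1061  0.4362]
 [-0.9999  0.0144  0.0051  0.0243]
 [-0.0066 -0.106  -0.9943  1.0319]
 [ 0.      0.      0.      1.    ]]
wrist 342.6745755324306 342.6745755324306 286.490768644005 208.63299123993895
[[ 0.2404  0.925   0.2944  0.0863]
 [ 0.9707 -0.2288 -0.0737  0.674 ]
 [-0.0009  0.3035 -0.9528  0.3728]
 [ 0.      0.      0.      1.    ]]
```

View pics/top0.png

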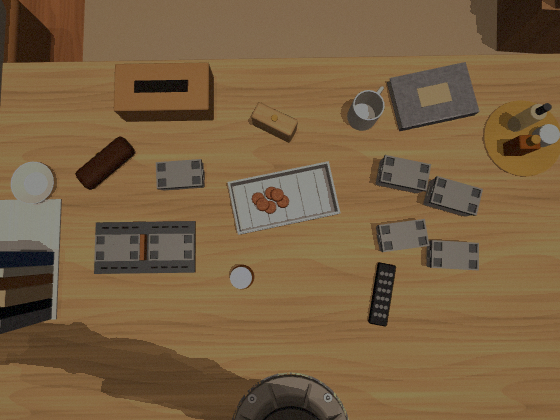

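View pics/scene0.png

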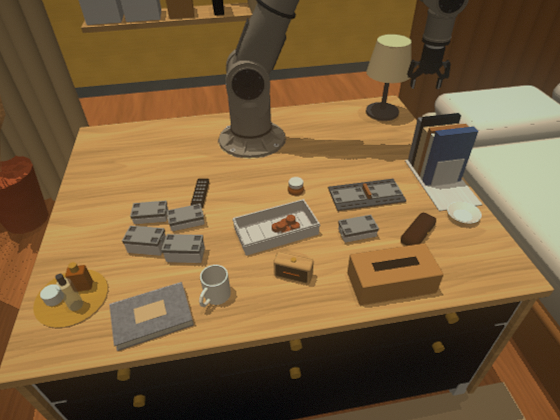

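Top view: the tub is at about (284,198) with the puck heap at (270,200), and the lid is at (145,247) with its rib along x. Four boxes are on the right at (404,174), (454,195), (403,235) and (453,254), and one is on the left at (180,174). The jar, clock, mug, case and remote are all visible.

```bash
cat > h.py <<'E'
from cell import manip
import cv2,numpy as np,sys
np.set_printoptions(precision=4,suppress=True)
def shot(n,save=None):
    p=manip.camera_params(n); im=manip.grab_frame(n)
    if save: cv2.imwrite(f'pics/{save}.png',im[:,:,::-1])
    return im,p
def ray(p,uv,z):
    uv=np.atleast_2d(np.asarray(uv,float)); E=p['extrinsics']
    d=np.c_[(uv[:,0]-p['cx'])/p['fx'],(uv[:,1]-p['cy'])/p['fy'],np.ones(len(uv))]@E[:3,:3].T
    c=E[:3,3]; return c+d*((z-c[2])/d[:,2])[:,None]
def proj(p,X):
    X=np.atleast_2d(X);E=p['extrinsics'];q=(X-E[:3,3])@E[:3,:3]
    return np.c_[p['fx']*q[:,0]/q[:,2]+p['cx'],p['fy']*q[:,1]/q[:,2]+p['cy']]
def rect(P):  # centre, sizes (long,short), angle of long axis in deg, from world xy points (mm)
    (cx,cy),(w,h),a=cv2.minAreaRect((P[:,:2]*1000).astype(np.float32))
    if w<h: w,h,a=h,w,a+90
    return np.array([cx,cy]),w,h,(a+90)%180-90
E
python3 - <<'E'
from h import *
im,p=shot('top')
hsv=cv2.cvtColor(im,cv2.COLOR_RGB2HSV)
m=((hsv[...,1]<70)).astype(np.uint8)*255
m=cv2.morphologyEx(m,cv2.MORPH_OPEN,np.ones((3,3)))
cs,_=cv2.findContours(m,cv2.RETR_EXTERNAL,cv2.CHAIN_APPROX_NONE)
for c in cs:
    if cv2.contourArea(c)<300: continue
    q=c[:,0]; print(q.mean(0).round(), cv2.contourArea(c),*[rect(ray(p,q,z)) for z in (.05,)])
big=cv2.resize(im[140:260,210:500],None,fx=2.7,fy=2.7,interpolation=cv2.INTER_CUBIC)
cv2.imwrite('pics/crop1.png',big[:,:,::-1])
E
```

```text
[308. 394.] 1146.5 (array([112.2196, -48.3781]), 200.1663818359375, 64.75035858154297, 59.92176818847656)
[241. 277.] 351.0 (array([377.2625, 112.2665]), 50.04878234863281, 49.32036590576172, 89.2450180053711)
[382. 297.] 794.0 (array([ 333.7916, -221.9553]), 138.34878540039062, 38.75444412231445, -11.750244140625)
[145. 247.] 4947.0 (array([453.0813, 342.8026]), 239.39999389648438, 122.14838409423828, -89.93703389167786)
[428. 245.] 2602.0 (array([ 452.3717, -337.6592]), 256.69073486328125, 104.8749771118164, 71.05891418457031)
[283. 197.] 5473.5 (array([568.3352,   7.5407]), 252.9529266357422, 132.37252807617188, -78.99806690216064)
[ 34. 255.] 5293.0 (array([462.4577, 617.7054]), 405.99755859375, 146.28472900390625, 3.3058507442474365)
[179. 174.] 1249.0 (array([628.4834, 260.0658]), 115.83256530761719, 70.11048889160156, -86.71230602264404)
[429. 186.] 3009.5 (array([ 593.8788, -346.0167]), 260.3283386230469, 97.43408966064453, 65.58102416992188)
[547. 135.] 345.0 (array([ 714.8773, -644.8995]), 55.1411018371582, 48.991310119628906, -72.39189910888672)
[367. 107.] 1052.0 (array([ 788.8177, -200.0745]), 108.6348648071289, 86.85098266601562, -1.8809585571289062)
[432.  97.] 4128.0 (array([ 816.9659, -367.1995]), 203.98370361328125, 136.84765625, -78.49165916442871)
```

View pics/crop1.png

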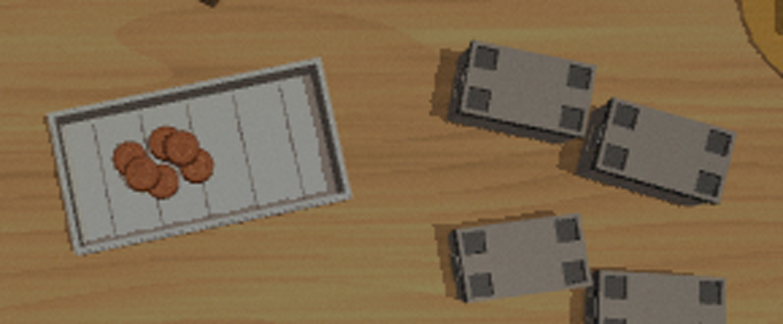

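Six pucks: four on the floor at crop (128,158), (163,143), (198,165) and (160,182), and two on top at (181,147) and (143,173). All five boxes are present. Moving the wrist camera over the tub.

>>> {"method": "drive_tool", "body": {
  "increments": [
    {"dx": -0.0341,"dy": -0.0351,"dz": -0.003},
    {"dx": -0.0341,"dy": -0.0351,"dz": -0.003},
    {"dx": -0.0341,"dy": -0.0351,"dz": -0.003},
    {"dx": -0.0341,"dy": -0.0351,"dz": -0.003},
    {"dx": -0.0341,"dy": -0.0351,"dz": -0.003},
    {"dx": -0.0341,"dy": -0.0351,"dz": -0.003},
    {"dx": -0.0341,"dy": -0.0351,"dz": -0.003},
    {"dx": -0.0341,"dy": -0.0351,"dz": -0.003},
    {"dx": -0.0341,"dy": -0.0351,"dz": -0.003},
    {"dx": -0.0341,"dy": -0.0351,"dz": -0.003}
  ]
}}

```text
$.increments[0]: bad value
```

>>> {"method": "drive_tool", "body": {
  "increments": [
    {"dx": -0.0341,"dy": -0.0351,"dz": -0.003},
    {"dx": -0.0341,"dy": -0.0351,"dz": -0.003},
    {"dx": -0.0341,"dy": -0.0351,"dz": -0.003},
    {"dx": -0.0341,"dy": -0.0351,"dz": -0.003},
    {"dx": -0.0341,"dy": -0.0351,"dz": -0.003},
    {"wz": -0.145},
    {"wz": -0.145},
    {"wz": -0.145},
    {"wz": 0},
    {"wz": 0}
  ]
}}

```text
$.increments[0]: bad value
```

Run:
```python
from h import *
o=manip.get_obs();print(o['t'],o['position'],o['orientation'],o['wrist_force'])
im,p=shot('wrist','w1')
```

```text
0.2 [0.1622 0.6549 0.2107] [[-0.9707  0.2404 -0.0002]
 [ 0.2404  0.9707 -0.0008]
 [-0.     -0.0008 -1.    ]] [-0.3608 -0.3355  1.0018]
```

View pics/w1.png

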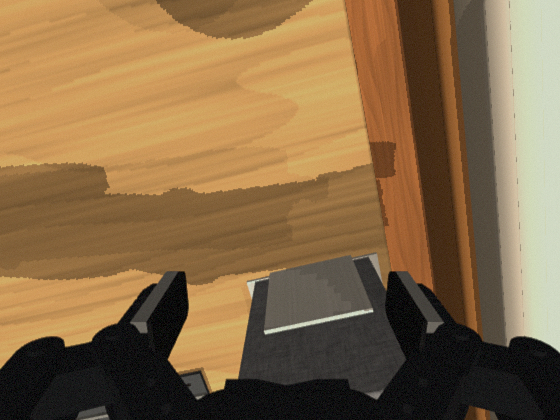

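The wrist view shows only the dresser's edge and books, because the rows were refused. I'll retry with all fields filled in. The fingers cover image rows below about 270, so the target should lie above that.

>>> {"method": "drive_tool", "body": {
  "increments": [
    {"dx": -0.0363,"dy": -0.0326,"dz": -0.003,"wx": 0,"wy": 0,"wz": 0,"gripper": 0.085},
    {"dx": -0.0363,"dy": -0.0326,"dz": -0.003,"wx": 0,"wy": 0,"wz": 0,"gripper": 0.085},
    {"dx": -0.0363,"dy": -0.0326,"dz": -0.003,"wx": 0,"wy": 0,"wz": 0,"gripper": 0.085},
    {"dx": -0.0363,"dy": -0.0326,"dz": -0.003,"wx": 0,"wy": 0,"wz": 0,"gripper": 0.085},
    {"dx": -0.0363,"dy": -0.0326,"dz": -0.003,"wx": 0,"wy": 0,"wz": 0,"gripper": 0.085},
    {"dx": -0.0363,"dy": -0.0326,"dz": -0.003,"wx": 0,"wy": 0,"wz": 0,"gripper": 0.085},
    {"dx": -0.0363,"dy": -0.0326,"dz": -0.003,"wx": 0,"wy": 0,"wz": 0,"gripper": 0.085},
    {"dx": -0.0363,"dy": -0.0326,"dz": -0.003,"wx": 0,"wy": 0,"wz": 0,"gripper": 0.085}
  ]
}}

```text
t: 1.05
position: [0.3822, 0.3304, 0.2354]
orientation: [[-0.971, 0.24, 0.0], [0.24, 0.971, 0.001], [0.0, 0.001, -1.0]]
wrist_force: [0.7, 0.8, 0.2]
width: 1.0
grasp_force: 0.0
```

>>> {"method": "drive_tool", "body": {
  "increments": [
    {"dx": -0.0363,"dy": -0.0326,"dz": -0.003,"wx": 0,"wy": 0,"wz": 0,"gripper": 0.085},
    {"dx": -0.0363,"dy": -0.0326,"dz": -0.003,"wx": 0,"wy": 0,"wz": 0,"gripper": 0.085},
    {"dx": -0.0363,"dy": -0.0326,"dz": -0.003,"wx": 0,"wy": 0,"wz": 0,"gripper": 0.085},
    {"dx": -0.0363,"dy": -0.0326,"dz": -0.003,"wx": 0,"wy": 0,"wz": 0,"gripper": 0.085},
    {"dx": -0.0363,"dy": -0.0326,"dz": -0.003,"wx": 0,"wy": 0,"wz": 0,"gripper": 0.085},
    {"dx": -0.0363,"dy": -0.0326,"dz": -0.003,"wx": 0,"wy": 0,"wz": 0,"gripper": 0.085},
    {"dx": -0.0363,"dy": -0.0326,"dz": -0.003,"wx": 0,"wy": 0,"wz": 0,"gripper": 0.085},
    {"dx": -0.0363,"dy": -0.0326,"dz": -0.003,"wx": 0,"wy": 0,"wz": 0,"gripper": 0.085}
  ]
}}

```text
t: 1.85
position: [0.6014, 0.0075, 0.2594]
orientation: [[-0.971, 0.24, 0.0], [0.24, 0.971, 0.0], [-0.0, 0.0, -1.0]]
wrist_force: [-0.7, 0.5, 0.8]
width: 0.996
grasp_force: 0.0
```

>>> {"method": "drive_tool", "body": {
  "increments": [
    {"dx": 0,"dy": 0,"dz": 0,"wx": 0,"wy": 0,"wz": -0.145,"gripper": 0.085},
    {"dx": 0,"dy": 0,"dz": 0,"wx": 0,"wy": 0,"wz": -0.145,"gripper": 0.085},
    {"dx": 0,"dy": 0,"dz": 0,"wx": 0,"wy": 0,"wz": -0.145,"gripper": 0.085},
    {"dx": 0,"dy": 0,"dz": 0,"wx": 0,"wy": 0,"wz": 0,"gripper": 0.085},
    {"dx": 0,"dy": 0,"dz": 0,"wx": 0,"wy": 0,"wz": 0,"gripper": 0.085}
  ]
}}

```text
t: 2.35
position: [0.6006, 0.0091, 0.2591]
orientation: [[-0.982, -0.186, -0.0], [-0.186, 0.982, 0.0], [0.0, 0.0, -1.0]]
wrist_force: [-0.2, -0.2, 0.5]
width: 0.997
grasp_force: 0.0
```

Run:
```python
from h import *
o=manip.get_obs();print(o['t'],o['position'],o['orientation'],o['wrist_force'])
im,p=shot('wrist','w2')
```

```text
2.35 [0.6006 0.0091 0.2591] [[-0.9825 -0.1864 -0.0001]
 [-0.1864  0.9825  0.0001]
 [ 0.0001  0.0001 -1.    ]] [-0.1925 -0.2013  0.4903]
```

View pics/w2.png

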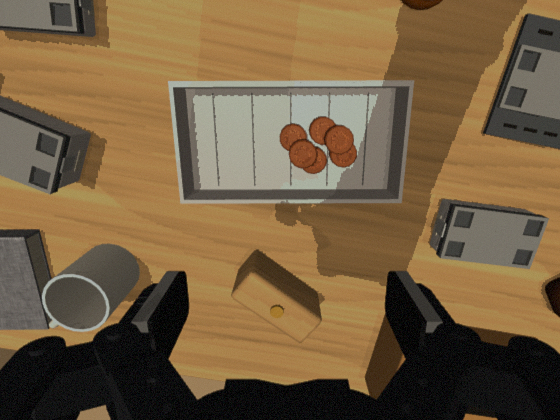

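The tub fills (169..413, 81..202). Floor pucks sit at px (293,137), (322,128), (343,153) and (314,160), and the top ones at (340,138) and (302,153). Now measuring.

Run:
```python
from h import *
im=cv2.imread('pics/w2.png')[:,:,::-1]; p=manip.camera_params('wrist')
hsv=cv2.cvtColor(np.ascontiguousarray(im),cv2.COLOR_RGB2HSV)
m=((hsv[...,1]<75)).astype(np.uint8)*255
roi=np.zeros_like(m);roi[70:215,155:425]=m[70:215,155:425]
roi=cv2.morphologyEx(roi,cv2.MORPH_OPEN,np.ones((3,3)))
cs,_=cv2.findContours(roi,cv2.RETR_EXTERNAL,cv2.CHAIN_APPROX_NONE)
c=max(cs,key=cv2.contourArea)[:,0]
h=cv2.convexHull(c)
print('quad',cv2.approxPolyDP(h,6,True)[:,0].tolist())
print(rect(ray(p,c,.05)))
r=(hsv[...,1]>140)&((hsv[...,0]<11)|(hsv[...,0]>172)); rr=np.zeros_like(m); rr[90:195,185:400]=r[90:195,185:400]*255
print(cv2.countNonZero(rr),cv2.boundingRect(rr))
# hough circles
g=cv2.cvtColor(np.ascontiguousarray(im),cv2.COLOR_RGB2GRAY)
g=cv2.resize(np.where(rr>0,g,200).astype(np.uint8)[90:195,185:400],None,fx=4,fy=4,interpolation=cv2.INTER_CUBIC)
ci=cv2.HoughCircles(g,cv2.HOUGH_GRADIENT,1.5,45,param1=100,param2=22,minRadius=46,maxRadius=66)
print((ci[0]/4+[185,90,0]) if ci is not None else None)
R=manip.get_obs()['orientation'];
pts=dict(a=(293,137,.022),b=(322,128,.022),c=(343,153,.022),d=(314,160,.022),e=(340,138,.04),f=(302,153,.04))
for k,v in pts.items(): print(k,ray(p,v[:2],v[2])[0])
```

```text
quad [[413, 80], [401, 202], [180, 202], [168, 81]]
(array([568.504 ,   7.9395]), 250.36883544921875, 130.56431579589844, -79.05350017547607)
1199 (280, 117, 77, 56)
[[337.0625 144.1875  16.2625]
 [323.9375 145.6875  16.2625]
 [302.9375 153.1875  13.375 ]
 [299.1875 141.1875  16.2625]
 [310.4375 139.6875  16.2625]
 [314.1875 153.1875  16.2625]
 [329.5625 155.4375  16.2625]
 [325.8125 131.8125  12.55  ]
 [344.1875 153.9375  12.55  ]
 [304.4375 129.9375  16.2625]
 [306.3125 164.0625  14.2   ]
 [288.6875 151.3125  16.2625]
 [337.0625 130.6875  11.725 ]
 [328.4375 171.9375  16.2625]
 [348.6875 138.9375  12.1375]
 [287.5625 137.0625  16.2625]
 [355.4375 152.8125  16.2625]
 [311.5625 119.0625  13.375 ]
 [330.3125 121.3125  12.55  ]]
a [0.5626 0.0101 0.022 ]
b [0.5465 0.0406 0.022 ]
c [0.5697 0.0708 0.022 ]
d [0.584  0.0393 0.022 ]
e [0.5523 0.0603 0.04  ]
f [0.5761 0.0226 0.04  ]
```

```bash
cat > plan.py <<'E'
from h import *
TUB=np.array([.5683,.0078]); YAW=np.radians(10.95)
R2=lambda a: np.array([[np.cos(a),-np.sin(a)],[np.sin(a),np.cos(a)]])
tw=lambda x,y: TUB+R2(YAW)@np.array([x,y])       # tub -> world
wt=lambda P: R2(-YAW)@(np.asarray(P)[:2]-TUB)     # world -> tub
def plan(wps,step=.045,rot=.14):
    """wps: (X,Y,Z,phi deg of tool y in world or None,gripper,[step]); prints n x row"""
    o=manip.get_obs();p=np.array(o['position']);R=np.array(o['orientation'])
    ph=np.arctan2(R[1,1],R[0,1]); print('t',round(o['t'],2),'p',p,'phi',np.degrees(ph).round(1),'j7',round(o['joint_pos'][6],2),'w',round(o['width'],3))
    for w in wps:
        if isinstance(w[0],str): print(f' {w[0]}'); continue
        X,Y,Z,phi,g=w[:5]; st=w[5] if len(w)>5 else step
        q=np.array([X if X is not None else p[0],Y if Y is not None else p[1],Z if Z is not None else p[2]])
        if phi is not None:
            d=(np.radians(phi)-ph+np.pi/2)%np.pi-np.pi/2; d=d if len(w)<7 else d+w[6]*np.pi
        else: d=0
        dp=q-p; 
        if abs(d)>.01 and np.hypot(*dp[:2])>1e-4: print('  !mixed')
        n=int(max(1,np.ceil(np.linalg.norm(dp)/st-.02),np.ceil(abs(d)/rot-.02)))
        yx,yy=np.cos(ph),np.sin(ph); xx,xy=-yy,yx   # tool x = y x (-Z)
        dx=dp[0]*xx+dp[1]*xy; dy=dp[0]*yx+dp[1]*yy
        print(f' {n} x dx {dx/n:.4f} dy {dy/n:.4f} dz {-dp[2]/n:.4f} wz {-d/n:.4f} g {g}   -> {q.round(3)}')
        p=q; ph+=d
E
python3 - <<'E'
from plan import *
Y=10.95
P=dict(a=(.5626,.0101),b=(.5465,.0406),c=(.5697,.0708),d=(.584,.0393),e=(.5523,.0603),f=(.5761,.0226))
for k in P: print(k,wt(P[k]))
print(manip.get_obs()['joint_pos'])
s1=tw(-.024,-.09)
plan([(None,None,.12,Y,.042),(*P['e'],.12,None,.042),(None,None,.024,None,.042,.03),('close',),(None,None,.065,None,.02),(*s1,.065,None,.02),(None,None,.010,None,.02,.03)])
E
```

```text
a [-0.0052  0.0033]
b [-0.0152  0.0363]
c [0.0133 0.0616]
d [0.0214 0.0279]
e [-0.0057  0.0546]
f [0.0105 0.013 ]
[-0.4839  0.2798  0.448   1.7429 -0.1315  1.1485  1.7616]
t 2.4 p [0.6006 0.0092 0.2591] phi 100.8 j7 1.76 w 0.993
 12 x dx -0.0000 dy 0.0000 dz 0.0116 wz 0.1306 g 0.042   -> [0.601 0.009 0.12 ]
 2 x dx 0.0297 dy -0.0189 dz -0.0000 wz 0.0000 g 0.042   -> [0.552 0.06  0.12 ]
 4 x dx 0.0000 dy 0.0000 dz 0.0240 wz 0.0000 g 0.042   -> [0.552 0.06  0.024]
 close
 1 x dx 0.0000 dy 0.0000 dz -0.0410 wz 0.0000 g 0.02   -> [0.552 0.06  0.065]
 4 x dx -0.0361 dy -0.0046 dz -0.0000 wz 0.0000 g 0.02   -> [ 0.562 -0.085  0.065]
 2 x dx 0.0000 dy 0.0000 dz 0.0275 wz 0.0000 g 0.02   -> [ 0.562 -0.085  0.01 ]
```

>>> {"method": "drive_tool", "body": {
  "increments": [
    {"dx": 0,"dy": 0,"dz": 0.012,"wx": 0,"wy": 0,"wz": 0.1306,"gripper": 0.042},
    {"dx": 0,"dy": 0,"dz": 0.012,"wx": 0,"wy": 0,"wz": 0.1306,"gripper": 0.042},
    {"dx": 0,"dy": 0,"dz": 0.012,"wx": 0,"wy": 0,"wz": 0.1306,"gripper": 0.042},
    {"dx": 0,"dy": 0,"dz": 0.012,"wx": 0,"wy": 0,"wz": 0.1306,"gripper": 0.042},
    {"dx": 0,"dy": 0,"dz": 0.012,"wx": 0,"wy": 0,"wz": 0.1306,"gripper": 0.042},
    {"dx": 0,"dy": 0,"dz": 0.012,"wx": 0,"wy": 0,"wz": 0.1306,"gripper": 0.042},
    {"dx": 0,"dy": 0,"dz": 0.012,"wx": 0,"wy": 0,"wz": 0.1306,"gripper": 0.042},
    {"dx": 0,"dy": 0,"dz": 0.012,"wx": 0,"wy": 0,"wz": 0.1306,"gripper": 0.042},
    {"dx": 0,"dy": 0,"dz": 0.012,"wx": 0,"wy": 0,"wz": 0.1306,"gripper": 0.042},
    {"dx": 0,"dy": 0,"dz": 0.012,"wx": 0,"wy": 0,"wz": 0.1306,"gripper": 0.042}
  ]
}}

```text
t: 3.4
position: [0.6007, 0.0095, 0.1388]
orientation: [[-0.434, 0.901, 0.0], [0.901, 0.434, -0.0], [-0.0, 0.0, -1.0]]
wrist_force: [0.7, -0.0, -0.2]
width: 0.489
grasp_force: 0.0
```

>>> {"method": "drive_tool", "body": {
  "increments": [
    {"dx": 0,"dy": 0,"dz": 0.012,"wx": 0,"wy": 0,"wz": 0.1306,"gripper": 0.042},
    {"dx": 0,"dy": 0,"dz": 0.007,"wx": 0,"wy": 0,"wz": 0.1306,"gripper": 0.042},
    {"dx": 0.0297,"dy": -0.0189,"dz": 0,"wx": 0,"wy": 0,"wz": 0,"gripper": 0.042},
    {"dx": 0.0297,"dy": -0.0189,"dz": 0,"wx": 0,"wy": 0,"wz": 0,"gripper": 0.042},
    {"dx": 0,"dy": 0,"dz": 0.02,"wx": 0,"wy": 0,"wz": 0,"gripper": 0.042},
    {"dx": 0,"dy": 0,"dz": 0.02,"wx": 0,"wy": 0,"wz": 0,"gripper": 0.042},
    {"dx": 0,"dy": 0,"dz": 0,"wx": 0,"wy": 0,"wz": 0,"gripper": 0.042}
  ]
}}

```text
t: 4.1
position: [0.5506, 0.0605, 0.0785]
orientation: [[-0.193, 0.981, -0.003], [0.981, 0.193, -0.001], [-0.001, -0.003, -1.0]]
wrist_force: [-0.4, -0.2, 0.8]
width: 0.491
grasp_force: 0.0
```

Run:
```python
from plan import *
plan([(.5523,.0603,.024,10.95,.042,.03)])
im,p=shot('top')
big=cv2.resize(im[140:260,210:360],None,fx=4,fy=4,interpolation=cv2.INTER_CUBIC)
im2,p2=shot('wrist','w3')
print(manip.get_obs()['width'])
```

```text
t 4.1 p [0.5506 0.0605 0.0785] phi 11.1 j7 0.37 w 0.491
 2 x dx -0.0003 dy 0.0008 dz 0.0273 wz 0.0014 g 0.042   -> [0.552 0.06  0.024]
0.4935078852998795
```

View pics/w3.png

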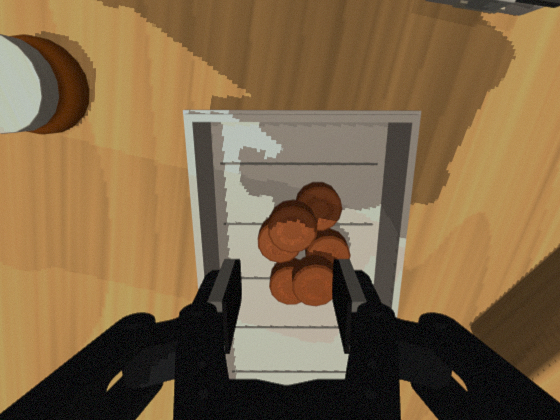

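The puck e sits between the fingers but off towards the right-hand pad (px 315, fingers 242 and 333). Checking its position from this closer view.

Run:
```python
from plan import *
p=manip.camera_params('wrist'); o=manip.get_obs()
print(ray(p,[(316,279)],.04),ray(p,[(294,226)],.04),proj(p,[.5506,.0605,.0785]),proj(p,[.5523,.0603,.04]))
T=np.eye(4);T[:3,:3]=o['orientation'];T[:3,3]=o['position'];print(np.linalg.inv(T)@p['extrinsics'])
im=cv2.imread('pics/w3.png')[:,:,::-1]
hsv=cv2.cvtColor(np.ascontiguousarray(im),cv2.COLOR_RGB2HSV)
m=(hsv[...,1]<75).astype(np.uint8)*255; m[300:]=0;m[:,:150]=0;m[:,430:]=0
for k in (100,130,160,200,240):
    r=np.where(m[k,170:430]>0)[0]+170; print(k,r.min(),r.max(),wt(ray(p,[(r.min(),k)],.05)[0])[0],wt(ray(p,[(r.max(),k)],.05)[0])[0])
```

```text
[[0.5777 0.0287 0.04  ]] [[0.5559 0.0627 0.04  ]] [[284.9174 253.81  ]] [[287.7476 228.4615]]
[[ 0.0001 -0.953  -0.3028  0.078 ]
 [ 1.     -0.0001  0.0006 -0.0006]
 [-0.0006 -0.3028  0.953  -0.1624]
 [ 0.      0.      0.      1.    ]]Traceback (most recent call last):
  File "<stdin>", line 9, in <module>
    return umr_minimum(a, axis, None, out, keepdims, initial, where)
ValueError: zero-size array to reduction operation minimum which has no identity
```

Run:
```python
from plan import *
p=manip.camera_params('wrist'); o=manip.get_obs(); print(o['position'],o['t'])
for uv in [(183,111),(420,111),(396,290),(204,290)]: print(uv,wt(ray(p,[uv],.05)[0]))
for uv in [(293,228),(315,280)]: print(uv,[wt(ray(p,[uv],z)[0]) for z in (.022,.03,.04)])
```

```text
[0.5521 0.0599 0.0805] 4.2
(183, 111) [-0.0627  0.1262]
(420, 111) [0.0655 0.1266]
(396, 290) [0.0635 0.0166]
(204, 290) [-0.0591  0.0163]
(293, 228) [array([-0.002,  0.048]), array([-0.0022,  0.0511]), array([-0.0024,  0.0549])]
(315, 280) [array([0.0142, 0.0078]), array([0.0135, 0.0123]), array([0.0125, 0.018 ])]
```

>>> {"method": "drive_tool", "body": {
  "increments": [
    {"dx": 0,"dy": 0.002,"dz": 0.02,"wx": 0,"wy": 0,"wz": 0,"gripper": 0.042},
    {"dx": 0,"dy": 0,"dz": 0.02,"wx": 0,"wy": 0,"wz": 0,"gripper": 0.042},
    {"dx": 0,"dy": 0,"dz": 0.0165,"wx": 0,"wy": 0,"wz": 0,"gripper": 0.042},
    {"dx": 0,"dy": 0,"dz": 0,"wx": 0,"wy": 0,"wz": 0,"gripper": 0.03},
    {"dx": 0,"dy": 0,"dz": 0,"wx": 0,"wy": 0,"wz": 0,"gripper": 0.02},
    {"dx": 0,"dy": 0,"dz": 0,"wx": 0,"wy": 0,"wz": 0,"gripper": 0.02},
    {"dx": 0,"dy": 0,"dz": 0,"wx": 0,"wy": 0,"wz": 0,"gripper": 0.02}
  ]
}}

```text
t: 4.9
position: [0.5545, 0.0606, 0.0244]
orientation: [[-0.194, 0.981, 0.001], [0.981, 0.194, 0.0], [0.0, 0.001, -1.0]]
wrist_force: [-0.3, 0.6, -0.8]
width: 0.231
grasp_force: 0.0
```

Run:
```python
from plan import *
s=tw(-.024,-.09); f=tw(.0115,.0155)
plan([(None,None,.07,None,.02),(*s,.07,None,.02),(None,None,.011,None,.02,.03),('open .036',),(None,None,.08,None,.042),(*f,.08,10.95,.042),(None,None,.024,None,.042,.03)])
```

```text
t 4.9 p [0.5545 0.0606 0.0244] phi 11.2 j7 0.44 w 0.231
 1 x dx 0.0000 dy 0.0000 dz -0.0456 wz 0.0000 g 0.02   -> [0.554 0.061 0.07 ]
 4 x dx -0.0361 dy -0.0053 dz -0.0000 wz 0.0000 g 0.02   -> [ 0.562 -0.085  0.07 ]
 2 x dx 0.0000 dy 0.0000 dz 0.0295 wz 0.0000 g 0.02   -> [ 0.562 -0.085  0.011]
 open .036
 2 x dx 0.0000 dy 0.0000 dz -0.0345 wz 0.0000 g 0.042   -> [ 0.562 -0.085  0.08 ]
 3 x dx 0.0351 dy 0.0120 dz -0.0000 wz 0.0015 g 0.042   -> [0.577 0.025 0.08 ]
 2 x dx 0.0000 dy 0.0000 dz 0.0280 wz 0.0000 g 0.042   -> [0.577 0.025 0.024]
```

Missed: closed to 20 mm with no grip. Raising and looking.

>>> {"method": "drive_tool", "body": {
  "increments": [
    {"dx": 0,"dy": 0,"dz": 0,"wx": 0,"wy": 0,"wz": 0,"gripper": 0.042},
    {"dx": 0,"dy": 0,"dz": 0,"wx": 0,"wy": 0,"wz": 0,"gripper": 0.042},
    {"dx": -0.02,"dy": 0,"dz": -0.04,"wx": 0,"wy": 0,"wz": 0,"gripper": 0.042},
    {"dx": -0.02,"dy": 0,"dz": -0.04,"wx": 0,"wy": 0,"wz": 0,"gripper": 0.042},
    {"dx": -0.02,"dy": 0,"dz": -0.04,"wx": 0,"wy": 0,"wz": 0,"gripper": 0.042},
    {"dx": 0,"dy": 0,"dz": 0,"wx": 0,"wy": 0,"wz": 0,"gripper": 0.042},
    {"dx": 0,"dy": 0,"dz": 0,"wx": 0,"wy": 0,"wz": 0,"gripper": 0.042}
  ]
}}

```text
t: 5.6
position: [0.5661, 0.0015, 0.1445]
orientation: [[-0.194, 0.981, 0.002], [0.981, 0.194, 0.001], [0.001, 0.002, -1.0]]
wrist_force: [-0.2, -0.1, -0.1]
width: 0.491
grasp_force: 0.0
```

Run:
```python
from plan import *
im,p=shot('wrist')
c=proj(p,[*tw(0,.05),.022])[0].astype(int);print(c)
x0,y0=max(c[0]-120,0),max(c[1]-90,0);print(x0,y0)
im0=cv2.resize(im[y0:y0+180,x0:x0+240],None,fx=3.3,fy=3.3,interpolation=cv2.INTER_CUBIC)
cv2.imwrite('pics/w4.png',im0[:,:,::-1]);np.save('w4.npy',p['extrinsics'])
```

```text
[291 128]
171 38
```

View pics/w4.png

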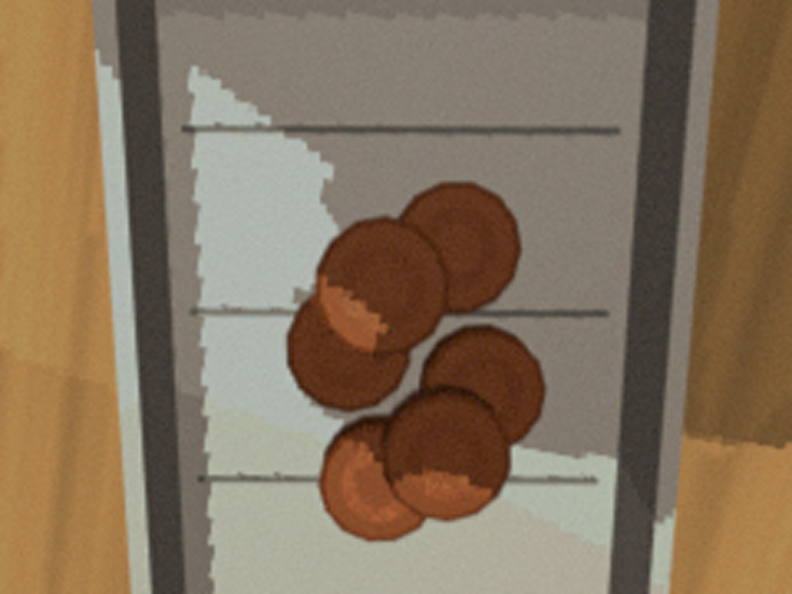

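e is still on top at crop (382,285), with f at (447,452). Computing their positions from this view.

Run:
```python
from plan import *
p=manip.camera_params('wrist');print(abs(p['extrinsics']-np.load('w4.npy')).max())
for k,uv,z in [('e',(382,285),.04),('f',(447,452),.04),('b',(348,350),.022),('c',(458,247),.022),('d',(484,388),.022),('a',(380,480),.022)]:
    q=(171+uv[0]/3.3,38+uv[1]/3.3); r=61/3.3
    X=ray(p,[q],z)[0]; print(k,q,wt(X),wt(ray(p,[q],.004)[0]), 'radius mm',r*(p['extrinsics'][2,3]-z)/.953/p['fx']*1000)
```

```text
0.0018579020833958246
e (286.75757575757575, 124.36363636363637) [-0.0045  0.0553] [-0.0044  0.0529] radius mm 15.048707002675746
f (306.4545454545455, 174.96969696969697) [0.0113 0.0165] [0.0135 0.0089] radius mm 15.048707002675746
b (276.45454545454544, 144.06060606060606) [-0.0128  0.0384] [-0.0133  0.0362] radius mm 16.06756490004903
c (309.78787878787875, 112.84848484848486) [0.0139 0.0632] [0.0151 0.0625] radius mm 16.06756490004903
d (317.6666666666667, 155.57575757575756) [0.0213 0.0291] [0.0229 0.0263] radius mm 16.06756490004903
a (286.1515151515151, 183.45454545454547) [-0.0047  0.0053] [-0.0047  0.001 ] radius mm 16.06756490004903
```

The estimates agree, so the fingertips at this opening must sit about 16 mm behind the TCP. I'll go lower, letting the arm settle before closing.

Run:
```python
from plan import *
e=tw(-.0045,.055)
plan([(*e,.1,10.95,.042),(None,None,.012,None,.042,.025)])
```

```text
t 5.65 p [0.5654 0.0021 0.1435] phi 11.2 j7 0.42 w 0.489
 2 x dx 0.0300 dy -0.0001 dz 0.0217 wz 0.0024 g 0.042   -> [0.553 0.061 0.1  ]
 4 x dx 0.0000 dy 0.0000 dz 0.0220 wz 0.0000 g 0.042   -> [0.553 0.061 0.012]
```

>>> {"method": "drive_tool", "body": {
  "increments": [
    {"dx": 0.03,"dy": 0,"dz": 0.0217,"wx": 0,"wy": 0,"wz": 0.002,"gripper": 0.042},
    {"dx": 0.03,"dy": 0,"dz": 0.0217,"wx": 0,"wy": 0,"wz": 0.002,"gripper": 0.042},
    {"dx": 0,"dy": 0,"dz": 0.022,"wx": 0,"wy": 0,"wz": 0,"gripper": 0.042},
    {"dx": 0,"dy": 0,"dz": 0.022,"wx": 0,"wy": 0,"wz": 0,"gripper": 0.042},
    {"dx": 0,"dy": 0,"dz": 0.022,"wx": 0,"wy": 0,"wz": 0,"gripper": 0.042},
    {"dx": 0,"dy": 0,"dz": 0.022,"wx": 0,"wy": 0,"wz": 0,"gripper": 0.042},
    {"dx": 0,"dy": 0,"dz": 0,"wx": 0,"wy": 0,"wz": 0,"gripper": 0.042}
  ]
}}

```text
t: 6.35
position: [0.5513, 0.0606, 0.0089]
orientation: [[-0.191, 0.982, -0.006], [0.982, 0.191, -0.002], [-0.001, -0.006, -1.0]]
wrist_force: [0.4, -0.8, 0.9]
width: 0.496
grasp_force: 0.0
```

>>> {"method": "drive_tool", "body": {
  "increments": [
    {"dx": 0,"dy": 0,"dz": 0,"wx": 0,"wy": 0,"wz": 0,"gripper": 0.022},
    {"dx": 0,"dy": 0,"dz": 0,"wx": 0,"wy": 0,"wz": 0,"gripper": 0.022},
    {"dx": 0,"dy": 0,"dz": 0,"wx": 0,"wy": 0,"wz": 0,"gripper": 0.022},
    {"dx": 0,"dy": 0,"dz": 0,"wx": 0,"wy": 0,"wz": 0,"gripper": 0.022}
  ]
}}

```text
t: 6.75
position: [0.5544, 0.0608, 0.0129]
orientation: [[-0.191, 0.982, 0.001], [0.982, 0.191, 0.0], [0.0, 0.001, -1.0]]
wrist_force: [-0.9, 0.0, -0.1]
width: 0.333
grasp_force: 59.2
```

Run:
```python
from plan import *
s=tw(-.024,-.09); f=tw(.0115,.0158)
plan([(None,None,.06,None,.022),(*s,.06,None,.022),(None,None,-.004,None,.022,.022),('open .037',),(None,None,.08,None,.042),(*f,.08,10.95,.042),(None,None,.012,None,.042,.03)])
```

```text
t 6.75 p [0.5544 0.0608 0.0129] phi 11.0 j7 0.45 w 0.333
 2 x dx 0.0000 dy 0.0000 dz -0.0235 wz 0.0000 g 0.022   -> [0.554 0.061 0.06 ]
 4 x dx -0.0362 dy -0.0051 dz -0.0000 wz 0.0000 g 0.022   -> [ 0.562 -0.085  0.06 ]
 3 x dx 0.0000 dy 0.0000 dz 0.0213 wz 0.0000 g 0.022   -> [ 0.562 -0.085 -0.004]
 open .037
 2 x dx 0.0000 dy 0.0000 dz -0.0420 wz 0.0000 g 0.042   -> [ 0.562 -0.085  0.08 ]
 3 x dx 0.0353 dy 0.0119 dz -0.0000 wz 0.0003 g 0.042   -> [0.577 0.025 0.08 ]
 3 x dx 0.0000 dy 0.0000 dz 0.0227 wz 0.0000 g 0.042   -> [0.577 0.025 0.012]
```

>>> {"method": "drive_tool", "body": {
  "increments": [
    {"dx": 0,"dy": 0,"dz": -0.0235,"wx": 0,"wy": 0,"wz": 0,"gripper": 0.022},
    {"dx": 0,"dy": 0,"dz": -0.0235,"wx": 0,"wy": 0,"wz": 0,"gripper": 0.022},
    {"dx": -0.0362,"dy": -0.0051,"dz": 0,"wx": 0,"wy": 0,"wz": 0,"gripper": 0.022},
    {"dx": -0.0362,"dy": -0.0051,"dz": 0,"wx": 0,"wy": 0,"wz": 0,"gripper": 0.022},
    {"dx": -0.0362,"dy": -0.0051,"dz": 0,"wx": 0,"wy": 0,"wz": 0,"gripper": 0.022},
    {"dx": -0.0362,"dy": -0.0051,"dz": 0,"wx": 0,"wy": 0,"wz": 0,"gripper": 0.022},
    {"dx": 0,"dy": 0,"dz": 0,"wx": 0,"wy": 0,"wz": 0,"gripper": 0.022},
    {"dx": 0,"dy": 0,"dz": 0,"wx": 0,"wy": 0,"wz": 0,"gripper": 0.022}
  ]
}}

```text
t: 7.55
position: [0.5616, -0.0863, 0.0596]
orientation: [[-0.189, 0.982, 0.0], [0.982, 0.189, 0.0], [0.0, 0.001, -1.0]]
wrist_force: [-0.6, 1.2, -0.9]
width: 0.341
grasp_force: 59.3
```

>>> {"method": "drive_tool", "body": {
  "increments": [
    {"dx": 0,"dy": 0,"dz": 0.03,"wx": 0,"wy": 0,"wz": 0,"gripper": 0.022},
    {"dx": 0,"dy": 0,"dz": 0.02,"wx": 0,"wy": 0,"wz": 0,"gripper": 0.022},
    {"dx": 0,"dy": 0,"dz": 0.009,"wx": 0,"wy": 0,"wz": 0,"gripper": 0.022},
    {"dx": 0,"dy": 0,"dz": 0.005,"wx": 0,"wy": 0,"wz": 0,"gripper": 0.022},
    {"dx": 0,"dy": 0,"dz": 0,"wx": 0,"wy": 0,"wz": 0,"gripper": 0.022},
    {"dx": 0,"dy": 0,"dz": 0,"wx": 0,"wy": 0,"wz": 0,"gripper": 0.022}
  ]
}}

```text
t: 8.15
position: [0.5621, -0.0854, -0.0041]
orientation: [[-0.191, 0.982, 0.001], [0.982, 0.191, -0.0], [-0.0, 0.001, -1.0]]
wrist_force: [-0.5, 0.4, -0.9]
width: 0.337
grasp_force: 59.3
```

>>> {"method": "drive_tool", "body": {
  "increments": [
    {"dx": 0,"dy": 0,"dz": 0,"wx": 0,"wy": 0,"wz": 0,"gripper": 0.037},
    {"dx": 0,"dy": 0,"dz": 0,"wx": 0,"wy": 0,"wz": 0,"gripper": 0.037},
    {"dx": 0,"dy": 0,"dz": -0.021,"wx": 0,"wy": 0,"wz": 0,"gripper": 0.037},
    {"dx": 0,"dy": 0,"dz": -0.042,"wx": 0,"wy": 0,"wz": 0,"gripper": 0.037},
    {"dx": 0,"dy": 0,"dz": -0.021,"wx": 0,"wy": 0,"wz": 0,"gripper": 0.042},
    {"dx": 0.0353,"dy": 0.0119,"dz": 0,"wx": 0,"wy": 0,"wz": 0,"gripper": 0.042},
    {"dx": 0.0353,"dy": 0.0119,"dz": 0,"wx": 0,"wy": 0,"wz": 0,"gripper": 0.042},
    {"dx": 0.0353,"dy": 0.0119,"dz": 0,"wx": 0,"wy": 0,"wz": 0,"gripper": 0.042},
    {"dx": 0,"dy": 0,"dz": 0,"wx": 0,"wy": 0,"wz": 0,"gripper": 0.042}
  ]
}}

```text
t: 9.05
position: [0.5771, 0.0311, 0.0792]
orientation: [[-0.197, 0.98, 0.0], [0.98, 0.197, 0.002], [0.002, 0.001, -1.0]]
wrist_force: [-0.5, -0.2, -0.4]
width: 0.495
grasp_force: 0.0
```

Run:
```python
from plan import *
f=tw(.0115,.0158)
plan([(*f,.08,10.95,.042),(None,None,.012,None,.042,.03)])
im,p=shot('top')
big=cv2.resize(im[150:250,210:360],None,fx=4,fy=4,interpolation=cv2.INTER_CUBIC)
cv2.imwrite('pics/t2.png',big[:,:,::-1])
```

```text
t 9.05 p [0.5771 0.0311 0.0792] phi 11.4 j7 0.44 w 0.495
 1 x dx -0.0054 dy -0.0016 dz -0.0008 wz 0.0072 g 0.042   -> [0.577 0.025 0.08 ]
 3 x dx 0.0000 dy 0.0000 dz 0.0227 wz 0.0000 g 0.042   -> [0.577 0.025 0.012]
```

View pics/t2.png

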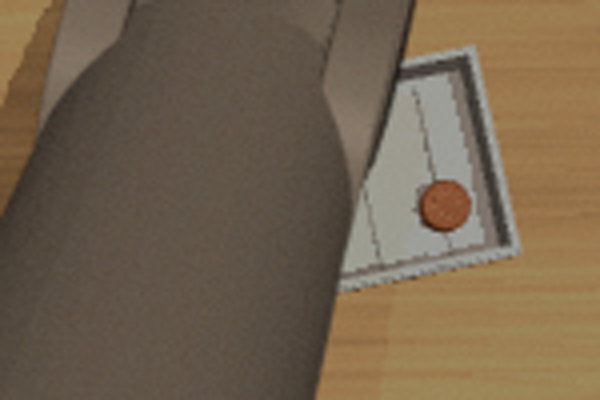

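Puck e is placed flat at the far end (crop (446,205)). Next is f.

>>> {"method": "drive_tool", "body": {
  "increments": [
    {"dx": 0,"dy": 0,"dz": 0.023,"wx": 0,"wy": 0,"wz": 0,"gripper": 0.042},
    {"dx": 0,"dy": 0,"dz": 0.023,"wx": 0,"wy": 0,"wz": 0,"gripper": 0.042},
    {"dx": 0,"dy": 0,"dz": 0.015,"wx": 0,"wy": 0,"wz": 0,"gripper": 0.042},
    {"dx": 0,"dy": 0,"dz": 0.007,"wx": 0,"wy": 0,"wz": 0,"gripper": 0.042},
    {"dx": 0,"dy": 0,"dz": 0,"wx": 0,"wy": 0,"wz": 0,"gripper": 0.042},
    {"dx": 0,"dy": 0,"dz": 0,"wx": 0,"wy": 0,"wz": 0,"gripper": 0.022},
    {"dx": 0,"dy": 0,"dz": 0,"wx": 0,"wy": 0,"wz": 0,"gripper": 0.022},
    {"dx": 0,"dy": 0,"dz": 0,"wx": 0,"wy": 0,"wz": 0,"gripper": 0.022},
    {"dx": 0,"dy": 0,"dz": 0,"wx": 0,"wy": 0,"wz": 0,"gripper": 0.022}
  ]
}}

```text
t: 10.0
position: [0.577, 0.0251, 0.0121]
orientation: [[-0.19, 0.982, 0.001], [0.982, 0.19, 0.0], [-0.0, 0.001, -1.0]]
wrist_force: [-1.4, -2.7, 8.7]
width: 0.334
grasp_force: 59.9
```

Run:
```python
from plan import *
s=tw(.024,-.055); Y=10.95
print(manip.get_obs()['grasp_force'])
c=tw(.0135,.0624)
plan([(None,None,.06,None,.022),(*s,.06,None,.022),(None,None,-.004,None,.022,.022),('open .037',),(None,None,.08,None,.042),(*c,.08,None,.042),(None,None,.08,Y-20,.042),(None,None,-.004,None,.042,.03)])
```

```text
59.85266447067261
t 10.0 p [0.577  0.0251 0.0121] phi 11.0 j7 0.52 w 0.334
 2 x dx 0.0000 dy 0.0000 dz -0.0239 wz 0.0000 g 0.022   -> [0.577 0.025 0.06 ]
 2 x dx -0.0351 dy 0.0061 dz -0.0000 wz 0.0000 g 0.022   -> [ 0.602 -0.042  0.06 ]
 3 x dx 0.0000 dy 0.0000 dz 0.0213 wz 0.0000 g 0.022   -> [ 0.602 -0.042 -0.004]
 open .037
 2 x dx 0.0000 dy 0.0000 dz -0.0420 wz 0.0000 g 0.042   -> [ 0.602 -0.042  0.08 ]
 3 x dx 0.0391 dy -0.0035 dz -0.0000 wz 0.0000 g 0.042   -> [0.57  0.072 0.08 ]
 3 x dx 0.0000 dy 0.0000 dz -0.0000 wz 0.1165 g 0.042   -> [0.57  0.072 0.08 ]
 3 x dx 0.0000 dy 0.0000 dz 0.0280 wz 0.0000 g 0.042   -> [ 0.57   0.072 -0.004]
```

>>> {"method": "drive_tool", "body": {
  "increments": [
    {"dx": 0,"dy": 0,"dz": -0.024,"wx": 0,"wy": 0,"wz": 0,"gripper": 0.022},
    {"dx": 0,"dy": 0,"dz": -0.024,"wx": 0,"wy": 0,"wz": 0,"gripper": 0.022},
    {"dx": -0.0351,"dy": 0.0061,"dz": 0,"wx": 0,"wy": 0,"wz": 0,"gripper": 0.022},
    {"dx": -0.0351,"dy": 0.0061,"dz": 0,"wx": 0,"wy": 0,"wz": 0,"gripper": 0.022},
    {"dx": 0,"dy": 0,"dz": 0,"wx": 0,"wy": 0,"wz": 0,"gripper": 0.022},
    {"dx": 0,"dy": 0,"dz": 0.03,"wx": 0,"wy": 0,"wz": 0,"gripper": 0.022},
    {"dx": 0,"dy": 0,"dz": 0.02,"wx": 0,"wy": 0,"wz": 0,"gripper": 0.022},
    {"dx": 0,"dy": 0,"dz": 0.009,"wx": 0,"wy": 0,"wz": 0,"gripper": 0.022},
    {"dx": 0,"dy": 0,"dz": 0.005,"wx": 0,"wy": 0,"wz": 0,"gripper": 0.022},
    {"dx": 0,"dy": 0,"dz": 0,"wx": 0,"wy": 0,"wz": 0,"gripper": 0.022}
  ]
}}

```text
t: 11.0
position: [0.6019, -0.0413, -0.0047]
orientation: [[-0.191, 0.982, -0.0], [0.982, 0.191, -0.0], [-0.0, -0.0, -1.0]]
wrist_force: [0.0, -0.1, 0.3]
width: 0.337
grasp_force: 59.3
```

>>> {"method": "drive_tool", "body": {
  "increments": [
    {"dx": 0,"dy": 0,"dz": 0,"wx": 0,"wy": 0,"wz": 0,"gripper": 0.037},
    {"dx": 0,"dy": 0,"dz": 0,"wx": 0,"wy": 0,"wz": 0,"gripper": 0.037},
    {"dx": 0,"dy": 0,"dz": -0.021,"wx": 0,"wy": 0,"wz": 0,"gripper": 0.037},
    {"dx": 0,"dy": 0,"dz": -0.042,"wx": 0,"wy": 0,"wz": 0,"gripper": 0.037},
    {"dx": 0,"dy": 0,"dz": -0.021,"wx": 0,"wy": 0,"wz": 0,"gripper": 0.042},
    {"dx": 0.0391,"dy": -0.0035,"dz": 0,"wx": 0,"wy": 0,"wz": 0,"gripper": 0.042},
    {"dx": 0.0391,"dy": -0.0035,"dz": 0,"wx": 0,"wy": 0,"wz": 0,"gripper": 0.042},
    {"dx": 0.0391,"dy": -0.0035,"dz": 0,"wx": 0,"wy": 0,"wz": 0,"gripper": 0.042},
    {"dx": 0,"dy": 0,"dz": 0,"wx": 0,"wy": 0,"wz": 0.1165,"gripper": 0.042},
    {"dx": 0,"dy": 0,"dz": 0,"wx": 0,"wy": 0,"wz": 0.1165,"gripper": 0.042}
  ]
}}

```text
t: 12.0
position: [0.569, 0.0736, 0.0799]
orientation: [[0.043, 0.999, 0.001], [0.999, -0.043, 0.001], [0.001, 0.001, -1.0]]
wrist_force: [-0.4, -0.0, -0.6]
width: 0.489
grasp_force: 0.0
```

>>> {"method": "drive_tool", "body": {
  "increments": [
    {"dx": 0,"dy": 0,"dz": 0,"wx": 0,"wy": 0,"wz": 0.1165,"gripper": 0.042},
    {"dx": 0,"dy": 0,"dz": 0.03,"wx": 0,"wy": 0,"wz": 0,"gripper": 0.042},
    {"dx": 0,"dy": 0,"dz": 0.03,"wx": 0,"wy": 0,"wz": 0,"gripper": 0.042},
    {"dx": 0,"dy": 0,"dz": 0.016,"wx": 0,"wy": 0,"wz": 0,"gripper": 0.042},
    {"dx": 0,"dy": 0,"dz": 0.006,"wx": 0,"wy": 0,"wz": 0,"gripper": 0.042},
    {"dx": 0,"dy": 0,"dz": 0,"wx": 0,"wy": 0,"wz": 0,"gripper": 0.042},
    {"dx": 0,"dy": 0,"dz": 0,"wx": 0,"wy": 0,"wz": 0,"gripper": 0.022},
    {"dx": 0,"dy": 0,"dz": 0,"wx": 0,"wy": 0,"wz": 0,"gripper": 0.022},
    {"dx": 0,"dy": 0,"dz": 0,"wx": 0,"wy": 0,"wz": 0,"gripper": 0.022},
    {"dx": 0,"dy": 0,"dz": 0,"wx": 0,"wy": 0,"wz": 0,"gripper": 0.022}
  ]
}}

```text
t: 13.0
position: [0.5698, 0.0717, -0.0013]
orientation: [[0.157, 0.988, 0.002], [0.988, -0.157, 0.001], [0.001, 0.001, -1.0]]
wrist_force: [-1.9, -1.4, 5.7]
width: 0.322
grasp_force: 58.7
```

Run:
```python
from plan import *
Y=10.95
s=tw(.024,.09); b=tw(-.014,.0375)
plan([(None,None,.03,None,.022),(*s,.03,None,.022),(None,None,-.002,None,.022,.022),('open .037',),(None,None,.08,None,.042),(*b,.08,None,.042),(None,None,.08,Y+48,.042),(None,None,-.002,None,.042,.03)])
```

```text
t 13.0 p [ 0.5698  0.0717 -0.0013] phi -9.1 j7 0.17 w 0.322
 1 x dx 0.0000 dy 0.0000 dz -0.0313 wz 0.0000 g 0.022   -> [0.57  0.072 0.03 ]
 1 x dx 0.0295 dy 0.0003 dz -0.0000 wz 0.0000 g 0.022   -> [0.575 0.101 0.03 ]
 2 x dx 0.0000 dy 0.0000 dz 0.0160 wz 0.0000 g 0.022   -> [ 0.575  0.101 -0.002]
 open .037
 2 x dx 0.0000 dy 0.0000 dz -0.0410 wz 0.0000 g 0.042   -> [0.575 0.101 0.08 ]
 2 x dx -0.0312 dy -0.0089 dz -0.0000 wz 0.0000 g 0.042   -> [0.547 0.042 0.08 ]
 9 x dx 0.0000 dy 0.0000 dz -0.0000 wz -0.1319 g 0.042   -> [0.547 0.042 0.08 ]
 3 x dx 0.0000 dy 0.0000 dz 0.0273 wz 0.0000 g 0.042   -> [ 0.547  0.042 -0.002]
```

>>> {"method": "drive_tool", "body": {
  "increments": [
    {"dx": 0,"dy": 0,"dz": -0.02,"wx": 0,"wy": 0,"wz": 0,"gripper": 0.022},
    {"dx": 0.0285,"dy": -0.0025,"dz": 0,"wx": 0,"wy": 0,"wz": 0,"gripper": 0.022},
    {"dx": 0,"dy": 0,"dz": 0,"wx": 0,"wy": 0,"wz": 0,"gripper": 0.022},
    {"dx": 0,"dy": 0,"dz": 0.018,"wx": 0,"wy": 0,"wz": 0,"gripper": 0.022},
    {"dx": 0,"dy": 0,"dz": 0,"wx": 0,"wy": 0,"wz": 0,"gripper": 0.022},
    {"dx": 0,"dy": 0,"dz": 0,"wx": 0,"wy": 0,"wz": 0,"gripper": 0.037},
    {"dx": 0,"dy": 0,"dz": 0,"wx": 0,"wy": 0,"wz": 0,"gripper": 0.037},
    {"dx": 0,"dy": 0,"dz": -0.021,"wx": 0,"wy": 0,"wz": 0,"gripper": 0.037},
    {"dx": 0,"dy": 0,"dz": -0.041,"wx": 0,"wy": 0,"wz": 0,"gripper": 0.037},
    {"dx": 0,"dy": 0,"dz": -0.02,"wx": 0,"wy": 0,"wz": 0,"gripper": 0.042}
  ]
}}

```text
t: 14.0
position: [0.572, 0.0998, 0.0841]
orientation: [[0.158, 0.987, 0.002], [0.987, -0.158, 0.0], [0.001, 0.002, -1.0]]
wrist_force: [-0.6, -0.1, -0.1]
width: 0.497
grasp_force: 0.0
```

>>> {"method": "drive_tool", "body": {
  "increments": [
    {"dx": -0.0305,"dy": -0.0075,"dz": 0,"wx": 0,"wy": 0,"wz": 0,"gripper": 0.042},
    {"dx": -0.0305,"dy": -0.0075,"dz": 0,"wx": 0,"wy": 0,"wz": 0,"gripper": 0.042},
    {"dx": 0,"dy": 0,"dz": 0,"wx": 0,"wy": 0,"wz": -0.132,"gripper": 0.042},
    {"dx": 0,"dy": 0,"dz": 0,"wx": 0,"wy": 0,"wz": -0.132,"gripper": 0.042},
    {"dx": 0,"dy": 0,"dz": 0,"wx": 0,"wy": 0,"wz": -0.132,"gripper": 0.042},
    {"dx": 0,"dy": 0,"dz": 0,"wx": 0,"wy": 0,"wz": -0.132,"gripper": 0.042},
    {"dx": 0,"dy": 0,"dz": 0,"wx": 0,"wy": 0,"wz": -0.132,"gripper": 0.042},
    {"dx": 0,"dy": 0,"dz": 0,"wx": 0,"wy": 0,"wz": -0.132,"gripper": 0.042},
    {"dx": 0,"dy": 0,"dz": 0,"wx": 0,"wy": 0,"wz": -0.132,"gripper": 0.042},
    {"dx": 0,"dy": 0,"dz": 0,"wx": 0,"wy": 0,"wz": -0.132,"gripper": 0.042}
  ]
}}

```text
t: 15.0
position: [0.5468, 0.0421, 0.0817]
orientation: [[-0.785, 0.619, 0.0], [0.619, 0.785, -0.0], [-0.0, 0.0, -1.0]]
wrist_force: [0.5, -0.2, -0.3]
width: 0.495
grasp_force: 0.0
```

>>> {"method": "drive_tool", "body": {
  "increments": [
    {"dx": 0,"dy": 0,"dz": 0,"wx": 0,"wy": 0,"wz": -0.132,"gripper": 0.042},
    {"dx": 0,"dy": 0,"dz": 0,"wx": 0,"wy": 0,"wz": 0,"gripper": 0.042},
    {"dx": 0,"dy": 0,"dz": 0,"wx": 0,"wy": 0,"wz": 0,"gripper": 0.042}
  ]
}}

```text
t: 15.3
position: [0.5468, 0.0421, 0.0815]
orientation: [[-0.855, 0.519, 0.0], [0.519, 0.855, 0.0], [-0.0, 0.0, -1.0]]
wrist_force: [-0.4, 0.4, 0.0]
width: 0.493
grasp_force: 0.0
```

Run:
```python
from plan import *
Y=10.95
s=tw(-.024,.055); b=tw(-.014,.0375); d=tw(.0215,.0283)
plan([(*b,.08,None,.042),(None,None,.002,None,.042,.03),'',(None,None,.02,None,.022),(*s,.02,None,.022),(None,None,.002,None,.022,.022),('open .037',),(None,None,.08,None,.042),(*d,.08,None,.042),(None,None,.08,Y+105,.042),(None,None,.002,None,.042,.03)] if 0 else [(*b,.08,None,.042),(None,None,.002,None,.042,.03),(None,None,.02,None,.022),(*s,.02,None,.022),(None,None,.002,None,.022,.022),('open .037',),(None,None,.08,None,.042),(*d,.08,None,.042),(None,None,.08,Y+105,.042),(None,None,.002,None,.042,.03)])
```

```text
t 15.3 p [0.5468 0.0421 0.0815] phi 58.8 j7 1.1 w 0.493
 1 x dx -0.0006 dy 0.0002 dz 0.0015 wz 0.0000 g 0.042   -> [0.547 0.042 0.08 ]
 3 x dx 0.0000 dy 0.0000 dz 0.0260 wz 0.0000 g 0.042   -> [0.547 0.042 0.002]
 1 x dx 0.0000 dy 0.0000 dz -0.0180 wz 0.0000 g 0.022   -> [0.547 0.042 0.02 ]
 1 x dx 0.0192 dy 0.0063 dz -0.0000 wz 0.0000 g 0.022   -> [0.534 0.057 0.02 ]
 1 x dx 0.0000 dy 0.0000 dz 0.0180 wz 0.0000 g 0.022   -> [0.534 0.057 0.002]
 open .037
 2 x dx 0.0000 dy 0.0000 dz -0.0390 wz 0.0000 g 0.042   -> [0.534 0.057 0.08 ]
 2 x dx -0.0258 dy 0.0054 dz -0.0000 wz 0.0000 g 0.042   -> [0.584 0.04  0.08 ]
 8 x dx 0.0000 dy 0.0000 dz -0.0000 wz -0.1248 g 0.042   -> [0.584 0.04  0.08 ]
 3 x dx -0.0000 dy 0.0000 dz 0.0260 wz 0.0000 g 0.042   -> [0.584 0.04  0.002]
```

>>> {"method": "drive_tool", "body": {
  "increments": [
    {"dx": 0,"dy": 0,"dz": 0.03,"wx": 0,"wy": 0,"wz": 0,"gripper": 0.042},
    {"dx": 0,"dy": 0,"dz": 0.028,"wx": 0,"wy": 0,"wz": 0,"gripper": 0.042},
    {"dx": 0,"dy": 0,"dz": 0.0155,"wx": 0,"wy": 0,"wz": 0,"gripper": 0.042},
    {"dx": 0,"dy": 0,"dz": 0.006,"wx": 0,"wy": 0,"wz": 0,"gripper": 0.042},
    {"dx": 0,"dy": 0,"dz": 0,"wx": 0,"wy": 0,"wz": 0,"gripper": 0.042},
    {"dx": 0,"dy": 0,"dz": 0,"wx": 0,"wy": 0,"wz": 0,"gripper": 0.022},
    {"dx": 0,"dy": 0,"dz": 0,"wx": 0,"wy": 0,"wz": 0,"gripper": 0.022},
    {"dx": 0,"dy": 0,"dz": 0,"wx": 0,"wy": 0,"wz": 0,"gripper": 0.022}
  ]
}}

```text
t: 16.1
position: [0.5473, 0.0426, 0.0025]
orientation: [[-0.857, 0.515, 0.001], [0.515, 0.857, 0.0], [-0.001, 0.001, -1.0]]
wrist_force: [0.3, 0.6, -0.5]
width: 0.26
grasp_force: 0.0
```

>>> {"method": "drive_tool", "body": {
  "increments": [
    {"dx": 0,"dy": 0,"dz": -0.018,"wx": 0,"wy": 0,"wz": 0,"gripper": 0.022},
    {"dx": 0.0192,"dy": 0.0063,"dz": 0,"wx": 0,"wy": 0,"wz": 0,"gripper": 0.022},
    {"dx": 0,"dy": 0,"dz": 0,"wx": 0,"wy": 0,"wz": 0,"gripper": 0.022},
    {"dx": 0,"dy": 0,"dz": 0.017,"wx": 0,"wy": 0,"wz": 0,"gripper": 0.022},
    {"dx": 0,"dy": 0,"dz": 0,"wx": 0,"wy": 0,"wz": 0,"gripper": 0.022},
    {"dx": 0,"dy": 0,"dz": 0,"wx": 0,"wy": 0,"wz": 0,"gripper": 0.037},
    {"dx": 0,"dy": 0,"dz": 0,"wx": 0,"wy": 0,"wz": 0,"gripper": 0.037},
    {"dx": 0,"dy": 0,"dz": -0.021,"wx": 0,"wy": 0,"wz": 0,"gripper": 0.037},
    {"dx": 0,"dy": 0,"dz": -0.037,"wx": 0,"wy": 0,"wz": 0,"gripper": 0.037},
    {"dx": 0,"dy": 0,"dz": -0.02,"wx": 0,"wy": 0,"wz": 0,"gripper": 0.042}
  ]
}}

```text
t: 17.1
position: [0.5343, 0.0573, 0.0832]
orientation: [[-0.857, 0.515, 0.002], [0.515, 0.857, 0.0], [-0.001, 0.001, -1.0]]
wrist_force: [0.3, -0.3, -0.0]
width: 0.494
grasp_force: 0.0
```

>>> {"method": "drive_tool", "body": {
  "increments": [
    {"dx": -0.0258,"dy": 0.0054,"dz": 0,"wx": 0,"wy": 0,"wz": 0,"gripper": 0.042},
    {"dx": -0.0258,"dy": 0.0054,"dz": 0,"wx": 0,"wy": 0,"wz": 0,"gripper": 0.042},
    {"dx": 0,"dy": 0,"dz": 0,"wx": 0,"wy": 0,"wz": -0.125,"gripper": 0.042},
    {"dx": 0,"dy": 0,"dz": 0,"wx": 0,"wy": 0,"wz": -0.125,"gripper": 0.042},
    {"dx": 0,"dy": 0,"dz": 0,"wx": 0,"wy": 0,"wz": -0.125,"gripper": 0.042},
    {"dx": 0,"dy": 0,"dz": 0,"wx": 0,"wy": 0,"wz": -0.125,"gripper": 0.042},
    {"dx": 0,"dy": 0,"dz": 0,"wx": 0,"wy": 0,"wz": -0.125,"gripper": 0.042},
    {"dx": 0,"dy": 0,"dz": 0,"wx": 0,"wy": 0,"wz": -0.125,"gripper": 0.042},
    {"dx": 0,"dy": 0,"dz": 0,"wx": 0,"wy": 0,"wz": -0.125,"gripper": 0.042},
    {"dx": 0,"dy": 0,"dz": 0,"wx": 0,"wy": 0,"wz": -0.125,"gripper": 0.042}
  ]
}}

```text
t: 18.1
position: [0.5835, 0.0401, 0.0813]
orientation: [[-0.894, -0.448, 0.0], [-0.448, 0.894, -0.0], [-0.0, -0.0, -1.0]]
wrist_force: [-0.3, 0.1, 0.6]
width: 0.49
grasp_force: 0.0
```

>>> {"method": "drive_tool", "body": {
  "increments": [
    {"dx": 0,"dy": 0,"dz": 0,"wx": 0,"wy": 0,"wz": 0,"gripper": 0.042},
    {"dx": 0,"dy": 0,"dz": 0,"wx": 0,"wy": 0,"wz": 0,"gripper": 0.042},
    {"dx": 0,"dy": 0,"dz": 0,"wx": 0,"wy": 0,"wz": 0,"gripper": 0.042}
  ]
}}

```text
t: 18.4
position: [0.5834, 0.0403, 0.0809]
orientation: [[-0.898, -0.441, 0.0], [-0.441, 0.898, -0.0], [-0.0, -0.0, -1.0]]
wrist_force: [0.4, -0.3, -0.4]
width: 0.492
grasp_force: 0.0
```

Run:
```python
from plan import *
Y=10.95
s=tw(.024,.018); d=tw(.0215,.0283); a=tw(-.005,.004); s3=tw(-.024,-.02)
plan([(*d,.08,None,.042),(None,None,.002,None,.042,.03),(None,None,.02,None,.022),(*s,.02,None,.022),(None,None,.002,None,.022,.022),('open .037',),(None,None,.08,None,.042),(*a,.08,None,.042),(None,None,.08,Y+90,.042),(None,None,.002,None,.042,.03),(None,None,.02,None,.022),(*s3,.02,None,.022),(None,None,.002,None,.022,.022),('open .037',)])
```

```text
t 18.4 p [0.5834 0.0403 0.0809] phi 116.1 j7 1.98 w 0.492
 1 x dx -0.0003 dy -0.0009 dz 0.0009 wz 0.0000 g 0.042   -> [0.584 0.04  0.08 ]
 3 x dx -0.0000 dy 0.0000 dz 0.0260 wz 0.0000 g 0.042   -> [0.584 0.04  0.002]
 1 x dx -0.0000 dy 0.0000 dz -0.0180 wz 0.0000 g 0.022   -> [0.584 0.04  0.02 ]
 1 x dx 0.0003 dy -0.0106 dz -0.0000 wz 0.0000 g 0.022   -> [0.588 0.03  0.02 ]
 1 x dx -0.0000 dy 0.0000 dz 0.0180 wz 0.0000 g 0.022   -> [0.588 0.03  0.002]
 open .037
 2 x dx -0.0000 dy 0.0000 dz -0.0390 wz 0.0000 g 0.042   -> [0.588 0.03  0.08 ]
 1 x dx 0.0317 dy -0.0059 dz -0.0000 wz 0.0000 g 0.042   -> [0.563 0.011 0.08 ]
 2 x dx -0.0000 dy 0.0000 dz -0.0000 wz 0.1325 g 0.042   -> [0.563 0.011 0.08 ]
 3 x dx -0.0000 dy 0.0000 dz 0.0260 wz 0.0000 g 0.042   -> [0.563 0.011 0.002]
 1 x dx -0.0000 dy 0.0000 dz -0.0180 wz 0.0000 g 0.022   -> [0.563 0.011 0.02 ]
 1 x dx 0.0190 dy -0.0240 dz -0.0000 wz 0.0000 g 0.022   -> [ 0.549 -0.016  0.02 ]
 1 x dx -0.0000 dy 0.0000 dz 0.0180 wz 0.0000 g 0.022   -> [ 0.549 -0.016  0.002]
 open .037
```

Puck b's grasp closed on nothing. Raising for a look.

>>> {"method": "drive_tool", "body": {
  "increments": [
    {"dx": -0.015,"dy": 0,"dz": -0.035,"wx": 0,"wy": 0,"wz": 0,"gripper": 0.042},
    {"dx": -0.015,"dy": 0,"dz": -0.035,"wx": 0,"wy": 0,"wz": 0,"gripper": 0.042},
    {"dx": -0.01,"dy": 0,"dz": -0.03,"wx": 0,"wy": 0,"wz": 0,"gripper": 0.042},
    {"dx": 0,"dy": 0,"dz": 0,"wx": 0,"wy": 0,"wz": 0,"gripper": 0.042},
    {"dx": 0,"dy": 0,"dz": 0,"wx": 0,"wy": 0,"wz": 0,"gripper": 0.042},
    {"dx": 0,"dy": 0,"dz": 0,"wx": 0,"wy": 0,"wz": 0,"gripper": 0.042}
  ]
}}

```text
t: 19.0
position: [0.6184, 0.0581, 0.1798]
orientation: [[-0.897, -0.443, -0.002], [-0.443, 0.897, -0.0], [0.002, 0.0, -1.0]]
wrist_force: [0.0, -0.6, -0.5]
width: 0.492
grasp_force: 0.0
```

Run:
```python
from plan import *
im,p=shot('wrist','w5')
hsv=cv2.cvtColor(im,cv2.COLOR_RGB2HSV)
g=np.array([[tw(x,y) for x in (-.055,.055)] for y in (-.118,.118)]).reshape(-1,2)
poly=proj(p,np.c_[g[[0,1,3,2]],[.02]*4]).astype(np.int32)
roi=cv2.fillPoly(np.zeros(im.shape[:2],np.uint8),[poly],255)
m=(((hsv[...,0]<12)|(hsv[...,0]>172))&(hsv[...,1]>120)&(roi>0)).astype(np.uint8)*255
cs,_=cv2.findContours(m,cv2.RETR_EXTERNAL,cv2.CHAIN_APPROX_NONE)
for c in cs:
    A=cv2.contourArea(c)
    if A<100: continue
    (u,v),r=cv2.minEnclosingCircle(c); print(round(u),round(v),round(r,1),A,wt(ray(p,[(u,v)],.02)[0]))
cv2.imwrite('pics/w5.png',cv2.polylines(im[:,:,::-1].copy(),[poly],True,(0,255,0)))
```

```text
348 159 17.2 833.5 [0.0189 0.0897]
283 143 17.0 836.0 [0.0214 0.0268]
196 121 18.5 917.5 [ 0.0226 -0.0549]
304 110 17.5 893.0 [-0.0126  0.0379]
265 108 17.6 890.0 [-0.0044  0.0029]
167 56 21.6 1148.5 [-0.0242 -0.0896]
```

View pics/w5.png

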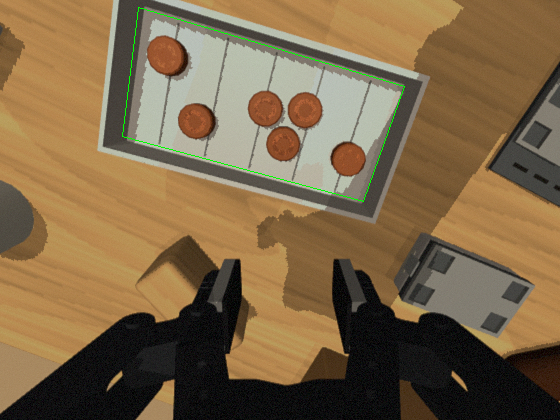

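All six pucks are found cleanly. b is unmoved, at px (304,110), and the tips evidently sit about 19 mm behind the TCP at this opening. I'll use TCP z = -0.010 for floor pucks.

Run:
```python
from plan import *
Y=10.95
s=tw(-.024,.055); b=tw(-.013,.038)
plan([(*b,.1,None,.042),(None,None,.1,Y+48,.042),(None,None,-.01,None,.042,.03),(None,None,.005,None,.022),(*s,.005,None,.022)])
```

```text
t 19.05 p [0.6183 0.058  0.1796] phi 116.3 j7 1.94 w 0.493
 3 x dx 0.0232 dy 0.0057 dz 0.0265 wz 0.0000 g 0.042   -> [0.548 0.043 0.1  ]
 8 x dx -0.0000 dy 0.0000 dz -0.0000 wz 0.1251 g 0.042   -> [0.548 0.043 0.1  ]
 4 x dx 0.0000 dy 0.0000 dz 0.0275 wz 0.0000 g 0.042   -> [ 0.548  0.043 -0.01 ]
 1 x dx 0.0000 dy 0.0000 dz -0.0150 wz 0.0000 g 0.022   -> [0.548 0.043 0.005]
 1 x dx 0.0195 dy 0.0053 dz -0.0000 wz 0.0000 g 0.022   -> [0.534 0.057 0.005]
```

>>> {"method": "drive_tool", "body": {
  "increments": [
    {"dx": 0.0232,"dy": 0.0057,"dz": 0.0265,"wx": 0,"wy": 0,"wz": 0,"gripper": 0.042},
    {"dx": 0.0232,"dy": 0.0057,"dz": 0.0265,"wx": 0,"wy": 0,"wz": 0,"gripper": 0.042},
    {"dx": 0.0232,"dy": 0.0057,"dz": 0.0265,"wx": 0,"wy": 0,"wz": 0,"gripper": 0.042},
    {"dx": 0,"dy": 0,"dz": 0,"wx": 0,"wy": 0,"wz": 0.143,"gripper": 0.042},
    {"dx": 0,"dy": 0,"dz": 0,"wx": 0,"wy": 0,"wz": 0.143,"gripper": 0.042},
    {"dx": 0,"dy": 0,"dz": 0,"wx": 0,"wy": 0,"wz": 0.143,"gripper": 0.042},
    {"dx": 0,"dy": 0,"dz": 0,"wx": 0,"wy": 0,"wz": 0.143,"gripper": 0.042},
    {"dx": 0,"dy": 0,"dz": 0,"wx": 0,"wy": 0,"wz": 0.143,"gripper": 0.042},
    {"dx": 0,"dy": 0,"dz": 0,"wx": 0,"wy": 0,"wz": 0.143,"gripper": 0.042},
    {"dx": 0,"dy": 0,"dz": 0,"wx": 0,"wy": 0,"wz": 0.143,"gripper": 0.042}
  ]
}}

```text
t: 20.05
position: [0.5484, 0.0423, 0.1005]
orientation: [[-0.853, 0.521, -0.001], [0.521, 0.853, -0.001], [0.001, -0.001, -1.0]]
wrist_force: [-0.1, 0.5, -0.3]
width: 0.491
grasp_force: 0.0
```

>>> {"method": "drive_tool", "body": {
  "increments": [
    {"dx": 0,"dy": 0,"dz": 0.035,"wx": 0,"wy": 0,"wz": 0,"gripper": 0.042},
    {"dx": 0,"dy": 0,"dz": 0.035,"wx": 0,"wy": 0,"wz": 0,"gripper": 0.042},
    {"dx": 0,"dy": 0,"dz": 0.025,"wx": 0,"wy": 0,"wz": 0,"gripper": 0.042},
    {"dx": 0,"dy": 0,"dz": 0.012,"wx": 0,"wy": 0,"wz": 0,"gripper": 0.042},
    {"dx": 0,"dy": 0,"dz": 0.003,"wx": 0,"wy": 0,"wz": 0,"gripper": 0.042},
    {"dx": 0,"dy": 0,"dz": 0,"wx": 0,"wy": 0,"wz": 0,"gripper": 0.042},
    {"dx": 0,"dy": 0,"dz": 0,"wx": 0,"wy": 0,"wz": 0,"gripper": 0.022},
    {"dx": 0,"dy": 0,"dz": 0,"wx": 0,"wy": 0,"wz": 0,"gripper": 0.022},
    {"dx": 0,"dy": 0,"dz": 0,"wx": 0,"wy": 0,"wz": 0,"gripper": 0.022}
  ]
}}

```text
t: 20.95
position: [0.5499, 0.0426, -0.0075]
orientation: [[-0.857, 0.516, 0.002], [0.516, 0.857, 0.0], [-0.001, 0.001, -1.0]]
wrist_force: [-1.2, -1.3, 8.7]
width: 0.341
grasp_force: 59.3
```

>>> {"method": "drive_tool", "body": {
  "increments": [
    {"dx": 0,"dy": 0,"dz": -0.015,"wx": 0,"wy": 0,"wz": 0,"gripper": 0.022},
    {"dx": 0.0195,"dy": 0.0053,"dz": 0,"wx": 0,"wy": 0,"wz": 0,"gripper": 0.022},
    {"dx": 0,"dy": 0,"dz": 0,"wx": 0,"wy": 0,"wz": 0,"gripper": 0.022},
    {"dx": 0,"dy": 0,"dz": 0.012,"wx": 0,"wy": 0,"wz": 0,"gripper": 0.022},
    {"dx": 0,"dy": 0,"dz": 0,"wx": 0,"wy": 0,"wz": 0,"gripper": 0.022},
    {"dx": 0,"dy": 0,"dz": 0,"wx": 0,"wy": 0,"wz": 0,"gripper": 0.037},
    {"dx": 0,"dy": 0,"dz": 0,"wx": 0,"wy": 0,"wz": 0,"gripper": 0.037},
    {"dx": 0,"dy": 0,"dz": -0.021,"wx": 0,"wy": 0,"wz": 0,"gripper": 0.037},
    {"dx": 0,"dy": 0,"dz": -0.045,"wx": 0,"wy": 0,"wz": 0,"gripper": 0.037},
    {"dx": 0,"dy": 0,"dz": -0.021,"wx": 0,"wy": 0,"wz": 0,"gripper": 0.042}
  ]
}}

```text
t: 21.95
position: [0.5363, 0.0567, 0.0839]
orientation: [[-0.856, 0.516, 0.002], [0.516, 0.856, 0.0], [-0.002, 0.001, -1.0]]
wrist_force: [0.0, -0.3, -0.5]
width: 0.493
grasp_force: 0.0
```

>>> {"method": "drive_tool", "body": {
  "increments": [
    {"dx": 0,"dy": 0,"dz": 0,"wx": 0,"wy": 0,"wz": 0,"gripper": 0.042},
    {"dx": 0,"dy": 0,"dz": 0,"wx": 0,"wy": 0,"wz": 0,"gripper": 0.042}
  ]
}}

```text
t: 22.15
position: [0.5355, 0.0573, 0.0815]
orientation: [[-0.857, 0.515, 0.001], [0.515, 0.857, 0.0], [-0.0, 0.001, -1.0]]
wrist_force: [-0.5, 0.0, -0.2]
width: 0.493
grasp_force: 0.0
```

Run:
```python
from plan import *
Y=10.95
s=tw(.024,.018); d=tw(.0215,.0275); a=tw(-.0045,.0035); s3=tw(-.024,-.02)
plan([(*d,.08,None,.042),(None,None,.08,Y+100,.042),(None,None,-.007,None,.042,.03),(None,None,.005,None,.022),(*s,.005,None,.022),(None,None,-.005,None,.022,.022),('open .037',),(None,None,.08,None,.042),(*a,.08,None,.042),(None,None,.08,Y+90,.042),(None,None,-.007,None,.042,.03),(None,None,.008,None,.022),(*s3,.008,None,.022),(None,None,-.005,None,.022,.022),('open .037',)])
```

```text
t 22.15 p [0.5355 0.0573 0.0815] phi 59.0 j7 1.06 w 0.493
 2 x dx -0.0256 dy 0.0047 dz 0.0007 wz 0.0000 g 0.042   -> [0.584 0.039 0.08 ]
 7 x dx 0.0000 dy 0.0000 dz -0.0000 wz -0.1296 g 0.042   -> [0.584 0.039 0.08 ]
 3 x dx -0.0000 dy 0.0000 dz 0.0290 wz 0.0000 g 0.042   -> [ 0.584  0.039 -0.007]
 1 x dx -0.0000 dy 0.0000 dz -0.0120 wz 0.0000 g 0.022   -> [0.584 0.039 0.005]
 1 x dx -0.0008 dy -0.0098 dz -0.0000 wz 0.0000 g 0.022   -> [0.588 0.03  0.005]
 1 x dx -0.0000 dy 0.0000 dz 0.0100 wz 0.0000 g 0.022   -> [ 0.588  0.03  -0.005]
 open .037
 2 x dx -0.0000 dy 0.0000 dz -0.0425 wz 0.0000 g 0.042   -> [0.588 0.03  0.08 ]
 1 x dx 0.0306 dy -0.0093 dz -0.0000 wz 0.0000 g 0.042   -> [0.563 0.01  0.08 ]
 2 x dx -0.0000 dy 0.0000 dz -0.0000 wz 0.0873 g 0.042   -> [0.563 0.01  0.08 ]
 3 x dx -0.0000 dy 0.0000 dz 0.0290 wz 0.0000 g 0.042   -> [ 0.563  0.01  -0.007]
 1 x dx -0.0000 dy 0.0000 dz -0.0150 wz 0.0000 g 0.022   -> [0.563 0.01  0.008]
 1 x dx 0.0195 dy -0.0235 dz -0.0000 wz 0.0000 g 0.022   -> [ 0.549 -0.016  0.008]
 1 x dx -0.0000 dy 0.0000 dz 0.0130 wz 0.0000 g 0.022   -> [ 0.549 -0.016 -0.005]
 open .037
```

d already has clearance once a is moved, so only a needs moving.

Run:
```python
from plan import *
Y=10.95
a=tw(-.0045,.0033); s3=tw(-.024,-.02)
plan([(*a,.08,None,.042),(None,None,.08,Y+110,.042),(None,None,-.007,None,.042,.03),(None,None,.008,None,.022),(*s3,.008,None,.022),(None,None,-.005,None,.022,.022),('open .037',)])
```

```text
t 22.15 p [0.5355 0.0573 0.0815] phi 59.0 j7 1.06 w 0.493
 2 x dx -0.0241 dy -0.0130 dz 0.0007 wz 0.0000 g 0.042   -> [0.563 0.01  0.08 ]
 8 x dx 0.0000 dy 0.0000 dz -0.0000 wz -0.1352 g 0.042   -> [0.563 0.01  0.08 ]
 3 x dx -0.0000 dy 0.0000 dz 0.0290 wz 0.0000 g 0.042   -> [ 0.563  0.01  -0.007]
 1 x dx -0.0000 dy 0.0000 dz -0.0150 wz 0.0000 g 0.022   -> [0.563 0.01  0.008]
 1 x dx 0.0263 dy -0.0152 dz -0.0000 wz 0.0000 g 0.022   -> [ 0.549 -0.016  0.008]
 1 x dx -0.0000 dy 0.0000 dz 0.0130 wz 0.0000 g 0.022   -> [ 0.549 -0.016 -0.005]
 open .037
```

>>> {"method": "drive_tool", "body": {
  "increments": [
    {"dx": -0.0241,"dy": -0.013,"dz": 0,"wx": 0,"wy": 0,"wz": 0,"gripper": 0.042},
    {"dx": -0.0241,"dy": -0.013,"dz": 0,"wx": 0,"wy": 0,"wz": 0,"gripper": 0.042},
    {"dx": 0,"dy": 0,"dz": 0,"wx": 0,"wy": 0,"wz": -0.1352,"gripper": 0.042},
    {"dx": 0,"dy": 0,"dz": 0,"wx": 0,"wy": 0,"wz": -0.1352,"gripper": 0.042},
    {"dx": 0,"dy": 0,"dz": 0,"wx": 0,"wy": 0,"wz": -0.1352,"gripper": 0.042},
    {"dx": 0,"dy": 0,"dz": 0,"wx": 0,"wy": 0,"wz": -0.1352,"gripper": 0.042},
    {"dx": 0,"dy": 0,"dz": 0,"wx": 0,"wy": 0,"wz": -0.1352,"gripper": 0.042},
    {"dx": 0,"dy": 0,"dz": 0,"wx": 0,"wy": 0,"wz": -0.1352,"gripper": 0.042},
    {"dx": 0,"dy": 0,"dz": 0,"wx": 0,"wy": 0,"wz": -0.1352,"gripper": 0.042},
    {"dx": 0,"dy": 0,"dz": 0,"wx": 0,"wy": 0,"wz": -0.1352,"gripper": 0.042}
  ]
}}

```text
t: 23.15
position: [0.5624, 0.01, 0.0799]
orientation: [[-0.855, -0.519, -0.002], [-0.519, 0.855, -0.0], [0.002, 0.001, -1.0]]
wrist_force: [0.1, -1.0, -0.6]
width: 0.492
grasp_force: 0.0
```

>>> {"method": "drive_tool", "body": {
  "increments": [
    {"dx": 0,"dy": 0,"dz": 0.035,"wx": 0,"wy": 0,"wz": 0,"gripper": 0.042},
    {"dx": 0,"dy": 0,"dz": 0.032,"wx": 0,"wy": 0,"wz": 0,"gripper": 0.042},
    {"dx": 0,"dy": 0,"dz": 0.016,"wx": 0,"wy": 0,"wz": 0,"gripper": 0.042},
    {"dx": 0,"dy": 0,"dz": 0.005,"wx": 0,"wy": 0,"wz": 0,"gripper": 0.042},
    {"dx": 0,"dy": 0,"dz": 0,"wx": 0,"wy": 0,"wz": 0,"gripper": 0.042},
    {"dx": 0,"dy": 0,"dz": 0,"wx": 0,"wy": 0,"wz": 0,"gripper": 0.042},
    {"dx": 0,"dy": 0,"dz": 0,"wx": 0,"wy": 0,"wz": 0,"gripper": 0.022},
    {"dx": 0,"dy": 0,"dz": 0,"wx": 0,"wy": 0,"wz": 0,"gripper": 0.022},
    {"dx": 0,"dy": 0,"dz": 0,"wx": 0,"wy": 0,"wz": 0,"gripper": 0.022}
  ]
}}

```text
t: 24.05
position: [0.5638, 0.0101, -0.0055]
orientation: [[-0.858, -0.514, 0.002], [-0.514, 0.858, 0.0], [-0.002, -0.001, -1.0]]
wrist_force: [-1.5, 0.0, 6.6]
width: 0.333
grasp_force: 58.7
```

>>> {"method": "drive_tool", "body": {
  "increments": [
    {"dx": 0,"dy": 0,"dz": -0.015,"wx": 0,"wy": 0,"wz": 0,"gripper": 0.022},
    {"dx": 0.0263,"dy": -0.0152,"dz": 0,"wx": 0,"wy": 0,"wz": 0,"gripper": 0.022},
    {"dx": 0,"dy": 0,"dz": 0,"wx": 0,"wy": 0,"wz": 0,"gripper": 0.022},
    {"dx": 0,"dy": 0,"dz": 0.013,"wx": 0,"wy": 0,"wz": 0,"gripper": 0.022},
    {"dx": 0,"dy": 0,"dz": 0,"wx": 0,"wy": 0,"wz": 0,"gripper": 0.022},
    {"dx": 0,"dy": 0,"dz": 0,"wx": 0,"wy": 0,"wz": 0,"gripper": 0.037},
    {"dx": 0,"dy": 0,"dz": 0,"wx": 0,"wy": 0,"wz": 0,"gripper": 0.037}
  ]
}}

```text
t: 24.75
position: [0.5485, -0.016, -0.0048]
orientation: [[-0.857, -0.515, -0.0], [-0.515, 0.857, 0.0], [0.0, 0.0, -1.0]]
wrist_force: [0.6, -0.5, -0.2]
width: 0.432
grasp_force: 0.0
```

>>> {"method": "drive_tool", "body": {
  "increments": [
    {"dx": 0,"dy": 0,"dz": -0.02,"wx": 0,"wy": 0,"wz": 0,"gripper": 0.037},
    {"dx": 0,"dy": 0,"dz": -0.045,"wx": 0,"wy": 0,"wz": 0,"gripper": 0.037},
    {"dx": -0.015,"dy": 0,"dz": -0.045,"wx": 0,"wy": 0,"wz": 0,"gripper": 0.042},
    {"dx": -0.025,"dy": 0,"dz": -0.04,"wx": 0,"wy": 0,"wz": 0,"gripper": 0.042},
    {"dx": -0.025,"dy": 0,"dz": -0.04,"wx": 0,"wy": 0,"wz": 0,"gripper": 0.042},
    {"dx": 0,"dy": 0,"dz": 0,"wx": 0,"wy": 0,"wz": 0,"gripper": 0.042},
    {"dx": 0,"dy": 0,"dz": 0,"wx": 0,"wy": 0,"wz": 0,"gripper": 0.042},
    {"dx": 0,"dy": 0,"dz": 0,"wx": 0,"wy": 0,"wz": 0,"gripper": 0.042}
  ]
}}

```text
t: 25.55
position: [0.6032, 0.0168, 0.1843]
orientation: [[-0.858, -0.514, -0.002], [-0.514, 0.858, -0.0], [0.002, 0.001, -1.0]]
wrist_force: [-0.9, -0.7, 0.2]
width: 0.495
grasp_force: 0.0
```

```bash
cat > pucks.py <<'E'
from plan import *
def pucks(im,p):
    hsv=cv2.cvtColor(im,cv2.COLOR_RGB2HSV)
    g=np.array([tw(x,y) for x,y in ((-.055,-.118),(.055,-.118),(.055,.118),(-.055,.118))])
    poly=proj(p,np.c_[g,[.02]*4]).astype(np.int32)
    roi=cv2.fillPoly(np.zeros(im.shape[:2],np.uint8),[poly],255)
    m=(((hsv[...,0]<12)|(hsv[...,0]>172))&(hsv[...,1]>120)&(roi>0)).astype(np.uint8)*255
    cs,_=cv2.findContours(m,cv2.RETR_EXTERNAL,cv2.CHAIN_APPROX_NONE)
    for c in cs:
        A=cv2.contourArea(c)
        if A<60: continue
        (u,v),r=cv2.minEnclosingCircle(c); print(round(u),round(v),round(r,1),A,wt(ray(p,[(u,v)],.02)[0]))
E
python3 - <<'E'
from pucks import *
print(manip.get_obs()['t'],manip.get_obs()['position'])
im,p=shot('wrist','w6'); pucks(im,p)
E
```

```text
25.55 [0.6032 0.0168 0.1843]
374 197 16.9 766.5 [0.0186 0.0887]
314 178 16.3 762.0 [0.0209 0.026 ]
233 150 16.9 815.5 [ 0.0224 -0.0556]
359 143 17.3 840.5 [-0.0241  0.0539]
287 116 17.1 836.5 [-0.0247 -0.0188]
213 87 18.8 961.5 [-0.0252 -0.09  ]
```

All six pucks lie clear of one another in all quarters, and the measured centres are at least 60 mm apart. Now the lid.

Run:
```python
from plan import *
plan([(.49,.355,.24,None,.04),(None,None,.24,90,.04)])
```

```text
t 25.6 p [0.6031 0.0166 0.1841] phi 120.9 j7 2.06 w 0.493
 9 x dx -0.0085 dy 0.0387 dz -0.0062 wz 0.0000 g 0.04   -> [0.49  0.355 0.24 ]
 4 x dx -0.0000 dy 0.0000 dz -0.0000 wz 0.1349 g 0.04   -> [0.49  0.355 0.24 ]
```

>>> {"method": "drive_tool", "body": {
  "increments": [
    {"dx": -0.0085,"dy": 0.0387,"dz": -0.0062,"wx": 0,"wy": 0,"wz": 0,"gripper": 0.04},
    {"dx": -0.0085,"dy": 0.0387,"dz": -0.0062,"wx": 0,"wy": 0,"wz": 0,"gripper": 0.04},
    {"dx": -0.0085,"dy": 0.0387,"dz": -0.0062,"wx": 0,"wy": 0,"wz": 0,"gripper": 0.04},
    {"dx": -0.0085,"dy": 0.0387,"dz": -0.0062,"wx": 0,"wy": 0,"wz": 0,"gripper": 0.04},
    {"dx": -0.0085,"dy": 0.0387,"dz": -0.0062,"wx": 0,"wy": 0,"wz": 0,"gripper": 0.04},
    {"dx": -0.0085,"dy": 0.0387,"dz": -0.0062,"wx": 0,"wy": 0,"wz": 0,"gripper": 0.04},
    {"dx": -0.0085,"dy": 0.0387,"dz": -0.0062,"wx": 0,"wy": 0,"wz": 0,"gripper": 0.04},
    {"dx": -0.0085,"dy": 0.0387,"dz": -0.0062,"wx": 0,"wy": 0,"wz": 0,"gripper": 0.04},
    {"dx": -0.0085,"dy": 0.0387,"dz": -0.0062,"wx": 0,"wy": 0,"wz": 0,"gripper": 0.04}
  ]
}}

```text
t: 26.5
position: [0.4895, 0.3557, 0.2402]
orientation: [[-0.858, -0.514, -0.001], [-0.514, 0.858, -0.001], [0.002, -0.0, -1.0]]
wrist_force: [0.9, 0.6, 1.1]
width: 0.469
grasp_force: 0.0
```

>>> {"method": "drive_tool", "body": {
  "increments": [
    {"dx": 0,"dy": 0,"dz": 0,"wx": 0,"wy": 0,"wz": 0.135,"gripper": 0.04},
    {"dx": 0,"dy": 0,"dz": 0,"wx": 0,"wy": 0,"wz": 0.135,"gripper": 0.04},
    {"dx": 0,"dy": 0,"dz": 0,"wx": 0,"wy": 0,"wz": 0.135,"gripper": 0.04},
    {"dx": 0,"dy": 0,"dz": 0,"wx": 0,"wy": 0,"wz": 0.135,"gripper": 0.04},
    {"dx": 0,"dy": 0,"dz": 0,"wx": 0,"wy": 0,"wz": 0,"gripper": 0.04},
    {"dx": 0,"dy": 0,"dz": 0,"wx": 0,"wy": 0,"wz": 0,"gripper": 0.04},
    {"dx": 0,"dy": 0,"dz": 0,"wx": 0,"wy": 0,"wz": 0,"gripper": 0.04}
  ]
}}

```text
t: 27.2
position: [0.4905, 0.3548, 0.2406]
orientation: [[-1.0, -0.003, -0.001], [-0.003, 1.0, -0.001], [0.001, -0.001, -1.0]]
wrist_force: [0.5, 0.3, 0.4]
width: 0.466
grasp_force: 0.0
```

Run:
```python
from plan import *
o=manip.get_obs();print(o['t'],o['position'],o['joint_pos'])
im,p=shot('wrist','w7')
hsv=cv2.cvtColor(im,cv2.COLOR_RGB2HSV)
c=proj(p,[.455,.352,.012])[0];print(c)
m=(hsv[...,1]<75).astype(np.uint8)*255; m[265:]=0
m=cv2.morphologyEx(m,cv2.MORPH_OPEN,np.ones((3,3)))
cs,_=cv2.findContours(m,cv2.RETR_EXTERNAL,cv2.CHAIN_APPROX_NONE)
for k in cs:
    if cv2.contourArea(k)>1500: print(cv2.contourArea(k),cv2.approxPolyDP(cv2.convexHull(k),6,True)[:,0].tolist(),rect(ray(p,k[:,0],.012)))
# rib
r=((hsv[...,0]<14)&(hsv[...,1]>120)).astype(np.uint8)*255
roi=np.zeros_like(r);a,b=int(c[0]),int(c[1]);roi[b-60:b+60,a-40:a+40]=r[b-60:b+60,a-40:a+40]
k=max(cv2.findContours(roi,cv2.RETR_EXTERNAL,cv2.CHAIN_APPROX_NONE)[0],key=cv2.contourArea)
print('rib',cv2.contourArea(k),rect(ray(p,k[:,0],.034)))
```

```text
27.2 [0.4905 0.3548 0.2406] [-0.8704  0.2891  0.1708  1.7412 -0.0539  1.1167  0.8912]
[283.8296 139.4367]
9940.0 [[87, 163], [121, 258], [0, 264], [0, 179]] (array([546.8185,  70.8942]), 154.61680603027344, 128.3536376953125, -89.80058109760284)
25184.5 [[403, 79], [392, 193], [182, 192], [172, 78]] (array([453.3071, 356.1418]), 249.41685485839844, 126.99205017089844, 89.91014862060547)
2842.0 [[17, 36], [35, 31], [59, 40], [72, 58], [70, 80], [54, 89], [23, 81], [10, 58]] (array([374.7534,  96.6832]), 65.06352233886719, 56.47414779663086, 79.50008392333984)
13879.5 [[501, 0], [513, 0], [559, 78], [559, 264], [477, 264], [461, 238]] (array([469.7923, 605.0449]), 314.8541564941406, 117.21781158447266, 13.73083209991455)
rib 517.5 (array([452.9585, 356.1227]), 63.014312744140625, 11.660542488098145, -1.6292266845703125)
```

View pics/w7.png

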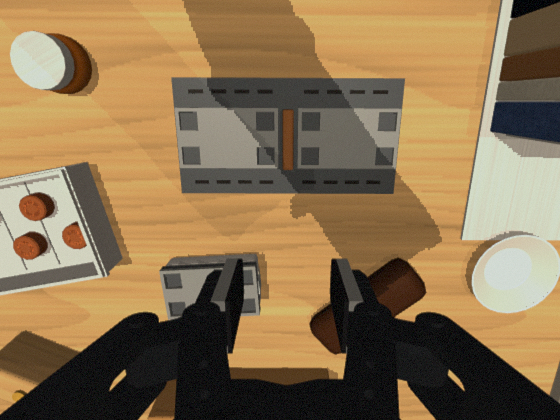

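The lid lies at (172..403, 78..193) with its centre at (453.2, 356.1) mm and yaw about 0. The rib measures 63 x 11.7, as it should. Grasping the rib.

Run:
```python
from plan import *
plan([(.4532,.3561,.1,None,.035),(None,None,.1,89.95,.035),(None,None,.016,None,.035,.03),(None,None,.13,None,.0),(*TUB,.13,None,0),(None,None,.13,100.95,0),(None,None,.065,None,0,.03)])
```

```text
t 27.25 p [0.4906 0.3548 0.2407] phi 90.1 j7 0.89 w 0.467
 4 x dx 0.0094 dy 0.0003 dz 0.0352 wz 0.0000 g 0.035   -> [0.453 0.356 0.1  ]
 1 x dx -0.0000 dy 0.0000 dz -0.0000 wz 0.0033 g 0.035   -> [0.453 0.356 0.1  ]
 3 x dx 0.0000 dy 0.0000 dz 0.0280 wz 0.0000 g 0.035   -> [0.453 0.356 0.016]
 3 x dx 0.0000 dy 0.0000 dz -0.0380 wz 0.0000 g 0.0   -> [0.453 0.356 0.13 ]
 9 x dx -0.0128 dy -0.0387 dz -0.0000 wz 0.0000 g 0   -> [0.568 0.008 0.13 ]
 2 x dx 0.0000 dy 0.0000 dz -0.0000 wz -0.0960 g 0   -> [0.568 0.008 0.13 ]
 3 x dx -0.0000 dy 0.0000 dz 0.0217 wz 0.0000 g 0   -> [0.568 0.008 0.065]
```

>>> {"method": "drive_tool", "body": {
  "increments": [
    {"dx": 0.0094,"dy": 0.0003,"dz": 0.0352,"wx": 0,"wy": 0,"wz": 0.003,"gripper": 0.035},
    {"dx": 0.0094,"dy": 0.0003,"dz": 0.0352,"wx": 0,"wy": 0,"wz": 0,"gripper": 0.035},
    {"dx": 0.0094,"dy": 0.0003,"dz": 0.0352,"wx": 0,"wy": 0,"wz": 0,"gripper": 0.035},
    {"dx": 0.0094,"dy": 0.0003,"dz": 0.0352,"wx": 0,"wy": 0,"wz": 0,"gripper": 0.035},
    {"dx": 0,"dy": 0,"dz": 0.035,"wx": 0,"wy": 0,"wz": 0,"gripper": 0.035},
    {"dx": 0,"dy": 0,"dz": 0.03,"wx": 0,"wy": 0,"wz": 0,"gripper": 0.035},
    {"dx": 0,"dy": 0,"dz": 0.015,"wx": 0,"wy": 0,"wz": 0,"gripper": 0.035},
    {"dx": 0,"dy": 0,"dz": 0.004,"wx": 0,"wy": 0,"wz": 0,"gripper": 0.035},
    {"dx": 0,"dy": 0,"dz": 0,"wx": 0,"wy": 0,"wz": 0,"gripper": 0.035},
    {"dx": 0,"dy": 0,"dz": 0,"wx": 0,"wy": 0,"wz": 0,"gripper": 0.035}
  ]
}}

```text
t: 28.25
position: [0.4538, 0.3569, 0.0175]
orientation: [[-1.0, 0.003, 0.001], [0.003, 1.0, 0.001], [-0.001, 0.001, -1.0]]
wrist_force: [-0.2, -0.3, -0.4]
width: 0.41
grasp_force: 0.0
```

>>> {"method": "drive_tool", "body": {
  "increments": [
    {"dx": 0,"dy": 0,"dz": 0,"wx": 0,"wy": 0,"wz": 0,"gripper": 0.004},
    {"dx": 0,"dy": 0,"dz": 0,"wx": 0,"wy": 0,"wz": 0,"gripper": 0.004},
    {"dx": 0,"dy": 0,"dz": 0,"wx": 0,"wy": 0,"wz": 0,"gripper": 0.004},
    {"dx": 0,"dy": 0,"dz": 0,"wx": 0,"wy": 0,"wz": 0,"gripper": 0.004}
  ]
}}

```text
t: 28.65
position: [0.4531, 0.3565, 0.0165]
orientation: [[-1.0, 0.003, 0.0], [0.003, 1.0, 0.0], [-0.0, 0.0, -1.0]]
wrist_force: [-0.4, 0.6, -0.7]
width: 0.045
grasp_force: 0.0
```

Closed above the rib, so the tips really are about 20 mm behind the TCP. Reopening and going lower while watching the force.

>>> {"method": "drive_tool", "body": {
  "increments": [
    {"dx": 0,"dy": 0,"dz": 0,"wx": 0,"wy": 0,"wz": 0,"gripper": 0.035},
    {"dx": 0,"dy": 0,"dz": 0,"wx": 0,"wy": 0,"wz": 0,"gripper": 0.035},
    {"dx": 0,"dy": 0,"dz": 0.006,"wx": 0,"wy": 0,"wz": 0,"gripper": 0.035},
    {"dx": 0,"dy": 0,"dz": 0.006,"wx": 0,"wy": 0,"wz": 0,"gripper": 0.035},
    {"dx": 0,"dy": 0,"dz": 0.004,"wx": 0,"wy": 0,"wz": 0,"gripper": 0.035},
    {"dx": 0,"dy": 0,"dz": 0,"wx": 0,"wy": 0,"wz": 0,"gripper": 0.035},
    {"dx": 0,"dy": 0,"dz": 0,"wx": 0,"wy": 0,"wz": 0,"gripper": 0.035}
  ]
}}

```text
t: 29.35
position: [0.453, 0.3562, -0.0]
orientation: [[-1.0, 0.003, -0.0], [0.003, 1.0, -0.0], [0.0, -0.0, -1.0]]
wrist_force: [-0.5, 0.1, -0.2]
width: 0.411
grasp_force: 0.0
```

>>> {"method": "drive_tool", "body": {
  "increments": [
    {"dx": 0,"dy": 0,"dz": 0,"wx": 0,"wy": 0,"wz": 0,"gripper": 0.004},
    {"dx": 0,"dy": 0,"dz": 0,"wx": 0,"wy": 0,"wz": 0,"gripper": 0.004},
    {"dx": 0,"dy": 0,"dz": 0,"wx": 0,"wy": 0,"wz": 0,"gripper": 0.004},
    {"dx": 0,"dy": 0,"dz": 0,"wx": 0,"wy": 0,"wz": 0,"gripper": 0.004}
  ]
}}

```text
t: 29.75
position: [0.4532, 0.3565, 0.0006]
orientation: [[-1.0, 0.003, 0.0], [0.003, 1.0, 0.0], [-0.0, 0.0, -1.0]]
wrist_force: [-2.0, 0.3, 6.5]
width: 0.123
grasp_force: 59.6
```

>>> {"method": "drive_tool", "body": {
  "increments": [
    {"dx": 0,"dy": 0,"dz": -0.02,"wx": 0,"wy": 0,"wz": 0,"gripper": 0.004},
    {"dx": 0,"dy": 0,"dz": -0.035,"wx": 0,"wy": 0,"wz": 0,"gripper": 0.004},
    {"dx": 0,"dy": 0,"dz": -0.035,"wx": 0,"wy": 0,"wz": 0,"gripper": 0.004},
    {"dx": 0,"dy": 0,"dz": -0.02,"wx": 0,"wy": 0,"wz": 0,"gripper": 0.004},
    {"dx": -0.0128,"dy": -0.0387,"dz": 0,"wx": 0,"wy": 0,"wz": 0,"gripper": 0.004},
    {"dx": -0.0128,"dy": -0.0387,"dz": 0,"wx": 0,"wy": 0,"wz": 0,"gripper": 0.004},
    {"dx": -0.0128,"dy": -0.0387,"dz": 0,"wx": 0,"wy": 0,"wz": 0,"gripper": 0.004},
    {"dx": -0.0128,"dy": -0.0387,"dz": 0,"wx": 0,"wy": 0,"wz": 0,"gripper": 0.004},
    {"dx": -0.0128,"dy": -0.0387,"dz": 0,"wx": 0,"wy": 0,"wz": 0,"gripper": 0.004},
    {"dx": -0.0128,"dy": -0.0387,"dz": 0,"wx": 0,"wy": 0,"wz": 0,"gripper": 0.004}
  ]
}}

```text
t: 30.75
position: [0.5292, 0.1222, 0.1101]
orientation: [[-1.0, 0.003, -0.0], [0.003, 1.0, -0.0], [0.0, -0.0, -1.0]]
wrist_force: [0.3, 0.2, -2.5]
width: 0.12
grasp_force: 59.1
```

>>> {"method": "drive_tool", "body": {
  "increments": [
    {"dx": -0.0128,"dy": -0.0387,"dz": 0,"wx": 0,"wy": 0,"wz": 0,"gripper": 0.004},
    {"dx": -0.0128,"dy": -0.0387,"dz": 0,"wx": 0,"wy": 0,"wz": 0,"gripper": 0.004},
    {"dx": -0.0128,"dy": -0.0387,"dz": 0,"wx": 0,"wy": 0,"wz": 0,"gripper": 0.004},
    {"dx": 0,"dy": 0,"dz": 0,"wx": 0,"wy": 0,"wz": -0.1,"gripper": 0.004},
    {"dx": 0,"dy": 0,"dz": 0,"wx": 0,"wy": 0,"wz": -0.095,"gripper": 0.004},
    {"dx": 0,"dy": 0,"dz": 0,"wx": 0,"wy": 0,"wz": 0,"gripper": 0.004},
    {"dx": 0,"dy": 0,"dz": 0,"wx": 0,"wy": 0,"wz": 0,"gripper": 0.004},
    {"dx": 0,"dy": 0,"dz": 0,"wx": 0,"wy": 0,"wz": 0,"gripper": 0.004}
  ]
}}

```text
t: 31.55
position: [0.5671, 0.0079, 0.1101]
orientation: [[-0.982, -0.189, -0.0], [-0.189, 0.982, -0.0], [0.0, 0.0, -1.0]]
wrist_force: [1.1, -0.0, -3.9]
width: 0.12
grasp_force: 59.2
```

Run:
```python
from plan import *
o=manip.get_obs();print(o['width'],o['grasp_force'],o['wrist_force'],o['moment'])
plan([(*TUB,None,None,0),(None,None,None,100.95,0),(None,None,.048,None,0,.02)])
im,p=shot('wrist','w8')
hsv=cv2.cvtColor(im,cv2.COLOR_RGB2HSV)
m=(hsv[...,1]<75).astype(np.uint8)*255; m[265:]=0
m=cv2.morphologyEx(m,cv2.MORPH_OPEN,np.ones((3,3)))
for k in cv2.findContours(m,cv2.RETR_EXTERNAL,cv2.CHAIN_APPROX_NONE)[0]:
    if cv2.contourArea(k)>1500: print(cv2.contourArea(k),cv2.approxPolyDP(cv2.convexHull(k),6,True)[:,0].tolist())
```

```text
0.12032699753062556 59.20282065868378 [ 1.0776 -0.0238 -3.8675] [-0.0065  0.0042  0.0655]
t 31.55 p [0.5671 0.0079 0.1101] phi 100.9 j7 1.73 w 0.12
 1 x dx -0.0011 dy -0.0004 dz -0.0000 wz 0.0000 g 0   -> [0.568 0.008 0.11 ]
 1 x dx -0.0000 dy 0.0000 dz -0.0000 wz -0.0009 g 0   -> [0.568 0.008 0.11 ]
 4 x dx -0.0000 dy 0.0000 dz 0.0155 wz 0.0000 g 0   -> [0.568 0.008 0.048]
73400.0 [[559, 215], [546, 264], [27, 264], [0, 136], [112, 122], [478, 122], [559, 135]]
```

View pics/w8.png

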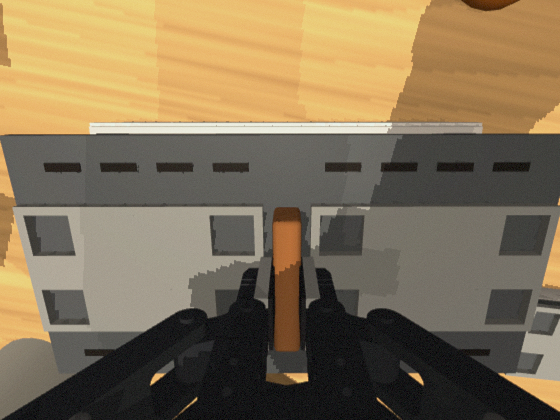

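The lid is held level and square over the tub; the tub's far rim shows at row 127, parallel to the lid's edge. Lowering.

>>> {"method": "drive_tool", "body": {
  "increments": [
    {"dx": -0.001,"dy": 0,"dz": 0.025,"wx": 0,"wy": 0,"wz": 0,"gripper": 0.004},
    {"dx": 0,"dy": 0,"dz": 0.02,"wx": 0,"wy": 0,"wz": 0,"gripper": 0.004},
    {"dx": 0,"dy": 0,"dz": 0.008,"wx": 0,"wy": 0,"wz": 0,"gripper": 0.004},
    {"dx": 0,"dy": 0,"dz": 0,"wx": 0,"wy": 0,"wz": 0,"gripper": 0.004},
    {"dx": 0,"dy": 0,"dz": 0.004,"wx": 0,"wy": 0,"wz": 0,"gripper": 0.004},
    {"dx": 0,"dy": 0,"dz": 0.004,"wx": 0,"wy": 0,"wz": 0,"gripper": 0.004},
    {"dx": 0,"dy": 0,"dz": 0.003,"wx": 0,"wy": 0,"wz": 0,"gripper": 0.004},
    {"dx": 0,"dy": 0,"dz": 0,"wx": 0,"wy": 0,"wz": 0,"gripper": 0.004},
    {"dx": 0,"dy": 0,"dz": 0,"wx": 0,"wy": 0,"wz": 0,"gripper": 0.004}
  ]
}}

```text
t: 32.5
position: [0.5683, 0.0078, 0.0464]
orientation: [[-0.982, -0.191, 0.0], [-0.191, 0.982, 0.0], [-0.0, -0.0, -1.0]]
wrist_force: [0.5, -0.7, -2.4]
width: 0.119
grasp_force: 59.2
```

>>> {"method": "drive_tool", "body": {
  "increments": [
    {"dx": 0,"dy": 0,"dz": 0.002,"wx": 0,"wy": 0,"wz": 0,"gripper": 0.004},
    {"dx": 0,"dy": 0,"dz": 0,"wx": 0,"wy": 0,"wz": 0,"gripper": 0.004},
    {"dx": 0,"dy": 0,"dz": 0,"wx": 0,"wy": 0,"wz": 0,"gripper": 0.03},
    {"dx": 0,"dy": 0,"dz": 0,"wx": 0,"wy": 0,"wz": 0,"gripper": 0.03},
    {"dx": 0,"dy": 0,"dz": 0,"wx": 0,"wy": 0,"wz": 0,"gripper": 0.03}
  ]
}}

```text
t: 33.0
position: [0.5683, 0.0079, 0.0442]
orientation: [[-0.982, -0.191, 0.0], [-0.191, 0.982, -0.0], [-0.0, -0.0, -1.0]]
wrist_force: [-0.8, 0.6, 1.0]
width: 0.349
grasp_force: 0.0
```

>>> {"method": "drive_tool", "body": {
  "increments": [
    {"dx": 0,"dy": 0,"dz": -0.03,"wx": 0,"wy": 0,"wz": 0,"gripper": 0.03},
    {"dx": 0,"dy": 0,"dz": -0.045,"wx": 0,"wy": 0,"wz": 0,"gripper": 0.03},
    {"dx": -0.03,"dy": 0,"dz": -0.038,"wx": 0,"wy": 0,"wz": 0,"gripper": 0.03},
    {"dx": -0.03,"dy": 0,"dz": -0.038,"wx": 0,"wy": 0,"wz": 0,"gripper": 0.08},
    {"dx": -0.005,"dy": 0,"dz": -0.038,"wx": 0,"wy": 0,"wz": 0,"gripper": 0.08},
    {"dx": 0,"dy": 0,"dz": -0.03,"wx": 0,"wy": 0,"wz": 0,"gripper": 0.08},
    {"dx": 0,"dy": 0,"dz": 0,"wx": 0,"wy": 0,"wz": 0,"gripper": 0.08},
    {"dx": 0,"dy": 0,"dz": 0,"wx": 0,"wy": 0,"wz": 0,"gripper": 0.08},
    {"dx": 0,"dy": 0,"dz": 0,"wx": 0,"wy": 0,"wz": 0,"gripper": 0.08}
  ]
}}

```text
t: 33.9
position: [0.6314, 0.0203, 0.2622]
orientation: [[-0.982, -0.191, -0.001], [-0.191, 0.982, -0.0], [0.001, 0.0, -1.0]]
wrist_force: [1.2, 0.2, -0.7]
width: 0.934
grasp_force: 0.0
```

```bash
cat > dark.py <<'E'
from plan import *
def greys(im,p,z,minA=1000,rows=265):
    hsv=cv2.cvtColor(im,cv2.COLOR_RGB2HSV)
    m=(hsv[...,1]<75).astype(np.uint8)*255; m[rows:]=0
    m=cv2.morphologyEx(m,cv2.MORPH_OPEN,np.ones((3,3)))
    for k in cv2.findContours(m,cv2.RETR_EXTERNAL,cv2.CHAIN_APPROX_NONE)[0]:
        if cv2.contourArea(k)>minA: print(cv2.contourArea(k),cv2.approxPolyDP(cv2.convexHull(k),6,True)[:,0].tolist(),rect(ray(p,k[:,0],z)))
E
python3 - <<'E'
from dark import *
print(manip.get_obs()['t'],manip.get_obs()['position'])
im,p=shot('wrist','w9'); greys(im,p,.056)
hsv=cv2.cvtColor(im,cv2.COLOR_RGB2HSV)
c=proj(p,[*TUB,.078])[0]
r=((hsv[...,0]<14)&(hsv[...,1]>120)).astype(np.uint8)*255
roi=np.zeros_like(r);a,b=int(c[0]),int(c[1]);roi[b-50:b+50,a-20:a+20]=r[b-50:b+50,a-20:a+20]
k=max(cv2.findContours(roi,cv2.RETR_EXTERNAL,cv2.CHAIN_APPROX_NONE)[0],key=cv2.contourArea)
print('rib',cv2.contourArea(k),rect(ray(p,k[:,0],.078)))
E
```

```text
33.9 [0.6314 0.0203 0.2622]
5142.0 [[0, 205], [112, 222], [129, 236], [131, 256], [125, 264], [0, 264]] (array([ 751.0886, -221.3917]), 160.1315155029297, 73.35652160644531, -78.99194717407227)
6018.0 [[440, 175], [547, 192], [529, 242], [438, 232], [428, 218]] (array([628.1919, 249.3296]), 125.18925476074219, 67.88872528076172, -86.59180927276611)
5335.0 [[0, 69], [82, 105], [70, 152], [36, 161], [0, 146]] (array([ 627.5911, -248.3491]), 83.64678192138672, 79.47525024414062, 77.4813003540039)
30421.5 [[412, 48], [400, 174], [173, 174], [161, 47]] (array([568.3528,   8.4024]), 249.25416564941406, 126.73894500732422, -78.98959827423096)
rib 687.5 (array([568.9409,   8.6897]), 63.16628646850586, 11.033553123474121, 11.012462615966797)
```

View pics/w9.png

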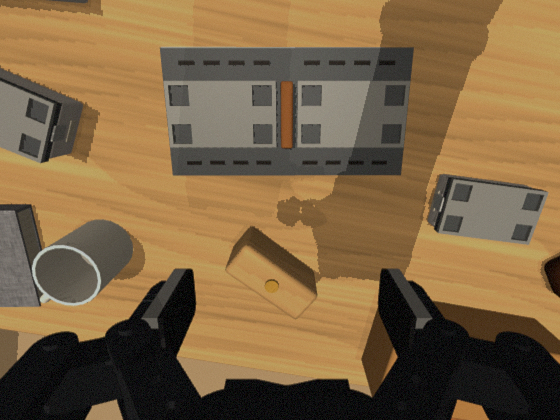

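The lid is seated: at rim height its outline measures 249 x 127 mm, centred on the tub and parallel. The left box is visible at about (490,208). Now writing a recess finder to get each box's pose and height.

```bash
cat > rec.py <<'E'
from plan import *
import itertools
L=np.array([.5685,.0083]); LY=np.radians(11.0)
BAY={'l':L+R2(LY)@[0,.067],'r':L-R2(LY)@[0,.067]}
def blobs(im,p,rows=330):
    g=cv2.GaussianBlur(cv2.cvtColor(im,cv2.COLOR_RGB2GRAY),(3,3),0)
    hsv=cv2.cvtColor(im,cv2.COLOR_RGB2HSV)
    mx=cv2.morphologyEx(g,cv2.MORPH_CLOSE,np.ones((31,31)))
    m=((g<.72*mx.astype(float))&(hsv[...,1]<90)).astype(np.uint8)*255; m[rows:]=0
    out=[]
    for k in cv2.findContours(m,cv2.RETR_LIST,cv2.CHAIN_APPROX_NONE)[0]:
        A=cv2.contourArea(k)
        (cx,cy),(w,h),a=cv2.minAreaRect(k)
        if 80<A<1600 and A/(w*h+1e-6)>.72 and max(w,h)<1.9*min(w,h):
            M=cv2.moments(k); out.append((M['m10']/M['m00'],M['m01']/M['m00'],A))
    return np.array(out)
def boxes(im,p,tops=(.046,.064)):
    B=blobs(im,p); res=[]
    for z in tops:
        X=ray(p,B[:,:2],z)[:,:2]*1000
        for q in itertools.combinations(range(len(B)),4):
            P=X[list(q)]; c=P.mean(0)
            if np.abs(np.linalg.norm(P-c,axis=1)-46.1).max()>3.5: continue
            D=sorted([np.linalg.norm(P[i]-P[j]) for i,j in itertools.combinations(range(4),2)])
            s,l,d=np.mean(D[:2]),np.mean(D[2:4]),np.mean(D[4:])
            if abs(s-38)>4 or abs(l-84)>5: continue
            i,j=max(itertools.combinations(range(4),2),key=lambda t:0)
            # long axis via doubled angle of long edges
            v=[P[b]-P[a] for a,b in itertools.combinations(range(4),2) if abs(np.linalg.norm(P[b]-P[a])-l)<4 and abs(np.linalg.norm(P[b]-P[a])-d)>3.9]
            th=[np.arctan2(x[1],x[0]) for x in v]; th=.5*np.arctan2(np.mean(np.sin(2*np.array(th))),np.mean(np.cos(2*np.array(th))))
            res.append((z,c.round(1),round(s,1),round(l,1),round(d,1),round(np.degrees(th)%180,1),B[list(q),:2].mean(0).round()))
    return res
def show(r):
    for x in r: print('top',x[0],'c',x[1],'s/l/d',x[2:5],'ang',x[5],'px',x[6])
E
python3 - <<'E'
from rec import *
im=np.ascontiguousarray(cv2.imread('pics/w9.png')[:,:,::-1]);p=manip.camera_params('wrist')
print(len(blobs(im,p))); show(boxes(im,p,(.061,.046,.064)))
print(BAY)
E
```

```text
14
top 0.061 c [628.6 254.3] s/l/d (np.float64(36.7), np.float64(80.7), np.float64(88.6)) ang 93.3 px [492. 212.]
top 0.061 c [555.6  74.1] s/l/d (np.float64(37.9), np.float64(84.1), np.float64(92.2)) ang 101.0 px [352. 114.]
top 0.061 c [581.6 -57.4] s/l/d (np.float64(38.1), np.float64(83.9), np.float64(92.1)) ang 101.0 px [221. 114.]
top 0.046 c [631.7 264.6] s/l/d (np.float64(38.2), np.float64(84.0), np.float64(92.3)) ang 93.3 px [492. 212.]
top 0.046 c [555.6  77. ] s/l/d (np.float64(39.5), np.float64(87.5), np.float64(96.0)) ang 101.0 px [352. 114.]
top 0.046 c [582.7 -60. ] s/l/d (np.float64(39.7), np.float64(87.3), np.float64(95.9)) ang 101.0 px [221. 114.]
top 0.064 c [628.  252.3] s/l/d (np.float64(36.4), np.float64(80.0), np.float64(87.9)) ang 93.3 px [492. 212.]
top 0.064 c [555.6  73.6] s/l/d (np.float64(37.6), np.float64(83.4), np.float64(91.5)) ang 101.0 px [352. 114.]
top 0.064 c [581.4 -56.9] s/l/d (np.float64(37.8), np.float64(83.2), np.float64(91.3)) ang 101.0 px [221. 114.]
{'l': array([0.5557, 0.0741]), 'r': array([ 0.5813, -0.0575])}
```

Run:
```python
from plan import *
plan([(.6317,.2646,.2,None,.085),(None,None,.2,3.3,.085)])
```

```text
t 33.95 p [0.6314 0.0203 0.262 ] phi 101.0 j7 1.7 w 0.932
 6 x dx -0.0078 dy 0.0400 dz 0.0103 wz 0.0000 g 0.085   -> [0.632 0.265 0.2  ]
 11 x dx -0.0000 dy 0.0000 dz -0.0000 wz -0.1306 g 0.085   -> [0.632 0.265 0.2  ]
```

>>> {"method": "drive_tool", "body": {
  "increments": [
    {"dx": -0.0078,"dy": 0.04,"dz": 0.0103,"wx": 0,"wy": 0,"wz": 0,"gripper": 0.085},
    {"dx": -0.0078,"dy": 0.04,"dz": 0.0103,"wx": 0,"wy": 0,"wz": 0,"gripper": 0.085},
    {"dx": -0.0078,"dy": 0.04,"dz": 0.0103,"wx": 0,"wy": 0,"wz": 0,"gripper": 0.085},
    {"dx": -0.0078,"dy": 0.04,"dz": 0.0103,"wx": 0,"wy": 0,"wz": 0,"gripper": 0.085},
    {"dx": -0.0078,"dy": 0.04,"dz": 0.0103,"wx": 0,"wy": 0,"wz": 0,"gripper": 0.085},
    {"dx": -0.0078,"dy": 0.04,"dz": 0.0103,"wx": 0,"wy": 0,"wz": 0,"gripper": 0.085},
    {"dx": 0,"dy": 0,"dz": 0,"wx": 0,"wy": 0,"wz": 0.1421,"gripper": 0.085},
    {"dx": 0,"dy": 0,"dz": 0,"wx": 0,"wy": 0,"wz": 0.1421,"gripper": 0.085},
    {"dx": 0,"dy": 0,"dz": 0,"wx": 0,"wy": 0,"wz": 0.1421,"gripper": 0.085},
    {"dx": 0,"dy": 0,"dz": 0,"wx": 0,"wy": 0,"wz": 0.1421,"gripper": 0.085}
  ]
}}

```text
t: 34.95
position: [0.6316, 0.2646, 0.2002]
orientation: [[-0.928, 0.373, -0.002], [0.373, 0.928, -0.001], [0.001, -0.002, -1.0]]
wrist_force: [-0.3, -0.2, 0.2]
width: 0.995
grasp_force: 0.0
```

>>> {"method": "drive_tool", "body": {
  "increments": [
    {"dx": 0,"dy": 0,"dz": 0,"wx": 0,"wy": 0,"wz": 0.1421,"gripper": 0.085},
    {"dx": 0,"dy": 0,"dz": 0,"wx": 0,"wy": 0,"wz": 0.1421,"gripper": 0.085},
    {"dx": 0,"dy": 0,"dz": 0,"wx": 0,"wy": 0,"wz": 0.1421,"gripper": 0.085},
    {"dx": 0,"dy": 0,"dz": 0,"wx": 0,"wy": 0,"wz": 0.1421,"gripper": 0.085},
    {"dx": 0,"dy": 0,"dz": 0,"wx": 0,"wy": 0,"wz": 0.1421,"gripper": 0.085},
    {"dx": 0,"dy": 0,"dz": 0,"wx": 0,"wy": 0,"wz": 0.1421,"gripper": 0.085},
    {"dx": 0,"dy": 0,"dz": 0,"wx": 0,"wy": 0,"wz": 0.1421,"gripper": 0.085},
    {"dx": 0,"dy": 0,"dz": 0,"wx": 0,"wy": 0,"wz": 0.1421,"gripper": 0.085},
    {"dx": 0,"dy": 0,"dz": 0,"wx": 0,"wy": 0,"wz": 0,"gripper": 0.085},
    {"dx": 0,"dy": 0,"dz": 0,"wx": 0,"wy": 0,"wz": 0,"gripper": 0.085}
  ]
}}

```text
t: 35.95
position: [0.6318, 0.2648, 0.2006]
orientation: [[-0.062, 0.998, -0.001], [0.998, 0.062, -0.001], [-0.001, -0.001, -1.0]]
wrist_force: [0.5, 0.4, -0.0]
width: 0.994
grasp_force: 0.0
```

Run:
```python
from rec import *
im,p=shot('wrist','w10'); show(boxes(im,p,(.046,.064)))
plan([(.6317,.2646,.2,None,.085),(None,None,.2,3.3,.085),(None,None,.0,None,.085)])
b=BAY['l']
plan([(None,None,.13,None,.05),(*b,.13,None,.05),(None,None,.13,11,.05)])
```

```text
top 0.046 c [631.9 264.5] s/l/d (np.float64(38.2), np.float64(83.5), np.float64(91.8)) ang 93.1 px [287. 184.]
t 36.0 p [0.6319 0.2648 0.2008] phi 3.6 j7 -0.2 w 0.999
 1 x dx -0.0002 dy -0.0002 dz 0.0008 wz 0.0000 g 0.085   -> [0.632 0.265 0.2  ]
 1 x dx 0.0000 dy 0.0000 dz -0.0000 wz 0.0044 g 0.085   -> [0.632 0.265 0.2  ]
 5 x dx 0.0000 dy 0.0000 dz 0.0400 wz 0.0000 g 0.085   -> [0.632 0.265 0.   ]
t 36.0 p [0.6319 0.2648 0.2008] phi 3.6 j7 -0.2 w 0.999
 2 x dx 0.0000 dy 0.0000 dz 0.0354 wz 0.0000 g 0.05   -> [0.632 0.265 0.13 ]
 5 x dx -0.0371 dy -0.0176 dz -0.0000 wz 0.0000 g 0.05   -> [0.556 0.074 0.13 ]
 1 x dx 0.0000 dy 0.0000 dz -0.0000 wz -0.1300 g 0.05   -> [0.556 0.074 0.13 ]
```

>>> {"method": "drive_tool", "body": {
  "increments": [
    {"dx": 0,"dy": 0,"dz": 0.045,"wx": 0,"wy": 0,"wz": 0.008,"gripper": 0.085},
    {"dx": 0,"dy": 0,"dz": 0.045,"wx": 0,"wy": 0,"wz": 0,"gripper": 0.085},
    {"dx": 0,"dy": 0,"dz": 0.045,"wx": 0,"wy": 0,"wz": 0,"gripper": 0.085},
    {"dx": 0,"dy": 0,"dz": 0.035,"wx": 0,"wy": 0,"wz": 0,"gripper": 0.085},
    {"dx": 0,"dy": 0,"dz": 0.02,"wx": 0,"wy": 0,"wz": 0,"gripper": 0.085},
    {"dx": 0,"dy": 0,"dz": 0.01,"wx": 0,"wy": 0,"wz": 0,"gripper": 0.085},
    {"dx": 0,"dy": 0,"dz": 0,"wx": 0,"wy": 0,"wz": 0,"gripper": 0.085}
  ]
}}

```text
t: 36.7
position: [0.6316, 0.2644, 0.0004]
orientation: [[-0.051, 0.999, -0.002], [0.999, 0.051, -0.001], [-0.001, -0.002, -1.0]]
wrist_force: [0.4, 1.0, -0.0]
width: 0.998
grasp_force: 0.0
```

>>> {"method": "drive_tool", "body": {
  "increments": [
    {"dx": 0,"dy": 0,"dz": 0,"wx": 0,"wy": 0,"wz": 0,"gripper": 0.05},
    {"dx": 0,"dy": 0,"dz": 0,"wx": 0,"wy": 0,"wz": 0,"gripper": 0.05},
    {"dx": 0,"dy": 0,"dz": 0,"wx": 0,"wy": 0,"wz": 0,"gripper": 0.05},
    {"dx": 0,"dy": 0,"dz": 0,"wx": 0,"wy": 0,"wz": 0,"gripper": 0.05}
  ]
}}

```text
t: 37.1
position: [0.6332, 0.2652, 0.0032]
orientation: [[-0.05, 0.999, 0.002], [0.999, 0.05, 0.001], [0.001, 0.002, -1.0]]
wrist_force: [-1.6, -1.5, 7.9]
width: 0.758
grasp_force: 67.5
```

>>> {"method": "drive_tool", "body": {
  "increments": [
    {"dx": 0,"dy": 0,"dz": -0.02,"wx": 0,"wy": 0,"wz": 0,"gripper": 0.05},
    {"dx": 0,"dy": 0,"dz": -0.04,"wx": 0,"wy": 0,"wz": 0,"gripper": 0.05},
    {"dx": 0,"dy": 0,"dz": -0.04,"wx": 0,"wy": 0,"wz": 0,"gripper": 0.05},
    {"dx": 0,"dy": 0,"dz": -0.02,"wx": 0,"wy": 0,"wz": 0,"gripper": 0.05},
    {"dx": -0.0373,"dy": -0.0171,"dz": 0,"wx": 0,"wy": 0,"wz": 0,"gripper": 0.05},
    {"dx": -0.0373,"dy": -0.0171,"dz": 0,"wx": 0,"wy": 0,"wz": 0,"gripper": 0.05},
    {"dx": -0.0373,"dy": -0.0171,"dz": 0,"wx": 0,"wy": 0,"wz": 0,"gripper": 0.05},
    {"dx": -0.0373,"dy": -0.0171,"dz": 0,"wx": 0,"wy": 0,"wz": 0,"gripper": 0.05},
    {"dx": -0.0373,"dy": -0.0171,"dz": 0,"wx": 0,"wy": 0,"wz": 0,"gripper": 0.05},
    {"dx": 0,"dy": 0,"dz": 0,"wx": 0,"wy": 0,"wz": -0.141,"gripper": 0.05}
  ]
}}

```text
t: 38.1
position: [0.5543, 0.0687, 0.1225]
orientation: [[-0.184, 0.983, 0.0], [0.983, 0.184, -0.001], [-0.001, 0.0, -1.0]]
wrist_force: [0.6, 0.5, -2.1]
width: 0.756
grasp_force: 67.6
```

>>> {"method": "drive_tool", "body": {
  "increments": [
    {"dx": 0,"dy": 0,"dz": 0,"wx": 0,"wy": 0,"wz": 0,"gripper": 0.05},
    {"dx": 0,"dy": 0,"dz": 0,"wx": 0,"wy": 0,"wz": 0,"gripper": 0.05},
    {"dx": 0,"dy": 0,"dz": 0,"wx": 0,"wy": 0,"wz": 0,"gripper": 0.05}
  ]
}}

```text
t: 38.4
position: [0.5564, 0.0752, 0.1216]
orientation: [[-0.188, 0.982, 0.0], [0.982, 0.188, 0.0], [0.0, 0.0, -1.0]]
wrist_force: [-0.7, 0.0, -3.1]
width: 0.757
grasp_force: 67.6
```

Run:
```python
from rec import *
b=BAY['l']; print(manip.get_obs()['width'],manip.get_obs()['grasp_force'])
im,p=shot('wrist','w11'); z=manip.get_obs()['position'][2]
show(boxes(im,p,(z-.003+.046,)))
plan([(*b,None,None,.05),(None,None,None,11,.05),(None,None,.0592,None,.05)])
```

```text
0.7570836897055285 67.5852245092392Traceback (most recent call last):
  File "<stdin>", line 4, in <module>
  File "rec.py", line 20, in boxes
    X=ray(p,B[:,:2],z)[:,:2]*1000
            ~^^^^^^
IndexError: too many indices for array: array is 1-dimensional, but 2 were indexed
```

>>> {"method": "drive_tool", "body": {
  "increments": [
    {"dx": -0.001,"dy": -0.0009,"dz": 0.03,"wx": 0,"wy": 0,"wz": -0.003,"gripper": 0.05},
    {"dx": 0,"dy": 0,"dz": 0.018,"wx": 0,"wy": 0,"wz": 0,"gripper": 0.05},
    {"dx": 0,"dy": 0,"dz": 0.005,"wx": 0,"wy": 0,"wz": 0,"gripper": 0.05},
    {"dx": 0,"dy": 0,"dz": 0.004,"wx": 0,"wy": 0,"wz": 0,"gripper": 0.05},
    {"dx": 0,"dy": 0,"dz": 0.003,"wx": 0,"wy": 0,"wz": 0,"gripper": 0.05},
    {"dx": 0,"dy": 0,"dz": 0.002,"wx": 0,"wy": 0,"wz": 0,"gripper": 0.05},
    {"dx": 0,"dy": 0,"dz": 0,"wx": 0,"wy": 0,"wz": 0,"gripper": 0.05},
    {"dx": 0,"dy": 0,"dz": 0,"wx": 0,"wy": 0,"wz": 0,"gripper": 0.05}
  ]
}}

```text
t: 39.25
position: [0.5556, 0.0732, 0.0598]
orientation: [[-0.192, 0.981, 0.001], [0.981, 0.192, 0.0], [0.0, 0.001, -1.0]]
wrist_force: [-0.4, -0.3, -1.9]
width: 0.753
grasp_force: 67.5
```

>>> {"method": "drive_tool", "body": {
  "increments": [
    {"dx": 0,"dy": 0,"dz": 0.001,"wx": 0,"wy": 0,"wz": 0,"gripper": 0.085},
    {"dx": 0,"dy": 0,"dz": 0,"wx": 0,"wy": 0,"wz": 0,"gripper": 0.085},
    {"dx": 0,"dy": 0,"dz": 0,"wx": 0,"wy": 0,"wz": 0,"gripper": 0.085},
    {"dx": 0,"dy": 0,"dz": -0.03,"wx": 0,"wy": 0,"wz": 0,"gripper": 0.085},
    {"dx": 0,"dy": 0,"dz": -0.045,"wx": 0,"wy": 0,"wz": 0,"gripper": 0.085},
    {"dx": 0,"dy": 0,"dz": -0.045,"wx": 0,"wy": 0,"wz": 0,"gripper": 0.085},
    {"dx": 0,"dy": 0,"dz": -0.045,"wx": 0,"wy": 0,"wz": 0,"gripper": 0.085},
    {"dx": 0,"dy": 0,"dz": -0.03,"wx": 0,"wy": 0,"wz": 0,"gripper": 0.085},
    {"dx": 0,"dy": 0,"dz": 0,"wx": 0,"wy": 0,"wz": 0,"gripper": 0.085},
    {"dx": 0,"dy": 0,"dz": 0,"wx": 0,"wy": 0,"wz": 0,"gripper": 0.085}
  ]
}}

```text
t: 40.25
position: [0.5554, 0.0733, 0.2537]
orientation: [[-0.193, 0.981, 0.001], [0.981, 0.193, 0.001], [0.001, 0.001, -1.0]]
wrist_force: [-0.9, 0.4, -0.8]
width: 0.995
grasp_force: 0.0
```

Run:
```python
from rec import *
im,p=shot('wrist','w12'); show(boxes(im,p,(.102,.061)))
im,p=shot('top','t3'); show(boxes(im,p,(.046,.064)))
plan([(.55,-.30,.26,None,.085)])
```

```text
top 0.102 c [554.8  73. ] s/l/d (np.float64(38.2), np.float64(84.2), np.float64(92.5)) ang 101.3 px [286. 185.]
top 0.061 c [581.4 -57.2] s/l/d (np.float64(38.1), np.float64(83.6), np.float64(91.9)) ang 101.1 px [287. 287.]Traceback (most recent call last):
  File "<stdin>", line 3, in <module>
  File "rec.py", line 20, in boxes
    X=ray(p,B[:,:2],z)[:,:2]*1000
            ~^^^^^^
IndexError: too many indices for array: array is 1-dimensional, but 2 were indexed
```

The box is seated: top at 102 mm, recess spacing 84.2/38.2, 1.4 mm from the bay centre. Going to the right-hand cluster.

>>> {"method": "drive_tool", "body": {
  "increments": [
    {"dx": -0.0449,"dy": -0.0114,"dz": -0.0046,"wx": 0,"wy": 0,"wz": 0,"gripper": 0.085},
    {"dx": -0.0449,"dy": -0.0114,"dz": -0.0046,"wx": 0,"wy": 0,"wz": 0,"gripper": 0.085},
    {"dx": -0.0449,"dy": -0.0114,"dz": -0.0046,"wx": 0,"wy": 0,"wz": 0,"gripper": 0.085},
    {"dx": -0.0449,"dy": -0.0114,"dz": -0.0046,"wx": 0,"wy": 0,"wz": 0,"gripper": 0.085},
    {"dx": -0.0449,"dy": -0.0114,"dz": -0.0046,"wx": 0,"wy": 0,"wz": 0,"gripper": 0.085},
    {"dx": -0.0449,"dy": -0.0114,"dz": -0.0046,"wx": 0,"wy": 0,"wz": 0,"gripper": 0.085},
    {"dx": -0.0449,"dy": -0.0114,"dz": -0.0046,"wx": 0,"wy": 0,"wz": 0,"gripper": 0.085},
    {"dx": -0.0449,"dy": -0.0114,"dz": -0.0046,"wx": 0,"wy": 0,"wz": 0,"gripper": 0.085},
    {"dx": -0.0449,"dy": -0.0114,"dz": -0.0046,"wx": 0,"wy": 0,"wz": 0,"gripper": 0.085},
    {"dx": -0.0449,"dy": -0.0114,"dz": -0.0046,"wx": 0,"wy": 0,"wz": 0,"gripper": 0.085}
  ]
}}

```text
t: 41.35
position: [0.5292, -0.391, 0.298]
orientation: [[-0.193, 0.981, -0.002], [0.981, 0.193, 0.001], [0.001, -0.002, -1.0]]
wrist_force: [1.5, 1.4, 0.9]
width: 1.001
grasp_force: 0.0
```

>>> {"method": "drive_tool", "body": {
  "increments": [
    {"dx": 0,"dy": 0,"dz": 0,"wx": 0,"wy": 0,"wz": 0,"gripper": 0.085},
    {"dx": 0,"dy": 0,"dz": 0,"wx": 0,"wy": 0,"wz": 0,"gripper": 0.085},
    {"dx": 0,"dy": 0,"dz": 0,"wx": 0,"wy": 0,"wz": 0,"gripper": 0.085}
  ]
}}

```text
t: 41.65
position: [0.5299, -0.3884, 0.2982]
orientation: [[-0.193, 0.981, -0.002], [0.981, 0.193, 0.001], [0.001, -0.001, -1.0]]
wrist_force: [-0.4, 0.2, 0.0]
width: 0.991
grasp_force: 0.0
```

Run:
```python
from rec import *
o=manip.get_obs();print(o['t'],o['position'],o['joint_pos'])
im,p=shot('wrist','w13'); show(boxes(im,p,(.046,.064)))
```

```text
41.65 [ 0.5299 -0.3884  0.2982] [-0.0121  0.4124  0.7628  1.5729 -0.2932  1.2767  0.9892]
top 0.046 c [ 567.8 -409.1] s/l/d (np.float64(39.8), np.float64(87.8), np.float64(96.4)) ang 72.8 px [314. 188.]
top 0.046 c [ 423.6 -400.5] s/l/d (np.float64(38.1), np.float64(84.0), np.float64(92.2)) ang 86.0 px [199. 159.]
top 0.046 c [ 473.3 -280.4] s/l/d (np.float64(39.0), np.float64(84.9), np.float64(93.4)) ang 97.5 px [256.  62.]
top 0.064 c [ 565.5 -404.9] s/l/d (np.float64(38.1), np.float64(84.0), np.float64(92.3)) ang 72.8 px [314. 188.]
top 0.064 c [ 427.6 -396.6] s/l/d (np.float64(36.4), np.float64(80.4), np.float64(88.2)) ang 86.0 px [199. 159.]
top 0.064 c [ 475.1 -281.7] s/l/d (np.float64(37.3), np.float64(81.2), np.float64(89.4)) ang 97.5 px [256.  62.]
```

View pics/w13.png

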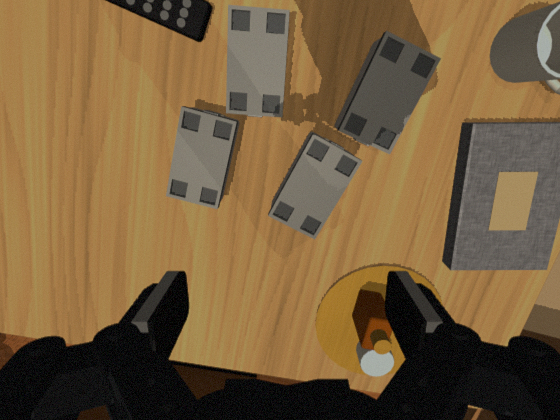

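B2 (px 314,188) is tall; B3 (199,159) and B4 (256,62) are low. B5 (390,90) lies in shade and will be measured from above. Taking B2 first.

>>> {"method": "drive_tool", "body": {
  "increments": [
    {"dx": -0.0115,"dy": 0.0158,"dz": 0.033,"wx": 0,"wy": 0,"wz": 0,"gripper": 0.085},
    {"dx": -0.0116,"dy": 0.0159,"dz": 0.033,"wx": 0,"wy": 0,"wz": 0,"gripper": 0.085},
    {"dx": 0,"dy": 0,"dz": 0.012,"wx": 0,"wy": 0,"wz": 0.1235,"gripper": 0.085},
    {"dx": 0,"dy": 0,"dz": 0.01,"wx": 0,"wy": 0,"wz": 0.1235,"gripper": 0.085},
    {"dx": 0,"dy": 0,"dz": 0,"wx": 0,"wy": 0,"wz": 0.1235,"gripper": 0.085},
    {"dx": 0,"dy": 0,"dz": 0,"wx": 0,"wy": 0,"wz": 0.1235,"gripper": 0.085},
    {"dx": 0,"dy": 0,"dz": 0,"wx": 0,"wy": 0,"wz": 0,"gripper": 0.085},
    {"dx": 0,"dy": 0,"dz": 0,"wx": 0,"wy": 0,"wz": 0,"gripper": 0.085},
    {"dx": 0,"dy": 0,"dz": 0,"wx": 0,"wy": 0,"wz": 0,"gripper": 0.085}
  ]
}}

```text
t: 42.6
position: [0.5657, -0.4054, 0.2115]
orientation: [[0.292, 0.956, 0.0], [0.956, -0.292, 0.0], [0.0, 0.0, -1.0]]
wrist_force: [0.3, 0.1, -0.2]
width: 0.994
grasp_force: 0.0
```

```bash
cat > look.py <<'E'
from rec import *
def look(name,tops,zg,far=None):
    """measure the box nearest the TCP, print the correction and the descent"""
    im,p=shot('wrist',name); r=boxes(im,p,tops); show(r)
    o=manip.get_obs()['position']
    r=[x for x in r if np.hypot(*(x[1]/1000-o[:2]))<.035]
    if r:
        b=min(r,key=lambda x:abs(x[3]-84)); print('use',b[0])
        plan([(*(b[1]/1000),None,None,.085),(None,None,None,b[5]-90,.085),(None,None,zg(b[0]),None,.085)])
E
python3 -c "
from look import *
look('w14',(.046,.064),lambda t:t-.046)"
```

```text
top 0.046 c [ 423.7 -400.4] s/l/d (np.float64(38.0), np.float64(84.0), np.float64(92.2)) ang 85.9 px [151. 217.]
top 0.046 c [ 563.8 -408.9] s/l/d (np.float64(40.8), np.float64(89.0), np.float64(97.9)) ang 73.2 px [286. 185.]
top 0.046 c [ 472.9 -280.1] s/l/d (np.float64(37.9), np.float64(84.1), np.float64(92.3)) ang 96.8 px [147.  81.]
top 0.064 c [ 432.7 -396.5] s/l/d (np.float64(35.9), np.float64(79.4), np.float64(87.1)) ang 85.9 px [151. 217.]
top 0.064 c [ 565.1 -404.6] s/l/d (np.float64(38.6), np.float64(84.1), np.float64(92.5)) ang 73.2 px [286. 185.]
top 0.064 c [ 479.2 -282.9] s/l/d (np.float64(35.8), np.float64(79.5), np.float64(87.2)) ang 96.8 px [147.  81.]
use 0.064
t 42.65 p [ 0.5656 -0.4056  0.2116] phi -17.0 j7 0.61 w 0.996
 1 x dx 0.0008 dy -0.0008 dz -0.0000 wz 0.0000 g 0.085   -> [ 0.565 -0.405  0.212]
 1 x dx 0.0000 dy 0.0000 dz -0.0000 wz -0.0042 g 0.085   -> [ 0.565 -0.405  0.212]
 5 x dx 0.0000 dy 0.0000 dz 0.0387 wz 0.0000 g 0.085   -> [ 0.565 -0.405  0.018]
```

>>> {"method": "drive_tool", "body": {
  "increments": [
    {"dx": 0.0008,"dy": -0.0006,"dz": 0.045,"wx": 0,"wy": 0,"wz": -0.004,"gripper": 0.085},
    {"dx": 0,"dy": 0,"dz": 0.045,"wx": 0,"wy": 0,"wz": 0,"gripper": 0.085},
    {"dx": 0,"dy": 0,"dz": 0.045,"wx": 0,"wy": 0,"wz": 0,"gripper": 0.085},
    {"dx": 0,"dy": 0,"dz": 0.033,"wx": 0,"wy": 0,"wz": 0,"gripper": 0.085},
    {"dx": 0,"dy": 0,"dz": 0.018,"wx": 0,"wy": 0,"wz": 0,"gripper": 0.085},
    {"dx": 0,"dy": 0,"dz": 0.008,"wx": 0,"wy": 0,"wz": 0,"gripper": 0.085},
    {"dx": 0,"dy": 0,"dz": 0,"wx": 0,"wy": 0,"wz": 0,"gripper": 0.085}
  ]
}}

```text
t: 43.35
position: [0.5651, -0.4053, 0.0176]
orientation: [[0.292, 0.957, -0.0], [0.957, -0.292, -0.0], [-0.0, -0.0, -1.0]]
wrist_force: [-0.5, 0.4, -0.1]
width: 0.999
grasp_force: 0.0
```

>>> {"method": "drive_tool", "body": {
  "increments": [
    {"dx": 0,"dy": 0,"dz": 0,"wx": 0,"wy": 0,"wz": 0,"gripper": 0.05},
    {"dx": 0,"dy": 0,"dz": 0,"wx": 0,"wy": 0,"wz": 0,"gripper": 0.05},
    {"dx": 0,"dy": 0,"dz": 0,"wx": 0,"wy": 0,"wz": 0,"gripper": 0.05},
    {"dx": 0,"dy": 0,"dz": 0,"wx": 0,"wy": 0,"wz": 0,"gripper": 0.05}
  ]
}}

```text
t: 43.75
position: [0.5659, -0.4057, 0.0196]
orientation: [[0.292, 0.956, 0.002], [0.956, -0.292, -0.001], [-0.0, 0.003, -1.0]]
wrist_force: [-1.3, 0.2, 7.0]
width: 0.754
grasp_force: 66.0
```

Run:
```python
from rec import *
plan([(None,None,.16,None,.05),(*BAY['r'],.16,None,.05),(None,None,.16,11,.05)])
```

```text
t 43.75 p [ 0.5659 -0.4057  0.0196] phi -17.0 j7 0.73 w 0.754
 4 x dx 0.0000 dy 0.0000 dz -0.0351 wz 0.0000 g 0.05   -> [ 0.566 -0.406  0.16 ]
 8 x dx 0.0422 dy -0.0109 dz -0.0000 wz 0.0000 g 0.05   -> [ 0.581 -0.057  0.16 ]
 4 x dx 0.0000 dy 0.0000 dz -0.0000 wz -0.1221 g 0.05   -> [ 0.581 -0.057  0.16 ]
```

>>> {"method": "drive_tool", "body": {
  "increments": [
    {"dx": 0,"dy": 0,"dz": -0.025,"wx": 0,"wy": 0,"wz": 0,"gripper": 0.05},
    {"dx": 0,"dy": 0,"dz": -0.045,"wx": 0,"wy": 0,"wz": 0,"gripper": 0.05},
    {"dx": 0,"dy": 0,"dz": -0.045,"wx": 0,"wy": 0,"wz": 0,"gripper": 0.05},
    {"dx": 0,"dy": 0,"dz": -0.027,"wx": 0,"wy": 0,"wz": 0,"gripper": 0.05},
    {"dx": 0.0422,"dy": -0.0109,"dz": 0,"wx": 0,"wy": 0,"wz": 0,"gripper": 0.05},
    {"dx": 0.0422,"dy": -0.0109,"dz": 0,"wx": 0,"wy": 0,"wz": 0,"gripper": 0.05},
    {"dx": 0.0422,"dy": -0.0109,"dz": 0,"wx": 0,"wy": 0,"wz": 0,"gripper": 0.05},
    {"dx": 0.0422,"dy": -0.0109,"dz": 0,"wx": 0,"wy": 0,"wz": 0,"gripper": 0.05},
    {"dx": 0.0422,"dy": -0.0109,"dz": 0,"wx": 0,"wy": 0,"wz": 0,"gripper": 0.05},
    {"dx": 0.0422,"dy": -0.0109,"dz": 0,"wx": 0,"wy": 0,"wz": 0,"gripper": 0.05}
  ]
}}

```text
t: 44.75
position: [0.5765, -0.142, 0.1605]
orientation: [[0.292, 0.956, 0.002], [0.956, -0.292, 0.001], [0.001, 0.001, -1.0]]
wrist_force: [1.1, -0.0, -3.2]
width: 0.757
grasp_force: 69.3
```

>>> {"method": "drive_tool", "body": {
  "increments": [
    {"dx": 0.0422,"dy": -0.0109,"dz": 0,"wx": 0,"wy": 0,"wz": 0,"gripper": 0.05},
    {"dx": 0.0422,"dy": -0.0109,"dz": 0,"wx": 0,"wy": 0,"wz": 0,"gripper": 0.05},
    {"dx": 0,"dy": 0,"dz": 0,"wx": 0,"wy": 0,"wz": -0.122,"gripper": 0.05},
    {"dx": 0,"dy": 0,"dz": 0,"wx": 0,"wy": 0,"wz": -0.122,"gripper": 0.05},
    {"dx": 0,"dy": 0,"dz": 0,"wx": 0,"wy": 0,"wz": -0.122,"gripper": 0.05},
    {"dx": 0,"dy": 0,"dz": 0,"wx": 0,"wy": 0,"wz": -0.122,"gripper": 0.05},
    {"dx": 0,"dy": 0,"dz": 0,"wx": 0,"wy": 0,"wz": 0,"gripper": 0.05},
    {"dx": 0,"dy": 0,"dz": 0,"wx": 0,"wy": 0,"wz": 0,"gripper": 0.05},
    {"dx": 0,"dy": 0,"dz": 0,"wx": 0,"wy": 0,"wz": 0,"gripper": 0.05}
  ]
}}

```text
t: 45.65
position: [0.5804, -0.0567, 0.1598]
orientation: [[-0.187, 0.982, 0.0], [0.982, 0.187, 0.0], [0.0, 0.0, -1.0]]
wrist_force: [-0.3, -0.1, -3.4]
width: 0.754
grasp_force: 69.2
```

```bash
cat > place.py <<'E'
from rec import *
def place(c,ang,z):
    o=manip.get_obs();print('w',o['width'],'F',o['grasp_force'],'wf',o['wrist_force'],'tilt',o['orientation'][:,2])
    plan([(*c,None,None,.05),(None,None,None,ang,.05),(None,None,z,None,.05)])
E
python3 -c "
from place import *
place(BAY['r'],11,.0196+.056)"
```

```text
w 0.7535643550499564 F 69.15929764509201 wf [-0.2815 -0.0999 -3.4215] tilt [ 0.0005  0.0001 -1.    ]
t 45.65 p [ 0.5804 -0.0567  0.1598] phi 10.8 j7 0.5 w 0.754
 1 x dx -0.0009 dy 0.0008 dz -0.0000 wz 0.0000 g 0.05   -> [ 0.581 -0.057  0.16 ]
 1 x dx 0.0000 dy 0.0000 dz -0.0000 wz -0.0034 g 0.05   -> [ 0.581 -0.057  0.16 ]
 2 x dx 0.0000 dy 0.0000 dz 0.0421 wz 0.0000 g 0.05   -> [ 0.581 -0.057  0.076]
```

>>> {"method": "drive_tool", "body": {
  "increments": [
    {"dx": -0.0015,"dy": 0.0008,"dz": 0.04,"wx": 0,"wy": 0,"wz": -0.003,"gripper": 0.05},
    {"dx": 0,"dy": 0,"dz": 0.028,"wx": 0,"wy": 0,"wz": 0,"gripper": 0.05},
    {"dx": 0,"dy": 0,"dz": 0.005,"wx": 0,"wy": 0,"wz": 0,"gripper": 0.05},
    {"dx": 0,"dy": 0,"dz": 0.004,"wx": 0,"wy": 0,"wz": 0,"gripper": 0.05},
    {"dx": 0,"dy": 0,"dz": 0.004,"wx": 0,"wy": 0,"wz": 0,"gripper": 0.05},
    {"dx": 0,"dy": 0,"dz": 0.003,"wx": 0,"wy": 0,"wz": 0,"gripper": 0.05},
    {"dx": 0,"dy": 0,"dz": 0,"wx": 0,"wy": 0,"wz": 0,"gripper": 0.05},
    {"dx": 0,"dy": 0,"dz": 0,"wx": 0,"wy": 0,"wz": 0,"gripper": 0.05}
  ]
}}

```text
t: 46.45
position: [0.5816, -0.058, 0.0759]
orientation: [[-0.193, 0.981, 0.001], [0.981, 0.193, 0.0], [0.0, 0.001, -1.0]]
wrist_force: [-0.3, -0.7, -3.5]
width: 0.757
grasp_force: 69.0
```

>>> {"method": "drive_tool", "body": {
  "increments": [
    {"dx": 0,"dy": 0,"dz": 0.001,"wx": 0,"wy": 0,"wz": 0,"gripper": 0.085},
    {"dx": 0,"dy": 0,"dz": 0,"wx": 0,"wy": 0,"wz": 0,"gripper": 0.085},
    {"dx": 0,"dy": 0,"dz": 0,"wx": 0,"wy": 0,"wz": 0,"gripper": 0.085},
    {"dx": 0,"dy": 0,"dz": -0.03,"wx": 0,"wy": 0,"wz": 0,"gripper": 0.085},
    {"dx": 0,"dy": 0,"dz": -0.045,"wx": 0,"wy": 0,"wz": 0,"gripper": 0.085},
    {"dx": 0,"dy": 0,"dz": -0.045,"wx": 0,"wy": 0,"wz": 0,"gripper": 0.085},
    {"dx": 0,"dy": 0,"dz": -0.045,"wx": 0,"wy": 0,"wz": 0,"gripper": 0.085},
    {"dx": 0,"dy": 0,"dz": -0.04,"wx": 0,"wy": 0,"wz": 0,"gripper": 0.085},
    {"dx": 0,"dy": 0,"dz": 0,"wx": 0,"wy": 0,"wz": 0,"gripper": 0.085},
    {"dx": 0,"dy": 0,"dz": 0,"wx": 0,"wy": 0,"wz": 0,"gripper": 0.085}
  ]
}}

```text
t: 47.45
position: [0.5817, -0.0579, 0.2803]
orientation: [[-0.194, 0.981, 0.002], [0.981, 0.194, 0.001], [0.0, 0.002, -1.0]]
wrist_force: [-0.0, -0.3, -0.8]
width: 0.998
grasp_force: 0.0
```

Run:
```python
from rec import *
im,p=shot('wrist','w15'); show(boxes(im,p,(.12,.102)))
plan([(.473,-.279,.22,None,.085),(None,None,.22,6.8,.085)])
```

```text
t 47.5 p [ 0.5811 -0.0578  0.2792] phi 11.2 j7 0.41 w 0.997
 6 x dx -0.0327 dy -0.0248 dz 0.0099 wz 0.0000 g 0.085   -> [ 0.473 -0.279  0.22 ]
 1 x dx 0.0000 dy 0.0000 dz -0.0000 wz 0.0762 g 0.085   -> [ 0.473 -0.279  0.22 ]
```

Run:
```python
from rec import *
im,p=shot('wrist'); B=blobs(im,p); print(B.round(1))
print([proj(p,[*BAY[k],z]).round() for k,z in (('r',.12),('l',.102))])
for s in ((-1,-1),(-1,1),(1,1),(1,-1)):
    P=BAY['r']+R2(LY)@[s[0]*.019,s[1]*.042]; q=proj(p,[*P,.12])[0]; u,v=q.astype(int)
    print(q.round(), im[v-3:v+4,u-3:u+4].mean((0,1)).round(), im[v,u-24:u+25:4].mean(1).round().tolist())
```

```text
[[283.8 315.4 170. ]
 [305.5 225.  340.5]
 [267.5 225.  339.5]
 [307.3 139.9 409.5]
 [265.9 140.4 526.5]
 [307.   84.5 419.5]]
[array([[287., 185.]]), array([[288.,  34.]])]
[268. 225.] [75. 74. 69.] [127.0, 120.0, 118.0, 123.0, 68.0, 68.0, 73.0, 72.0, 72.0, 123.0, 123.0, 124.0, 122.0]
[267. 140.] [51. 51. 49.] [46.0, 86.0, 87.0, 86.0, 54.0, 53.0, 51.0, 54.0, 49.0, 87.0, 84.0, 133.0, 84.0]
[308. 140.] [51. 51. 49.] [87.0, 116.0, 88.0, 90.0, 50.0, 54.0, 48.0, 54.0, 52.0, 87.0, 51.0, 53.0, 20.0]
[306. 225.] [73. 72. 68.] [125.0, 125.0, 125.0, 123.0, 69.0, 68.0, 69.0, 73.0, 71.0, 120.0, 119.0, 116.0, 132.0]
```

All four recesses are where a seated box's would be, within about 1 px. Next is B4.

>>> {"method": "drive_tool", "body": {
  "increments": [
    {"dx": -0.0327,"dy": -0.0248,"dz": 0.0099,"wx": 0,"wy": 0,"wz": 0,"gripper": 0.085},
    {"dx": -0.0327,"dy": -0.0248,"dz": 0.0099,"wx": 0,"wy": 0,"wz": 0,"gripper": 0.085},
    {"dx": -0.0327,"dy": -0.0248,"dz": 0.0099,"wx": 0,"wy": 0,"wz": 0,"gripper": 0.085},
    {"dx": -0.0327,"dy": -0.0248,"dz": 0.0099,"wx": 0,"wy": 0,"wz": 0,"gripper": 0.085},
    {"dx": -0.0327,"dy": -0.0248,"dz": 0.0099,"wx": 0,"wy": 0,"wz": 0,"gripper": 0.085},
    {"dx": -0.0327,"dy": -0.0248,"dz": 0.0099,"wx": 0,"wy": 0,"wz": 0,"gripper": 0.085},
    {"dx": 0,"dy": 0,"dz": 0,"wx": 0,"wy": 0,"wz": 0.0762,"gripper": 0.085},
    {"dx": 0,"dy": 0,"dz": 0,"wx": 0,"wy": 0,"wz": 0,"gripper": 0.085},
    {"dx": 0,"dy": 0,"dz": 0,"wx": 0,"wy": 0,"wz": 0,"gripper": 0.085},
    {"dx": 0,"dy": 0,"dz": 0,"wx": 0,"wy": 0,"wz": 0,"gripper": 0.085}
  ]
}}

```text
t: 48.55
position: [0.4738, -0.2783, 0.2197]
orientation: [[-0.121, 0.993, -0.001], [0.993, 0.121, 0.0], [0.0, -0.0, -1.0]]
wrist_force: [0.6, -0.1, -0.3]
width: 0.993
grasp_force: 0.0
```

```bash
python3 -c "
from look import *
look('w16',(.046,.064),lambda t:t-.046)"
```

```text
top 0.046 c [ 423.7 -400.3] s/l/d (np.float64(38.2), np.float64(83.9), np.float64(92.2)) ang 85.9 px [229. 282.]
top 0.046 c [ 631.6 -290.6] s/l/d (np.float64(40.2), np.float64(88.9), np.float64(97.6)) ang 77.2 px [438. 210.]
top 0.046 c [ 473.5 -279.3] s/l/d (np.float64(36.8), np.float64(85.9), np.float64(93.4)) ang 95.7 px [287. 181.]
top 0.064 c [ 425.8 -389.6] s/l/d (np.float64(36.2), np.float64(79.4), np.float64(87.3)) ang 85.9 px [229. 282.]
top 0.064 c [ 622.6 -285.8] s/l/d (np.float64(38.1), np.float64(84.1), np.float64(92.4)) ang 77.2 px [438. 210.]
top 0.064 c [ 473.  -275.1] s/l/d (np.float64(34.8), np.float64(81.3), np.float64(88.4)) ang 95.7 px [287. 181.]
use 0.046
t 48.6 p [ 0.4738 -0.2783  0.2199] phi 7.0 j7 0.81 w 0.993
 1 x dx -0.0009 dy -0.0004 dz -0.0000 wz 0.0000 g 0.085   -> [ 0.474 -0.279  0.22 ]
 1 x dx 0.0000 dy 0.0000 dz -0.0000 wz 0.0220 g 0.085   -> [ 0.474 -0.279  0.22 ]
 5 x dx 0.0000 dy 0.0000 dz 0.0440 wz 0.0000 g 0.085   -> [ 0.474 -0.279  0.   ]
```

>>> {"method": "drive_tool", "body": {
  "increments": [
    {"dx": -0.0014,"dy": -0.0007,"dz": 0.045,"wx": 0,"wy": 0,"wz": 0.006,"gripper": 0.085},
    {"dx": 0,"dy": 0,"dz": 0.045,"wx": 0,"wy": 0,"wz": 0,"gripper": 0.085},
    {"dx": 0,"dy": 0,"dz": 0.045,"wx": 0,"wy": 0,"wz": 0,"gripper": 0.085},
    {"dx": 0,"dy": 0,"dz": 0.045,"wx": 0,"wy": 0,"wz": 0,"gripper": 0.085},
    {"dx": 0,"dy": 0,"dz": 0.03,"wx": 0,"wy": 0,"wz": 0,"gripper": 0.085},
    {"dx": 0,"dy": 0,"dz": 0.01,"wx": 0,"wy": 0,"wz": 0,"gripper": 0.085},
    {"dx": 0,"dy": 0,"dz": 0,"wx": 0,"wy": 0,"wz": 0,"gripper": 0.085}
  ]
}}

```text
t: 49.3
position: [0.4725, -0.2804, -0.0005]
orientation: [[-0.113, 0.994, -0.002], [0.994, 0.113, 0.0], [0.001, -0.002, -1.0]]
wrist_force: [0.1, -0.6, 1.4]
width: 0.998
grasp_force: 0.0
```

>>> {"method": "drive_tool", "body": {
  "increments": [
    {"dx": 0,"dy": 0,"dz": 0,"wx": 0,"wy": 0,"wz": 0,"gripper": 0.05},
    {"dx": 0,"dy": 0,"dz": 0,"wx": 0,"wy": 0,"wz": 0,"gripper": 0.05},
    {"dx": 0,"dy": 0,"dz": 0,"wx": 0,"wy": 0,"wz": 0,"gripper": 0.05},
    {"dx": 0,"dy": 0,"dz": 0,"wx": 0,"wy": 0,"wz": 0,"gripper": 0.05}
  ]
}}

```text
t: 49.7
position: [0.4739, -0.2811, 0.002]
orientation: [[-0.113, 0.994, 0.003], [0.994, 0.113, -0.001], [-0.001, 0.003, -1.0]]
wrist_force: [-1.8, 0.2, 6.5]
width: 0.754
grasp_force: 64.6
```

Run:
```python
from rec import *
plan([(None,None,.2,None,.05),(.5552,.0733,.2,None,.05),(None,None,.2,11.2,.05)])
```

```text
t 49.7 p [ 0.4739 -0.2811  0.002 ] phi 6.5 j7 1.08 w 0.754
 5 x dx 0.0000 dy 0.0000 dz -0.0396 wz 0.0000 g 0.05   -> [ 0.474 -0.281  0.2  ]
 9 x dx 0.0381 dy 0.0134 dz -0.0000 wz 0.0000 g 0.05   -> [0.555 0.073 0.2  ]
 1 x dx 0.0000 dy 0.0000 dz -0.0000 wz -0.0824 g 0.05   -> [0.555 0.073 0.2  ]
```

>>> {"method": "drive_tool", "body": {
  "increments": [
    {"dx": 0,"dy": 0,"dz": -0.03,"wx": 0,"wy": 0,"wz": 0,"gripper": 0.05},
    {"dx": 0,"dy": 0,"dz": -0.045,"wx": 0,"wy": 0,"wz": 0,"gripper": 0.05},
    {"dx": 0,"dy": 0,"dz": -0.045,"wx": 0,"wy": 0,"wz": 0,"gripper": 0.05},
    {"dx": 0,"dy": 0,"dz": -0.045,"wx": 0,"wy": 0,"wz": 0,"gripper": 0.05},
    {"dx": 0.0381,"dy": 0.0134,"dz": 0,"wx": 0,"wy": 0,"wz": 0,"gripper": 0.05},
    {"dx": 0.0381,"dy": 0.0134,"dz": 0,"wx": 0,"wy": 0,"wz": 0,"gripper": 0.05},
    {"dx": 0.0381,"dy": 0.0134,"dz": 0,"wx": 0,"wy": 0,"wz": 0,"gripper": 0.05},
    {"dx": 0.0381,"dy": 0.0134,"dz": 0,"wx": 0,"wy": 0,"wz": 0,"gripper": 0.05},
    {"dx": 0.0381,"dy": 0.0134,"dz": 0,"wx": 0,"wy": 0,"wz": 0,"gripper": 0.05},
    {"dx": 0.0381,"dy": 0.0134,"dz": 0,"wx": 0,"wy": 0,"wz": 0,"gripper": 0.05}
  ]
}}

```text
t: 50.7
position: [0.5274, -0.0427, 0.1665]
orientation: [[-0.112, 0.994, 0.002], [0.994, 0.112, 0.001], [0.001, 0.002, -1.0]]
wrist_force: [0.9, -0.4, -2.0]
width: 0.754
grasp_force: 69.4
```

>>> {"method": "drive_tool", "body": {
  "increments": [
    {"dx": 0.0381,"dy": 0.0134,"dz": 0,"wx": 0,"wy": 0,"wz": 0,"gripper": 0.05},
    {"dx": 0.0381,"dy": 0.0134,"dz": 0,"wx": 0,"wy": 0,"wz": 0,"gripper": 0.05},
    {"dx": 0.0381,"dy": 0.0134,"dz": 0,"wx": 0,"wy": 0,"wz": 0,"gripper": 0.05},
    {"dx": 0,"dy": 0,"dz": 0,"wx": 0,"wy": 0,"wz": -0.082,"gripper": 0.05},
    {"dx": 0,"dy": 0,"dz": 0,"wx": 0,"wy": 0,"wz": 0,"gripper": 0.05},
    {"dx": 0,"dy": 0,"dz": 0,"wx": 0,"wy": 0,"wz": 0,"gripper": 0.05},
    {"dx": 0,"dy": 0,"dz": 0,"wx": 0,"wy": 0,"wz": 0,"gripper": 0.05}
  ]
}}

```text
t: 51.4
position: [0.5541, 0.0725, 0.1656]
orientation: [[-0.19, 0.982, 0.001], [0.982, 0.19, 0.001], [0.0, 0.001, -1.0]]
wrist_force: [-0.4, 0.1, -1.8]
width: 0.755
grasp_force: 69.3
```

```bash
python3 -c "
from place import *
place((.5552,.0733),11.2,.002+.097)"
```

```text
w 0.7554263021563488 F 69.34617072343826 wf [-0.3566  0.1242 -1.795 ] tilt [ 0.0006  0.0005 -1.    ]
t 51.4 p [0.5541 0.0725 0.1656] phi 10.9 j7 0.27 w 0.755
 1 x dx 0.0006 dy 0.0012 dz -0.0000 wz 0.0000 g 0.05   -> [0.555 0.073 0.166]
 1 x dx 0.0000 dy 0.0000 dz -0.0000 wz -0.0044 g 0.05   -> [0.555 0.073 0.166]
 2 x dx 0.0000 dy 0.0000 dz 0.0333 wz 0.0000 g 0.05   -> [0.555 0.073 0.099]
```

>>> {"method": "drive_tool", "body": {
  "increments": [
    {"dx": -0.0006,"dy": 0.001,"dz": 0.03,"wx": 0,"wy": 0,"wz": -0.004,"gripper": 0.05},
    {"dx": 0,"dy": 0,"dz": 0.02,"wx": 0,"wy": 0,"wz": 0,"gripper": 0.05},
    {"dx": 0,"dy": 0,"dz": 0.005,"wx": 0,"wy": 0,"wz": 0,"gripper": 0.05},
    {"dx": 0,"dy": 0,"dz": 0.004,"wx": 0,"wy": 0,"wz": 0,"gripper": 0.05},
    {"dx": 0,"dy": 0,"dz": 0.004,"wx": 0,"wy": 0,"wz": 0,"gripper": 0.05},
    {"dx": 0,"dy": 0,"dz": 0.003,"wx": 0,"wy": 0,"wz": 0,"gripper": 0.05},
    {"dx": 0,"dy": 0,"dz": 0,"wx": 0,"wy": 0,"wz": 0,"gripper": 0.05},
    {"dx": 0,"dy": 0,"dz": 0,"wx": 0,"wy": 0,"wz": 0,"gripper": 0.05}
  ]
}}

```text
t: 52.2
position: [0.5554, 0.0731, 0.0993]
orientation: [[-0.197, 0.98, 0.0], [0.98, 0.197, 0.0], [0.0, 0.0, -1.0]]
wrist_force: [-0.2, -0.6, -1.0]
width: 0.757
grasp_force: 69.5
```

>>> {"method": "drive_tool", "body": {
  "increments": [
    {"dx": 0,"dy": 0,"dz": 0.001,"wx": 0,"wy": 0,"wz": 0,"gripper": 0.085},
    {"dx": 0,"dy": 0,"dz": 0,"wx": 0,"wy": 0,"wz": 0,"gripper": 0.085},
    {"dx": 0,"dy": 0,"dz": 0,"wx": 0,"wy": 0,"wz": 0,"gripper": 0.085},
    {"dx": 0,"dy": 0,"dz": -0.03,"wx": 0,"wy": 0,"wz": 0,"gripper": 0.085},
    {"dx": 0,"dy": 0,"dz": -0.045,"wx": 0,"wy": 0,"wz": 0,"gripper": 0.085},
    {"dx": 0,"dy": 0,"dz": -0.045,"wx": 0,"wy": 0,"wz": 0,"gripper": 0.085},
    {"dx": 0,"dy": 0,"dz": -0.045,"wx": 0,"wy": 0,"wz": 0,"gripper": 0.085},
    {"dx": 0,"dy": 0,"dz": -0.035,"wx": 0,"wy": 0,"wz": 0,"gripper": 0.085},
    {"dx": 0,"dy": 0,"dz": 0,"wx": 0,"wy": 0,"wz": 0,"gripper": 0.085},
    {"dx": 0,"dy": 0,"dz": 0,"wx": 0,"wy": 0,"wz": 0,"gripper": 0.085}
  ]
}}

```text
t: 53.2
position: [0.5554, 0.0734, 0.2986]
orientation: [[-0.198, 0.98, 0.001], [0.98, 0.198, 0.001], [0.001, 0.001, -1.0]]
wrist_force: [-0.6, 0.1, -0.8]
width: 0.996
grasp_force: 0.0
```

Run:
```python
from rec import *
im,p=shot('wrist','w17'); show(boxes(im,p,(.143,.12)))
plan([(.6226,-.2858,.22,None,.085),(None,None,.22,-12.8,.085)])
```

```text
top 0.12 c [580.4 -55.8] s/l/d (np.float64(38.5), np.float64(81.2), np.float64(89.8)) ang 100.9 px [286. 293.]
t 53.25 p [0.5549 0.0733 0.2976] phi 11.4 j7 0.15 w 0.994
 9 x dx -0.0406 dy -0.0005 dz 0.0086 wz 0.0000 g 0.085   -> [ 0.623 -0.286  0.22 ]
 3 x dx 0.0000 dy 0.0000 dz -0.0000 wz 0.1407 g 0.085   -> [ 0.623 -0.286  0.22 ]
```

```bash
cat >> rec.py <<'E'
def check(im,p,c,ang,z):
    """predicted recess pixels of a box at c (long axis ang deg, top z) against the nearest dark blob"""
    B=blobs(im,p,420); a=np.radians(ang-90)
    for s in ((-1,-1),(-1,1),(1,1),(1,-1)):
        q=proj(p,[*(np.asarray(c)+R2(a)@[s[0]*.019,s[1]*.042]),z])[0]
        d=B[np.argmin(np.linalg.norm(B[:,:2]-q,axis=1))]; u,v=q.astype(int)
        print(q.round(1),'blob off',(d[:2]-q).round(1),'A',d[2], 'row',im[v,u-20:u+21:4].mean(1).round().astype(int).tolist(),'col',im[v-20:v+21:4,u].mean(1).round().astype(int).tolist())
E
python3 - <<'E'
from rec import *
im=np.ascontiguousarray(cv2.imread('pics/w17.png')[:,:,::-1]);p=manip.camera_params('wrist')
check(im,p,(.5552,.0733),101.2,.143)
E
```

```text
[267.9 227.3] blob off [-1.  -0.9] A 319.5 row [70, 71, 119, 70, 73, 71, 70, 66, 118, 117, 119] col [122, 122, 123, 69, 71, 71, 75, 61, 101, 67, 20]
[266.7 141.1] blob off [39.8 -1.2] A 421.5 row [48, 110, 70, 44, 49, 50, 45, 52, 84, 89, 124] col [82, 77, 70, 42, 49, 50, 44, 45, 87, 81, 136]
[308.3 141.3] blob off [-1.8 -1.4] A 421.5 row [83, 85, 54, 46, 50, 43, 47, 53, 87, 46, 72] col [83, 81, 60, 49, 53, 43, 44, 51, 85, 86, 131]
[306.4 227.4] blob off [-0.9 -1.4] A 341.0 row [119, 116, 118, 66, 69, 68, 65, 60, 116, 68, 71] col [118, 119, 119, 70, 69, 68, 63, 67, 91, 71, 20]
```

Seated (all offsets about 1 mm). Next is B5.

>>> {"method": "drive_tool", "body": {
  "increments": [
    {"dx": -0.0406,"dy": -0.0005,"dz": 0.0086,"wx": 0,"wy": 0,"wz": 0,"gripper": 0.085},
    {"dx": -0.0406,"dy": -0.0005,"dz": 0.0086,"wx": 0,"wy": 0,"wz": 0,"gripper": 0.085},
    {"dx": -0.0406,"dy": -0.0005,"dz": 0.0086,"wx": 0,"wy": 0,"wz": 0,"gripper": 0.085},
    {"dx": -0.0406,"dy": -0.0005,"dz": 0.0086,"wx": 0,"wy": 0,"wz": 0,"gripper": 0.085},
    {"dx": -0.0406,"dy": -0.0005,"dz": 0.0086,"wx": 0,"wy": 0,"wz": 0,"gripper": 0.085},
    {"dx": -0.0406,"dy": -0.0005,"dz": 0.0086,"wx": 0,"wy": 0,"wz": 0,"gripper": 0.085},
    {"dx": -0.0406,"dy": -0.0005,"dz": 0.0086,"wx": 0,"wy": 0,"wz": 0,"gripper": 0.085},
    {"dx": -0.0406,"dy": -0.0005,"dz": 0.0086,"wx": 0,"wy": 0,"wz": 0,"gripper": 0.085},
    {"dx": -0.0406,"dy": -0.0005,"dz": 0.0086,"wx": 0,"wy": 0,"wz": 0,"gripper": 0.085},
    {"dx": 0,"dy": 0,"dz": 0,"wx": 0,"wy": 0,"wz": 0.1407,"gripper": 0.085}
  ]
}}

```text
t: 54.25
position: [0.6199, -0.2928, 0.218]
orientation: [[-0.051, 0.999, -0.004], [0.999, 0.051, -0.002], [-0.002, -0.004, -1.0]]
wrist_force: [-0.4, -0.4, -0.7]
width: 0.994
grasp_force: 0.0
```

>>> {"method": "drive_tool", "body": {
  "increments": [
    {"dx": 0,"dy": 0,"dz": 0,"wx": 0,"wy": 0,"wz": 0.1407,"gripper": 0.085},
    {"dx": 0,"dy": 0,"dz": 0,"wx": 0,"wy": 0,"wz": 0.1407,"gripper": 0.085},
    {"dx": 0,"dy": 0,"dz": 0,"wx": 0,"wy": 0,"wz": 0,"gripper": 0.085},
    {"dx": 0,"dy": 0,"dz": 0,"wx": 0,"wy": 0,"wz": 0,"gripper": 0.085},
    {"dx": 0,"dy": 0,"dz": 0,"wx": 0,"wy": 0,"wz": 0,"gripper": 0.085}
  ]
}}

```text
t: 54.75
position: [0.6226, -0.2858, 0.2201]
orientation: [[0.218, 0.976, -0.001], [0.976, -0.218, 0.0], [0.0, -0.001, -1.0]]
wrist_force: [-0.3, -0.6, -0.1]
width: 0.994
grasp_force: 0.0
```

```bash
python3 -c "
from look import *
look('w18',(.046,.064),lambda t:t-.046)"
```

```text
top 0.064 c [ 622.5 -285.3] s/l/d (np.float64(39.4), np.float64(85.0), np.float64(93.7)) ang 77.4 px [287. 183.]
use 0.064
t 54.8 p [ 0.6227 -0.2859  0.2204] phi -12.7 j7 0.54 w 0.998
 1 x dx 0.0006 dy -0.0004 dz -0.0000 wz 0.0000 g 0.085   -> [ 0.622 -0.285  0.22 ]
 1 x dx 0.0000 dy 0.0000 dz -0.0000 wz -0.0010 g 0.085   -> [ 0.622 -0.285  0.22 ]
 5 x dx 0.0000 dy 0.0000 dz 0.0405 wz 0.0000 g 0.085   -> [ 0.622 -0.285  0.018]
```

>>> {"method": "drive_tool", "body": {
  "increments": [
    {"dx": 0.0006,"dy": -0.0003,"dz": 0.045,"wx": 0,"wy": 0,"wz": 0,"gripper": 0.085},
    {"dx": 0,"dy": 0,"dz": 0.045,"wx": 0,"wy": 0,"wz": 0,"gripper": 0.085},
    {"dx": 0,"dy": 0,"dz": 0.045,"wx": 0,"wy": 0,"wz": 0,"gripper": 0.085},
    {"dx": 0,"dy": 0,"dz": 0.036,"wx": 0,"wy": 0,"wz": 0,"gripper": 0.085},
    {"dx": 0,"dy": 0,"dz": 0.022,"wx": 0,"wy": 0,"wz": 0,"gripper": 0.085},
    {"dx": 0,"dy": 0,"dz": 0.009,"wx": 0,"wy": 0,"wz": 0,"gripper": 0.085},
    {"dx": 0,"dy": 0,"dz": 0,"wx": 0,"wy": 0,"wz": 0,"gripper": 0.085}
  ]
}}

```text
t: 55.5
position: [0.6223, -0.2853, 0.018]
orientation: [[0.221, 0.975, -0.001], [0.975, -0.221, 0.0], [0.0, -0.001, -1.0]]
wrist_force: [0.4, 1.0, 0.2]
width: 0.998
grasp_force: 0.0
```

>>> {"method": "drive_tool", "body": {
  "increments": [
    {"dx": 0,"dy": 0,"dz": 0,"wx": 0,"wy": 0,"wz": 0,"gripper": 0.05},
    {"dx": 0,"dy": 0,"dz": 0,"wx": 0,"wy": 0,"wz": 0,"gripper": 0.05},
    {"dx": 0,"dy": 0,"dz": 0,"wx": 0,"wy": 0,"wz": 0,"gripper": 0.05},
    {"dx": 0,"dy": 0,"dz": 0,"wx": 0,"wy": 0,"wz": 0,"gripper": 0.05}
  ]
}}

```text
t: 55.9
position: [0.6235, -0.2858, 0.0206]
orientation: [[0.222, 0.975, 0.002], [0.975, -0.222, -0.001], [-0.0, 0.002, -1.0]]
wrist_force: [-2.3, -0.3, 5.4]
width: 0.757
grasp_force: 66.5
```

Run:
```python
from rec import *
plan([(None,None,.22,None,.05),(.5813,-.0578,.22,None,.05),(None,None,.22,11.1,.05)])
```

```text
t 55.9 p [ 0.6235 -0.2858  0.0206] phi -12.8 j7 0.67 w 0.757
 5 x dx 0.0000 dy 0.0000 dz -0.0399 wz 0.0000 g 0.05   -> [ 0.623 -0.286  0.22 ]
 6 x dx 0.0355 dy -0.0153 dz -0.0000 wz 0.0000 g 0.05   -> [ 0.581 -0.058  0.22 ]
 3 x dx 0.0000 dy 0.0000 dz -0.0000 wz -0.1390 g 0.05   -> [ 0.581 -0.058  0.22 ]
```

>>> {"method": "drive_tool", "body": {
  "increments": [
    {"dx": 0,"dy": 0,"dz": -0.025,"wx": 0,"wy": 0,"wz": 0,"gripper": 0.05},
    {"dx": 0,"dy": 0,"dz": -0.045,"wx": 0,"wy": 0,"wz": 0,"gripper": 0.05},
    {"dx": 0,"dy": 0,"dz": -0.045,"wx": 0,"wy": 0,"wz": 0,"gripper": 0.05},
    {"dx": 0,"dy": 0,"dz": -0.045,"wx": 0,"wy": 0,"wz": 0,"gripper": 0.05},
    {"dx": 0,"dy": 0,"dz": -0.04,"wx": 0,"wy": 0,"wz": 0,"gripper": 0.05},
    {"dx": 0.0355,"dy": -0.0153,"dz": 0,"wx": 0,"wy": 0,"wz": 0,"gripper": 0.05},
    {"dx": 0.0355,"dy": -0.0153,"dz": 0,"wx": 0,"wy": 0,"wz": 0,"gripper": 0.05},
    {"dx": 0.0355,"dy": -0.0153,"dz": 0,"wx": 0,"wy": 0,"wz": 0,"gripper": 0.05},
    {"dx": 0.0355,"dy": -0.0153,"dz": 0,"wx": 0,"wy": 0,"wz": 0,"gripper": 0.05},
    {"dx": 0.0355,"dy": -0.0153,"dz": 0,"wx": 0,"wy": 0,"wz": 0,"gripper": 0.05}
  ]
}}

```text
t: 56.9
position: [0.5871, -0.0939, 0.2196]
orientation: [[0.222, 0.975, 0.001], [0.975, -0.222, 0.001], [0.001, 0.001, -1.0]]
wrist_force: [1.1, 1.3, -2.4]
width: 0.76
grasp_force: 69.0
```

>>> {"method": "drive_tool", "body": {
  "increments": [
    {"dx": 0.0355,"dy": -0.0153,"dz": 0,"wx": 0,"wy": 0,"wz": 0,"gripper": 0.05},
    {"dx": 0,"dy": 0,"dz": 0,"wx": 0,"wy": 0,"wz": -0.139,"gripper": 0.05},
    {"dx": 0,"dy": 0,"dz": 0,"wx": 0,"wy": 0,"wz": -0.139,"gripper": 0.05},
    {"dx": 0,"dy": 0,"dz": 0,"wx": 0,"wy": 0,"wz": -0.139,"gripper": 0.05},
    {"dx": 0,"dy": 0,"dz": 0,"wx": 0,"wy": 0,"wz": 0,"gripper": 0.05},
    {"dx": 0,"dy": 0,"dz": 0,"wx": 0,"wy": 0,"wz": 0,"gripper": 0.05},
    {"dx": 0,"dy": 0,"dz": 0,"wx": 0,"wy": 0,"wz": 0,"gripper": 0.05}
  ]
}}

```text
t: 57.6
position: [0.5804, -0.0575, 0.2189]
orientation: [[-0.188, 0.982, 0.0], [0.982, 0.188, 0.0], [0.0, 0.0, -1.0]]
wrist_force: [0.3, -0.2, -3.7]
width: 0.753
grasp_force: 68.9
```

```bash
python3 -c "
from place import *
place((.5813,-.0578),11.1,.0206+.115)"
```

```text
w 0.7529835896841452 F 68.91903340816498 wf [ 0.3392 -0.2474 -3.7455] tilt [ 0.0003  0.0002 -1.    ]
t 57.6 p [ 0.5804 -0.0575  0.2189] phi 10.9 j7 0.52 w 0.753
 1 x dx -0.0005 dy 0.0008 dz -0.0000 wz 0.0000 g 0.05   -> [ 0.581 -0.058  0.219]
 1 x dx 0.0000 dy 0.0000 dz -0.0000 wz -0.0041 g 0.05   -> [ 0.581 -0.058  0.219]
 2 x dx 0.0000 dy 0.0000 dz 0.0416 wz 0.0000 g 0.05   -> [ 0.581 -0.058  0.136]
```

>>> {"method": "drive_tool", "body": {
  "increments": [
    {"dx": -0.0008,"dy": 0.0008,"dz": 0.04,"wx": 0,"wy": 0,"wz": -0.004,"gripper": 0.05},
    {"dx": 0,"dy": 0,"dz": 0.027,"wx": 0,"wy": 0,"wz": 0,"gripper": 0.05},
    {"dx": 0,"dy": 0,"dz": 0.005,"wx": 0,"wy": 0,"wz": 0,"gripper": 0.05},
    {"dx": 0,"dy": 0,"dz": 0.004,"wx": 0,"wy": 0,"wz": 0,"gripper": 0.05},
    {"dx": 0,"dy": 0,"dz": 0.004,"wx": 0,"wy": 0,"wz": 0,"gripper": 0.05},
    {"dx": 0,"dy": 0,"dz": 0.003,"wx": 0,"wy": 0,"wz": 0,"gripper": 0.05},
    {"dx": 0,"dy": 0,"dz": 0,"wx": 0,"wy": 0,"wz": 0,"gripper": 0.05},
    {"dx": 0,"dy": 0,"dz": 0,"wx": 0,"wy": 0,"wz": 0,"gripper": 0.05}
  ]
}}

```text
t: 58.4
position: [0.5816, -0.0579, 0.1361]
orientation: [[-0.196, 0.981, 0.001], [0.981, 0.196, 0.0], [0.0, 0.001, -1.0]]
wrist_force: [0.2, 0.6, -3.3]
width: 0.755
grasp_force: 68.8
```

>>> {"method": "drive_tool", "body": {
  "increments": [
    {"dx": 0,"dy": 0,"dz": 0.001,"wx": 0,"wy": 0,"wz": 0,"gripper": 0.085},
    {"dx": 0,"dy": 0,"dz": 0,"wx": 0,"wy": 0,"wz": 0,"gripper": 0.085},
    {"dx": 0,"dy": 0,"dz": 0,"wx": 0,"wy": 0,"wz": 0,"gripper": 0.085},
    {"dx": 0,"dy": 0,"dz": -0.03,"wx": 0,"wy": 0,"wz": 0,"gripper": 0.085},
    {"dx": 0,"dy": 0,"dz": -0.045,"wx": 0,"wy": 0,"wz": 0,"gripper": 0.085},
    {"dx": 0,"dy": 0,"dz": -0.045,"wx": 0,"wy": 0,"wz": 0,"gripper": 0.085},
    {"dx": 0,"dy": 0,"dz": -0.045,"wx": 0,"wy": 0,"wz": 0,"gripper": 0.085},
    {"dx": 0,"dy": 0,"dz": -0.035,"wx": 0,"wy": 0,"wz": 0,"gripper": 0.085},
    {"dx": 0,"dy": 0,"dz": 0,"wx": 0,"wy": 0,"wz": 0,"gripper": 0.085},
    {"dx": 0,"dy": 0,"dz": 0,"wx": 0,"wy": 0,"wz": 0,"gripper": 0.085}
  ]
}}

```text
t: 59.4
position: [0.5816, -0.0578, 0.3351]
orientation: [[-0.196, 0.981, 0.001], [0.981, 0.196, 0.001], [0.0, 0.001, -1.0]]
wrist_force: [-0.1, 0.5, -0.6]
width: 0.999
grasp_force: 0.0
```

Run:
```python
from rec import *
im,p=shot('wrist','w19'); check(im,p,(.5813,-.0578),101.1,.179)
plan([(.4237,-.400,.22,None,.085),(None,None,.22,-4.1,.085)])
```

```text
[267.1 226.6] blob off [-0.5  0.3] A 340.5 row [124, 109, 119, 65, 71, 74, 70, 65, 119, 118, 119] col [118, 118, 121, 73, 71, 74, 71, 43, 116, 123, 122]
[265.9 140.8] blob off [40.7  0.2] A 415.5 row [83, 84, 82, 49, 51, 42, 51, 51, 81, 83, 128] col [54, 54, 86, 47, 50, 42, 47, 47, 66, 81, 135]
[307.3 141. ] blob off [-0.7  0. ] A 415.5 row [81, 78, 82, 50, 46, 49, 42, 49, 84, 49, 47] col [54, 61, 84, 49, 54, 49, 48, 53, 67, 82, 128]
[305.4 226.8] blob off [-0.3  0.1] A 341.5 row [116, 115, 118, 65, 70, 68, 68, 67, 117, 124, 124] col [120, 116, 114, 75, 69, 68, 63, 41, 115, 118, 117]
t 59.45 p [ 0.5812 -0.0577  0.3342] phi 11.3 j7 0.44 w 0.992
 9 x dx -0.0339 dy -0.0246 dz 0.0127 wz 0.0000 g 0.085   -> [ 0.424 -0.4    0.22 ]
 2 x dx 0.0000 dy 0.0000 dz -0.0000 wz 0.1346 g 0.085   -> [ 0.424 -0.4    0.22 ]
```

Seated to within 0.5 px. Last box: B3.

>>> {"method": "drive_tool", "body": {
  "increments": [
    {"dx": -0.0339,"dy": -0.0246,"dz": 0.0127,"wx": 0,"wy": 0,"wz": 0,"gripper": 0.085},
    {"dx": -0.0339,"dy": -0.0246,"dz": 0.0127,"wx": 0,"wy": 0,"wz": 0,"gripper": 0.085},
    {"dx": -0.0339,"dy": -0.0246,"dz": 0.0127,"wx": 0,"wy": 0,"wz": 0,"gripper": 0.085},
    {"dx": -0.0339,"dy": -0.0246,"dz": 0.0127,"wx": 0,"wy": 0,"wz": 0,"gripper": 0.085},
    {"dx": -0.0339,"dy": -0.0246,"dz": 0.0127,"wx": 0,"wy": 0,"wz": 0,"gripper": 0.085},
    {"dx": -0.0339,"dy": -0.0246,"dz": 0.0127,"wx": 0,"wy": 0,"wz": 0,"gripper": 0.085},
    {"dx": -0.0339,"dy": -0.0246,"dz": 0.0127,"wx": 0,"wy": 0,"wz": 0,"gripper": 0.085},
    {"dx": -0.0339,"dy": -0.0246,"dz": 0.0127,"wx": 0,"wy": 0,"wz": 0,"gripper": 0.085},
    {"dx": -0.0339,"dy": -0.0246,"dz": 0.0127,"wx": 0,"wy": 0,"wz": 0,"gripper": 0.085}
  ]
}}

```text
t: 60.35
position: [0.4226, -0.4014, 0.2186]
orientation: [[-0.196, 0.981, -0.002], [0.981, 0.196, 0.001], [0.001, -0.001, -1.0]]
wrist_force: [1.1, 0.2, 0.2]
width: 0.999
grasp_force: 0.0
```

>>> {"method": "drive_tool", "body": {
  "increments": [
    {"dx": 0,"dy": 0,"dz": 0,"wx": 0,"wy": 0,"wz": 0.1346,"gripper": 0.085},
    {"dx": 0,"dy": 0,"dz": 0,"wx": 0,"wy": 0,"wz": 0.1346,"gripper": 0.085},
    {"dx": 0,"dy": 0,"dz": 0,"wx": 0,"wy": 0,"wz": 0,"gripper": 0.085},
    {"dx": 0,"dy": 0,"dz": 0,"wx": 0,"wy": 0,"wz": 0,"gripper": 0.085},
    {"dx": 0,"dy": 0,"dz": 0,"wx": 0,"wy": 0,"wz": 0,"gripper": 0.085}
  ]
}}

```text
t: 60.85
position: [0.4242, -0.4, 0.22]
orientation: [[0.068, 0.998, -0.001], [0.998, -0.068, 0.0], [0.0, -0.001, -1.0]]
wrist_force: [-1.2, 0.6, -0.3]
width: 0.993
grasp_force: 0.0
```

```bash
python3 -c "
from look import *
look('w20',(.046,.064),lambda t:t-.046)"
```

Run:
```python
from rec import *
im,p=shot('wrist'); print(blobs(im,p,420).round(0).tolist()); 
hsv=cv2.cvtColor(im,cv2.COLOR_RGB2HSV)
m=(hsv[...,1]<75).astype(np.uint8)*255
m=cv2.morphologyEx(m,cv2.MORPH_OPEN,np.ones((3,3)))
for k in cv2.findContours(m,cv2.RETR_EXTERNAL,cv2.CHAIN_APPROX_NONE)[0]:
    if cv2.contourArea(k)>800: print(cv2.contourArea(k),cv2.boundingRect(k),rect(ray(p,k[:,0],.046)))
check(im,p,(.4237,-.4003),85.9,.046)
```

```text
[[305.0, 221.0, 308.0], [268.0, 221.0, 293.0], [227.0, 26.0, 98.0], [207.0, 23.0, 103.0], [185.0, 20.0, 103.0], [164.0, 17.0, 105.0], [228.0, 13.0, 105.0], [143.0, 13.0, 105.0], [207.0, 10.0, 106.0], [121.0, 10.0, 104.0], [186.0, 7.0, 104.0]]
828.5 (397, 272, 46, 62) (array([ 565.6871, -547.6631]), 92.167724609375, 23.178688049316406, -65.68536186218262)
820.0 (130, 272, 48, 62) (array([ 262.9681, -526.3495]), 92.46783447265625, 24.211347579956055, 57.51642608642578)
7049.0 (253, 121, 68, 113) (array([ 423.8494, -398.6603]), 114.55010986328125, 65.63151550292969, 85.90263366699219)
2099.5 (175, 0, 80, 41) (array([ 370.8069, -247.5343]), 67.10131072998047, 32.1312255859375, -11.555168151855469)
[268.1 220.7] blob off [-0.2  0.1] A 293.0 row [105, 107, 111, 62, 69, 66, 64, 66, 106, 105, 106] col [115, 107, 110, 74, 64, 66, 62, 46, 110, 114, 104]
[267.  138.9] blob off [ 0.9 81.9] A 293.0 row [114, 116, 109, 36, 38, 40, 35, 75, 66, 67, 65] col [74, 70, 68, 36, 41, 40, 36, 61, 107, 110, 112]
[306.3 139.1] blob off [-1.4 81.6] A 307.5 row [64, 65, 66, 70, 68, 44, 42, 40, 73, 116, 114] col [83, 55, 77, 41, 35, 44, 70, 69, 114, 111, 109]
[304.6 220.8] blob off [ 0.2 -0.1] A 307.5 row [105, 106, 109, 65, 61, 62, 62, 63, 112, 113, 103] col [108, 104, 106, 73, 61, 62, 57, 32, 104, 108, 107]
```

View pics/w20.png

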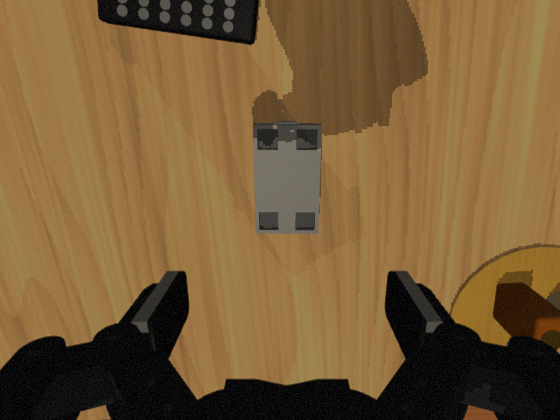

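The box is where it was, at px (287,178); a shadow edge across the upper recesses had hidden them. Grasping it.

>>> {"method": "drive_tool", "body": {
  "increments": [
    {"dx": -0.0003,"dy": -0.0005,"dz": 0.045,"wx": 0,"wy": 0,"wz": 0.003,"gripper": 0.085},
    {"dx": 0,"dy": 0,"dz": 0.045,"wx": 0,"wy": 0,"wz": 0,"gripper": 0.085},
    {"dx": 0,"dy": 0,"dz": 0.045,"wx": 0,"wy": 0,"wz": 0,"gripper": 0.085},
    {"dx": 0,"dy": 0,"dz": 0.045,"wx": 0,"wy": 0,"wz": 0,"gripper": 0.085},
    {"dx": 0,"dy": 0,"dz": 0.03,"wx": 0,"wy": 0,"wz": 0,"gripper": 0.085},
    {"dx": 0,"dy": 0,"dz": 0.01,"wx": 0,"wy": 0,"wz": 0,"gripper": 0.085},
    {"dx": 0,"dy": 0,"dz": 0,"wx": 0,"wy": 0,"wz": 0,"gripper": 0.085}
  ]
}}

```text
t: 61.65
position: [0.4232, -0.4006, -0.0001]
orientation: [[0.074, 0.997, -0.001], [0.997, -0.074, 0.001], [0.001, -0.001, -1.0]]
wrist_force: [0.3, -1.0, 0.7]
width: 0.996
grasp_force: 0.0
```

>>> {"method": "drive_tool", "body": {
  "increments": [
    {"dx": 0,"dy": 0,"dz": 0,"wx": 0,"wy": 0,"wz": 0,"gripper": 0.05},
    {"dx": 0,"dy": 0,"dz": 0,"wx": 0,"wy": 0,"wz": 0,"gripper": 0.05},
    {"dx": 0,"dy": 0,"dz": 0,"wx": 0,"wy": 0,"wz": 0,"gripper": 0.05},
    {"dx": 0,"dy": 0,"dz": 0,"wx": 0,"wy": 0,"wz": 0,"gripper": 0.05}
  ]
}}

```text
t: 62.05
position: [0.4244, -0.4015, 0.0024]
orientation: [[0.074, 0.997, 0.002], [0.997, -0.074, -0.001], [-0.001, 0.002, -1.0]]
wrist_force: [-2.3, 0.6, 7.5]
width: 0.758
grasp_force: 64.6
```

Run:
```python
from rec import *
plan([(None,None,.24,None,.05),(.5545,.0738,.24,None,.05),(None,None,.24,11.2,.05)])
```

```text
t 62.05 p [ 0.4244 -0.4015  0.0024] phi -4.3 j7 1.21 w 0.758
 6 x dx 0.0000 dy 0.0000 dz -0.0396 wz 0.0000 g 0.05   -> [ 0.424 -0.402  0.24 ]
 11 x dx 0.0440 dy 0.0086 dz -0.0000 wz 0.0000 g 0.05   -> [0.554 0.074 0.24 ]
 2 x dx 0.0000 dy 0.0000 dz -0.0000 wz -0.1349 g 0.05   -> [0.554 0.074 0.24 ]
```

>>> {"method": "drive_tool", "body": {
  "increments": [
    {"dx": 0,"dy": 0,"dz": -0.03,"wx": 0,"wy": 0,"wz": 0,"gripper": 0.05},
    {"dx": 0,"dy": 0,"dz": -0.045,"wx": 0,"wy": 0,"wz": 0,"gripper": 0.05},
    {"dx": 0,"dy": 0,"dz": -0.045,"wx": 0,"wy": 0,"wz": 0,"gripper": 0.05},
    {"dx": 0,"dy": 0,"dz": -0.045,"wx": 0,"wy": 0,"wz": 0,"gripper": 0.05},
    {"dx": 0,"dy": 0,"dz": -0.045,"wx": 0,"wy": 0,"wz": 0,"gripper": 0.05},
    {"dx": 0,"dy": 0,"dz": -0.03,"wx": 0,"wy": 0,"wz": 0,"gripper": 0.05},
    {"dx": 0.04,"dy": 0.0078,"dz": 0,"wx": 0,"wy": 0,"wz": 0,"gripper": 0.05},
    {"dx": 0.04,"dy": 0.0078,"dz": 0,"wx": 0,"wy": 0,"wz": 0,"gripper": 0.05},
    {"dx": 0.04,"dy": 0.0079,"dz": 0,"wx": 0,"wy": 0,"wz": 0,"gripper": 0.05},
    {"dx": 0.04,"dy": 0.0079,"dz": 0,"wx": 0,"wy": 0,"wz": 0,"gripper": 0.05}
  ]
}}

```text
t: 63.05
position: [0.4669, -0.2422, 0.2413]
orientation: [[0.075, 0.997, 0.002], [0.997, -0.075, 0.001], [0.001, 0.002, -1.0]]
wrist_force: [1.4, -0.6, -1.6]
width: 0.759
grasp_force: 69.2
```

>>> {"method": "drive_tool", "body": {
  "increments": [
    {"dx": 0.0405,"dy": 0.0079,"dz": 0,"wx": 0,"wy": 0,"wz": 0,"gripper": 0.05},
    {"dx": 0.0405,"dy": 0.0079,"dz": 0,"wx": 0,"wy": 0,"wz": 0,"gripper": 0.05},
    {"dx": 0.0405,"dy": 0.0079,"dz": 0,"wx": 0,"wy": 0,"wz": 0,"gripper": 0.05},
    {"dx": 0.0405,"dy": 0.0079,"dz": 0,"wx": 0,"wy": 0,"wz": 0,"gripper": 0.05},
    {"dx": 0.0405,"dy": 0.0079,"dz": 0,"wx": 0,"wy": 0,"wz": 0,"gripper": 0.05},
    {"dx": 0.0405,"dy": 0.0079,"dz": 0,"wx": 0,"wy": 0,"wz": 0,"gripper": 0.05},
    {"dx": 0.0405,"dy": 0.0079,"dz": 0,"wx": 0,"wy": 0,"wz": 0,"gripper": 0.05},
    {"dx": 0.0405,"dy": 0.0079,"dz": 0,"wx": 0,"wy": 0,"wz": 0,"gripper": 0.05},
    {"dx": 0,"dy": 0,"dz": 0,"wx": 0,"wy": 0,"wz": -0.135,"gripper": 0.05},
    {"dx": 0,"dy": 0,"dz": 0,"wx": 0,"wy": 0,"wz": -0.135,"gripper": 0.05}
  ]
}}

```text
t: 64.05
position: [0.5542, 0.0761, 0.2412]
orientation: [[-0.201, 0.98, 0.001], [0.98, 0.201, -0.0], [-0.0, 0.001, -1.0]]
wrist_force: [-0.2, -1.1, -2.3]
width: 0.76
grasp_force: 69.0
```

>>> {"method": "drive_tool", "body": {
  "increments": [
    {"dx": 0,"dy": 0,"dz": 0,"wx": 0,"wy": 0,"wz": 0,"gripper": 0.05},
    {"dx": 0,"dy": 0,"dz": 0,"wx": 0,"wy": 0,"wz": 0,"gripper": 0.05},
    {"dx": 0,"dy": 0,"dz": 0,"wx": 0,"wy": 0,"wz": 0,"gripper": 0.05}
  ]
}}

```text
t: 64.35
position: [0.5541, 0.0745, 0.2408]
orientation: [[-0.19, 0.982, 0.0], [0.982, 0.19, 0.001], [0.001, 0.001, -1.0]]
wrist_force: [-0.5, -0.1, -0.7]
width: 0.761
grasp_force: 69.0
```

```bash
python3 -c "
from place import *
place((.5545,.0738),11.2,.0024+.138)"
```

```text
w 0.7607125045570533 F 69.02804017066956 wf [-0.4686 -0.0805 -0.7498] tilt [ 0.0004  0.0007 -1.    ]
t 64.35 p [0.5541 0.0745 0.2408] phi 11.0 j7 0.3 w 0.761
 1 x dx -0.0008 dy 0.0003 dz -0.0000 wz 0.0000 g 0.05   -> [0.554 0.074 0.241]
 1 x dx 0.0000 dy 0.0000 dz -0.0000 wz -0.0041 g 0.05   -> [0.554 0.074 0.241]
 3 x dx 0.0000 dy 0.0000 dz 0.0335 wz 0.0000 g 0.05   -> [0.554 0.074 0.14 ]
```

>>> {"method": "drive_tool", "body": {
  "increments": [
    {"dx": -0.0016,"dy": 0.0003,"dz": 0.04,"wx": 0,"wy": 0,"wz": -0.004,"gripper": 0.05},
    {"dx": 0,"dy": 0,"dz": 0.035,"wx": 0,"wy": 0,"wz": 0,"gripper": 0.05},
    {"dx": 0,"dy": 0,"dz": 0.01,"wx": 0,"wy": 0,"wz": 0,"gripper": 0.05},
    {"dx": 0,"dy": 0,"dz": 0.004,"wx": 0,"wy": 0,"wz": 0,"gripper": 0.05},
    {"dx": 0,"dy": 0,"dz": 0.004,"wx": 0,"wy": 0,"wz": 0,"gripper": 0.05},
    {"dx": 0,"dy": 0,"dz": 0.004,"wx": 0,"wy": 0,"wz": 0,"gripper": 0.05},
    {"dx": 0,"dy": 0,"dz": 0.003,"wx": 0,"wy": 0,"wz": 0,"gripper": 0.05},
    {"dx": 0,"dy": 0,"dz": 0,"wx": 0,"wy": 0,"wz": 0,"gripper": 0.05},
    {"dx": 0,"dy": 0,"dz": 0,"wx": 0,"wy": 0,"wz": 0,"gripper": 0.05}
  ]
}}

```text
t: 65.25
position: [0.5548, 0.0734, 0.1406]
orientation: [[-0.198, 0.98, 0.0], [0.98, 0.198, 0.0], [0.0, 0.0, -1.0]]
wrist_force: [0.1, 0.9, -1.5]
width: 0.756
grasp_force: 69.1
```

>>> {"method": "drive_tool", "body": {
  "increments": [
    {"dx": 0,"dy": 0,"dz": 0.001,"wx": 0,"wy": 0,"wz": 0,"gripper": 0.085},
    {"dx": 0,"dy": 0,"dz": 0,"wx": 0,"wy": 0,"wz": 0,"gripper": 0.085},
    {"dx": 0,"dy": 0,"dz": 0,"wx": 0,"wy": 0,"wz": 0,"gripper": 0.085},
    {"dx": 0,"dy": 0,"dz": -0.03,"wx": 0,"wy": 0,"wz": 0,"gripper": 0.085},
    {"dx": 0,"dy": 0,"dz": -0.045,"wx": 0,"wy": 0,"wz": 0,"gripper": 0.085},
    {"dx": 0,"dy": 0,"dz": -0.045,"wx": 0,"wy": 0,"wz": 0,"gripper": 0.085},
    {"dx": 0,"dy": 0,"dz": -0.045,"wx": 0,"wy": 0,"wz": 0,"gripper": 0.085},
    {"dx": 0,"dy": 0,"dz": -0.035,"wx": 0,"wy": 0,"wz": 0,"gripper": 0.085},
    {"dx": 0,"dy": 0,"dz": 0,"wx": 0,"wy": 0,"wz": 0,"gripper": 0.085},
    {"dx": 0,"dy": 0,"dz": 0,"wx": 0,"wy": 0,"wz": 0,"gripper": 0.085}
  ]
}}

```text
t: 66.25
position: [0.5548, 0.0735, 0.3397]
orientation: [[-0.198, 0.98, 0.001], [0.98, 0.198, 0.001], [0.001, 0.001, -1.0]]
wrist_force: [-0.7, 0.3, -0.1]
width: 0.994
grasp_force: 0.0
```

Run:
```python
from rec import *
im,p=shot('wrist','w21'); check(im,p,(.5545,.0738),101.2,.184); print('right'); check(im,p,(.5813,-.0578),101.1,.179)
```

```text
[267.1 226.6] blob off [-0.4 -0.6] A 338.5 row [70, 25, 119, 63, 68, 68, 69, 70, 112, 118, 115] col [117, 122, 120, 72, 70, 68, 66, 42, 116, 65, 67]
[265.9 140.7] blob off [40.8 -0.9] A 397.5 row [83, 44, 79, 46, 50, 46, 45, 46, 80, 86, 88] col [55, 54, 85, 50, 46, 46, 43, 46, 80, 82, 133]
[307.4 140.8] blob off [-0.6 -1.1] A 397.5 row [84, 84, 84, 46, 50, 50, 48, 45, 82, 49, 23] col [63, 57, 85, 43, 47, 50, 48, 48, 81, 76, 129]
[305.5 226.7] blob off [ 0.  -0.7] A 340.5 row [115, 118, 117, 69, 66, 62, 63, 63, 118, 31, 72] col [118, 117, 112, 65, 70, 62, 67, 41, 115, 65, 68]
right
[269.5 337.2] blob off [-0.3 -0.1] A 227.0 row [120, 103, 123, 46, 61, 65, 61, 60, 117, 118, 115] col [117, 117, 118, 108, 67, 65, 48, 110, 112, 112, 111]
[268.7 269.9] blob off [-0.7  0.1] A 287.5 row [73, 72, 114, 58, 63, 64, 67, 64, 118, 108, 110] col [68, 33, 51, 93, 66, 64, 67, 45, 111, 113, 120]
[305. 270.] blob off [-0.8 -0. ] A 282.0 row [110, 114, 112, 61, 63, 67, 60, 59, 114, 38, 66] col [69, 26, 100, 70, 62, 67, 61, 67, 111, 106, 110]
[303.3 337.3] blob off [-0.2 -0.4] A 226.0 row [115, 117, 115, 64, 65, 69, 67, 64, 114, 129, 134] col [116, 118, 117, 106, 66, 69, 51, 112, 125, 123, 130]
```

Both piles' recesses match the predicted seated positions to about 1 px. Handing in.

```bash
python3 -c "
from cell import manip
print(manip.hand_in())"
```

```text
the job is handed in; nothing more can be done
None
```

I handed the job in at about 66 s. At the last looks before covering, all six pucks were spread flat over the tub floor and the lid was home. All five boxes then measured seated within about 1 to 2 mm, in piles of three (left) and two (right). The hand-in returned no verdict.

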